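# Set up blanks in the lever vise and tap them down on the parallels

### The job

Set up the vise for the mill: stand every aluminium blank in it upright on the two parallels, side by side with their 40 mm width between the jaws, then swing the lever fully closed to clamp them. The clamping jaw lifts the blanks, so tap each one down with the flat of the mallet's head - the mallet has fallen over, and clamped blanks are not to be pressed with the gripper itself - until it sits hard on the parallels and they no longer slide. Finish with the vise still clamped and the mallet standing upright on its head on the bench, and leave everything else on the bench where it is.

Things in the scene. Friction and masses are not known exactly. Their poses are not given: they have to be found in the camera images.
- vise: grey machine vise bolted down; jaws 150 mm long along its x. Origin on the bench under the seat point. Bed 35 mm, jaw tops 75 mm above the bench; fixed jaw's face at y = +20 mm, moving jaw's at y = -28 mm with the lever open. Closing drives the moving jaw to +y against the 40 mm blanks; in clamping it rides up and lifts them 2 to 6 mm off the parallels, often a little askew
- seat (a point): point in the vise midway between the jaw faces once they are clamped on the blanks (20 mm from the fixed jaw; the open vise's middle is 4 mm to the -y side), level with the top of the parallels (55 mm above the bench), axes as the vise's. A fully seated blank has its underside at this height
- lever (a joint): clamping lever on the vise's cam housing: 0 = open, 1.57 rad = fully closed. It starts at 0 to 0.15. It swings flat, clockwise seen from above: at angle q its arm points to (cos q, -sin q) in the vise's x, y. It stays where it is left; the knob needs 4 to 10 N
- pivot (a point): point on the lever's vertical hinge axis, at the height of the middle of its knob (106 mm above the bench); 129 mm to the -y side of the seat in the vise's frame
- knob (a point): middle of the lever's upright black knob (26 mm diameter, 30 mm high, 91 to 121 mm above the bench), 110 mm from the hinge axis; the lever's arm runs below it, its top 80 mm above the bench
- parallel_a: loose ground steel bar 170 x 12 x 20 mm high, already standing on the vise bed along the fixed jaw; origin under its centre, x along it
- parallel_b: the other such bar, along the moving jaw
- mallet: soft-faced mallet, about 450 g, lying on its side at the start. Block head 40 (x) x 80 (y) x 44 (z) mm, round handle 26 mm diameter along z from the head to 160 mm. Origin at the centre of the head's flat underside, which is used to tap; z along the handle, up when it stands on its head. Centre of mass 36 mm up. Lying, its handle's axis is 20 mm above the bench
- blank_1: aluminium blank, plain block 25 (x) x 40 (y) x 45 (z) mm, 120 g, standing on the bench to the right (-y) of the vise; two or three of the blanks are there. Origin at the centre of its underside. Clamped, it takes a push of 8 to 25 N to drive it down
- blank_2: aluminium blank, plain block 25 (x) x 40 (y) x 45 (z) mm, 120 g, standing on the bench to the right (-y) of the vise; two or three of the blanks are there. Origin at the centre of its underside. Clamped, it takes a push of 8 to 25 N to drive it down
- blank_3: aluminium blank, plain block 25 (x) x 40 (y) x 45 (z) mm, 120 g, standing on the bench to the right (-y) of the vise; two or three of the blanks are there. Origin at the centre of its underside. Clamped, it takes a push of 8 to 25 N to drive it down
- offcut: round aluminium offcut, 32 mm diameter, 30 mm high, standing among the blanks; not part of the job
- screwdriver: screwdriver lying on the bench; not part of the job
- wrench: steel wrench lying on the bench; not part of the job
- screw_jar: glass jar, 68 mm diameter, 75 mm high, black lid; not part of the job
- caliper: caliper lying on the bench, 150 mm long; not part of the job
- reflector: clear printed eight-sided reflector, 100 mm wide, 60 mm high; not part of the job
Mind the look-alikes: they are no part of the job. Leave any black or brown look-alike of the blank_1 alone.

How it is judged:
By the outcome, as a careful person would: the job done as asked, in the order asked, and still so for the second after the job is handed in, with the robot touching nothing.
Of blank_1, blank_2, blank_3 only 2 to 3 are there at a start; the rules pass over those that are not, and their reading is None.
At some moment in a run one of mallet may be knocked a few centimetres aside while the robot is not near it.
It also fails if it takes over 210 s, if anything falls off the work surface, if the arm or the gripper's body presses on something with over 40 N, if the wrist force passes 120 N, or if a joint passes its speed limit or range.

### The arm

A 6-joint arm with a two-finger parallel gripper is mounted at the origin on the work surface. World frame = base frame: x ahead of the robot, y to its left, z up, the work surface at z = 0. Lengths are in m, angles in degrees, forces in N, time in s.
With the tool pointing down it reaches from about 0.4 to 0.825 m from the base axis. Payload 7 kg.
Tool frame: the origin (TCP) lies where the fingers leave the gripper's body, on its centre line; the fingertips stand 66 mm ahead of it and the grasp point (between the pads) lies 47 mm ahead of it; z points along the fingers, y is the direction in which the jaws open and shut (so a half turn about z gives the same grasp; the last joint's range is limited). The gripper opens to 88 mm and grips with 3 to 60 N. Pads are 19 mm wide; open, the fingers measure 130 mm over their backs; the gripper's body (78 mm by 193 mm) begins 47 mm behind the grasp point.
Start: joints at [-57.29, 20.546, 0.682, 0, -70.136, -16.507], TCP at [0.188, -0.648, 0.292] pointing down, gripper open.
Joint ranges: [-176.03, 176.03], [-82.01, 121.73], [-58.28, 71.71], [-173.87, 95.51], [-174.79, -0.11], [-173.66, 173.66]. Speed limits (degrees/s): [136.94, 136.94, 172.46, 180, 180, 180].

### API

Orientations are given as [roll, pitch, yaw] about the fixed x, y, z axes, in that order (R = Rz(yaw) Ry(pitch) Rx(roll)).
In Python, from plant import get_obs, snapshot, close_job gives the robot as it stands.
- The arm moves only by the tool play_rows, never from a script. Its argument "series" is a list of rows, each a list of 5 numbers: the opening in per cent of the stroke, from 0 (shut) to 100 (fully open), then the shift along the tool's x, y, z in m, then the turn about the tool's z in degrees. In form: [[jaw, dx, dy, dz, spin], ...]. A call has 1 to 10 rows; each row is the pose to reach, as a shift and turn from the pose commanded when the call began, along the tool's axes at that moment; what a row does not reach only later rows make up. A row lasts 1/10 s, in which the tool goes at most 50 mm and 8.59 degrees, less where a joint would pass 70% of its speed; a pose out of reach is approached as far as the arm can. A call with a gripper value outside its range is refused whole. The fingers move at their own pace and stop on an object; the grip force is fixed at half the most. Time passes only in rows, so rows that repeat a pose let the fingers close. It gives the time, the measured TCP pose, the force and the opening at its end, in the units of the state.
- get_obs(): the state, without advancing time (a new reading comes with each control period).
- snapshot(name): name is "scene" or "top"; returns a dict with "frame" (480x640x3 uint8, red, green, blue), "z_map" (480x640 float32, m along the optical axis (not along the pixel's ray), 0 where there is no reading), "mtx" (3x3 intrinsics, pixels), "camera_from_world" (4x4, takes a point from world to camera coordinates). Camera axes: x right, y up, looking along -z (the intrinsics and any distortion apply to the point x, -y, -z); pixel columns grow to the right and rows downward; lengths in m; the calibration is good to about 2 mm. A picture is of the moment at which its call begins.
- close_job(): hands the job in, once; it reports no verdict.
The state is a dict: "clock": time; "joint_pos": joint angles; "qvel": joint speeds; "tau": joint torques, N m; "tool_pos": TCP position; "orientation": TCP orientation; "force": force on the tool from outside, world axes, zero at the start; "moment": the same for the moment, N m; "opening": finger opening in m.
Only numpy, scipy, OpenCV 4.12 (cv2) and the standard library are available. Lean on these libraries where they do the work, as an engineer would, in place of code of your own. Each camera call takes 0.05 s, during which the arm holds its last target.

## Working session

There is one attempt and no reset: what is moved stays moved. The work goes in short steps, Python scripts to look and compute and a tool call to move; the robot and the scene stay as the last step left them, time stands still between calls to the robot, and variables do not carry over. Pictures are saved under pics/ and viewed, and the job is handed in when it is done.

Besides the shell and the picture viewer there is one more tool, called after "Emit:" by a JSON object that holds its "api" and its "payload". play_rows: Moves the arm, as the interface text tells. Its arguments: {"type":"object","properties":{"series":{"type":"array"}},"required":["series"]}

```bash
ls; mkdir -p pics
python3 - <<'E'
from plant import get_obs, snapshot
import cv2,numpy as np
print(get_obs())
for n in ("scene","top"):
    s=snapshot(n); cv2.imwrite(f"pics/{n}0.png",s["frame"][:,:,::-1]); np.savez(f"pics/{n}0.npz",**s)
    print(n,s["mtx"],s["camera_from_world"],(s["z_map"]>0).mean())
E
```

```text
pics
{'clock': 0.0, 'joint_pos': array([-5.72895228e+01,  2.05910645e+01,  6.33294900e-01, -2.25001117e-02,
       -7.01347472e+01, -1.65088826e+01]), 'qvel': array([-0.01079173,  0.03259022,  0.00311931,  0.07899685, -0.09755477,
       -0.0008327 ]), 'tau': array([-2.40064801e-03, -5.82717848e+01,  2.93063021e+01,  6.99699238e+00,
        7.01095909e-03, -1.50698093e-04]), 'tool_pos': array([ 0.18824566, -0.64781737,  0.29121565]), 'orientation': array([ 1.79905286e+02, -6.01332160e-03, -1.63806063e+02]), 'force': array([-0.26787954,  0.06620028, -0.36836269]), 'moment': array([-0.00794481, -0.00429087, -0.05067716]), 'opening': 0.08774133980570206}
scene [[500.71364038   0.         317.39446037]
 [  0.         500.71364038 239.41254444]
 [  0.           0.           1.        ]] [[-0.66043691  0.75084109 -0.00779432  0.41189608]
 [-0.55247884 -0.47887611  0.68223515  0.22864664]
 [ 0.50851767  0.45487947  0.73109127 -1.50302043]
 [ 0.          0.          0.          1.        ]] 0.9960774739583333
top [[502.16324829   0.         321.59277231]
 [  0.         502.16324829 249.40877579]
 [  0.           0.           1.        ]] [[ 0.02620827 -0.99941445  0.02199743 -0.0678606 ]
 [ 0.9962874   0.02791872  0.08143691 -0.60746242]
 [-0.08200336  0.01978144  0.99643572 -1.28535923]
 [ 0.          0.          0.          1.        ]] 0.995947265625
```

View pics/scene0.png

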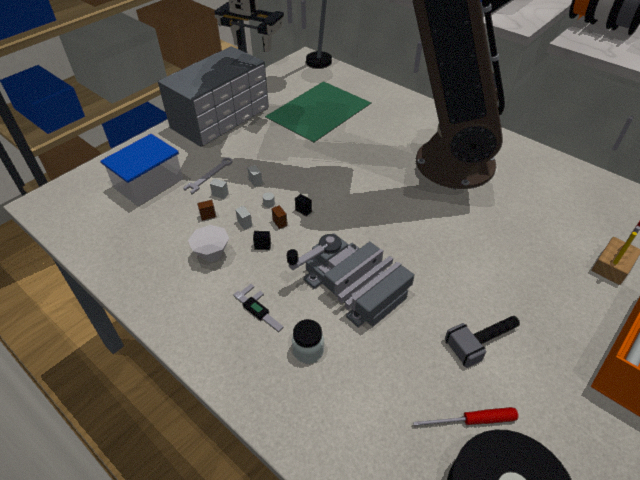

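View pics/top0.png

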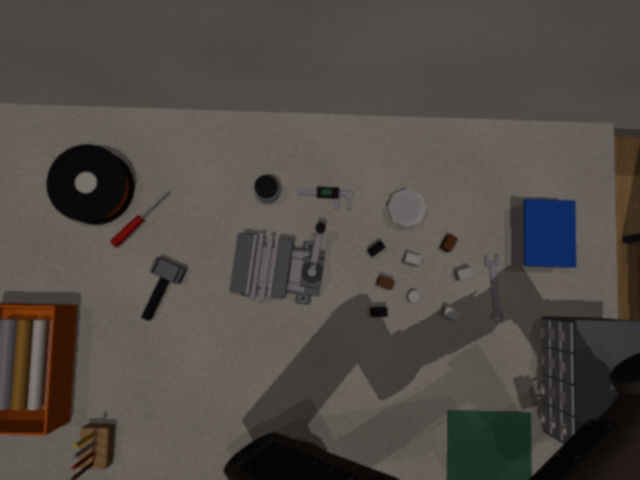

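Top view: three silvery blocks at about (413,258), (464,272), (450,312), the round offcut at (413,296), brown/black look-alikes at (449,242), (385,282), (376,248), (378,312). Mallet at (165,285), vise at (270,265), knob at (320,227).

```bash
cat > h.py <<'E'
import numpy as np,cv2
from plant import get_obs,snapshot
def shot(n,name=None):
    s=snapshot(n)
    if name: cv2.imwrite(f"pics/{name}.png",s["frame"][:,:,::-1])
    return s
def cam(s):
    T=s["camera_from_world"];R=T[:3,:3];return R,-R.T@T[:3,3]
def ray(s,u,v,z):
    R,c=cam(s);K=s["mtx"]
    d=R.T@np.array([(u-K[0,2])/K[0,0],-(v-K[1,2])/K[1,1],-1.])
    return c+d*(z-c[2])/d[2]
def proj(s,p):
    p=np.atleast_2d(p);T=s["camera_from_world"];q=p@T[:3,:3].T+T[:3,3];K=s["mtx"]
    return np.c_[K[0,0]*q[:,0]/-q[:,2]+K[0,2],-K[1,1]*q[:,1]/-q[:,2]+K[1,2]]
def cloud(s):
    R,c=cam(s);K=s["mtx"];v,u=np.mgrid[:480,:640]
    d=np.stack([(u-K[0,2])/K[0,0],-(v-K[1,2])/K[1,1],-np.ones(u.shape)],-1)
    return (d*s["z_map"][...,None])@R+c
def crop(s,u0,v0,u1,v1,f,name):
    im=s["frame"][v0:v1,u0:u1,::-1]
    im=cv2.resize(im,None,fx=f,fy=f,interpolation=cv2.INTER_CUBIC)
    im=np.clip(im.astype(float)*1.5,0,255).astype(np.uint8)
    cv2.imwrite(f"pics/{name}.png",im)
E
python3 - <<'E'
from h import *
t=dict(np.load("pics/top0.npz"));s=dict(np.load("pics/scene0.npz"))
crop(t,220,210,520,330,2.6,"c_top");crop(s,180,160,430,330,3.2,"c_scene")
C=cloud(t)
z=C[...,2]
print("bench",np.median(z[150:200,460:500]), np.median(cloud(s)[400:430,330:380,2]))
# components above 10mm in area of blanks
m=((z>0.012)&(z<0.13)).astype(np.uint8)
m[:, :100]=0; m[:180]=0; m[345:]=0
n,l,st,ce=cv2.connectedComponentsWithStats(m)
for i in range(1,n):
    if st[i,4]>30:
        P=C[l==i]; top=P[P[:,2]>np.percentile(P[:,2],90)-.008]
        rc=cv2.minAreaRect((top[:,:2]*1000).astype(np.float32))
        print(st[i],np.round(ce[i]),"zmax",P[:,2].max().round(4),"c",top.mean(0).round(4),np.round(rc[0],1),np.round(rc[1],1),round(rc[2],1),t["frame"][l==i].mean(0).round())
E
```

```text
bench -0.00030088230804514726 0.00010155435768055554
[100 180  28  39 826] [111. 196.] zmax 0.0756 c [0.728  0.4871 0.0655] [720. 481.] [98.3 66.3] 3.2 [14. 10. 10.]
[254 180  27  24 529] [267. 190.] zmax 0.0825 c [0.7578 0.0962 0.0749] [756.   95.8] [44.5 58.7] 3.6 [30. 29. 29.]
[316 187  23  11 181] [327. 192.] zmax 0.0241 c [ 0.7635 -0.0631  0.015 ] [763.3 -62.1] [28.1 58.8] 2.2 [25. 30. 26.]
[ 388  189   38   38 1052] [406. 207.] zmax 0.0667 c [ 0.7209 -0.266   0.0598] [ 720.9 -265.9] [92.  91.9] 69.3 [107. 100. 100.]
[110 191  59  57 471] [131. 226.] zmax 0.0324 c [0.6454 0.4578 0.0241] [677.8 427.6] [ 24.6 191.5] 47.1 [83. 30. 28.]
[ 511  199   65   69 4200] [544. 233.] zmax 0.1094 c [ 0.6602 -0.6164  0.1016] [ 660.6 -617.2] [131.9 170. ] 89.6 [22. 43. 85.]
[ 230  222   96   83 5271] [277. 267.] zmax 0.1256 c [0.566  0.0674 0.078 ] [576.8  59.7] [227.  191.2] 88.1 [71. 68. 71.]
[440 234  18  18 205] [449. 243.] zmax 0.0505 c [ 0.636  -0.3832  0.0444] [ 636.  -383.4] [25.2 40.1] 61.3 [51. 31. 19.]
[367 240  19  17 165] [376. 248.] zmax 0.0514 c [ 0.6161 -0.1926  0.0447] [ 615.9 
[... 308 characters left out ...]
. 273.] zmax 0.0512 c [ 0.5567 -0.4236  0.0448] [ 556.9 -423.7] [24.9 40.2] 19.2 [96. 93. 91.]
[376 276  19  14 174] [385. 282.] zmax 0.0512 c [ 0.5274 -0.218   0.0448] [ 527.6 -218.3] [40.  24.7] 73.4 [58. 36. 24.]
[407 291  13  12 125] [413. 296.] zmax 0.0354 c [ 0.4935 -0.2929  0.0297] [ 493. -293.] [28.4 29.7] 1.4 [104. 101.  99.]
[370 307  18  10 169] [378. 312.] zmax 0.0522 c [ 0.4523 -0.2017  0.0451] [ 452.6 -202.2] [23.1 40.9] 1.2 [18. 16. 16.]
[441 306  20  15 192] [451. 313.] zmax 0.0517 c [ 0.4531 -0.3892  0.045 ] [ 453.3 -389.2] [40.9 25. ] 72.8 [72. 69. 68.]
[540 316  81  29 723] [557. 329.] zmax 0.1299 c [ 0.4295 -0.6513  0.1187] [ 443.9 -688. ] [ 54.7 151.2] 25.2 [46. 44. 44.]
```

View pics/c_top.png

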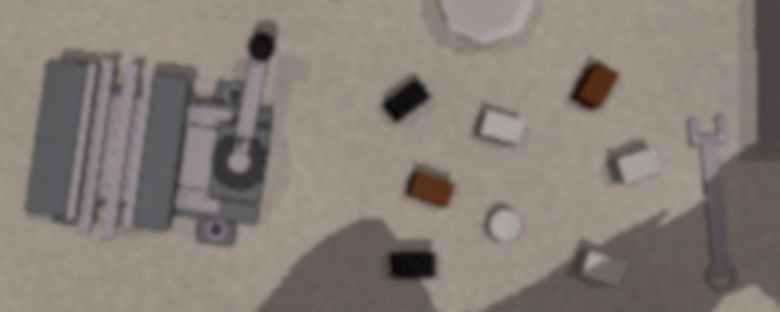

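View pics/c_scene.png

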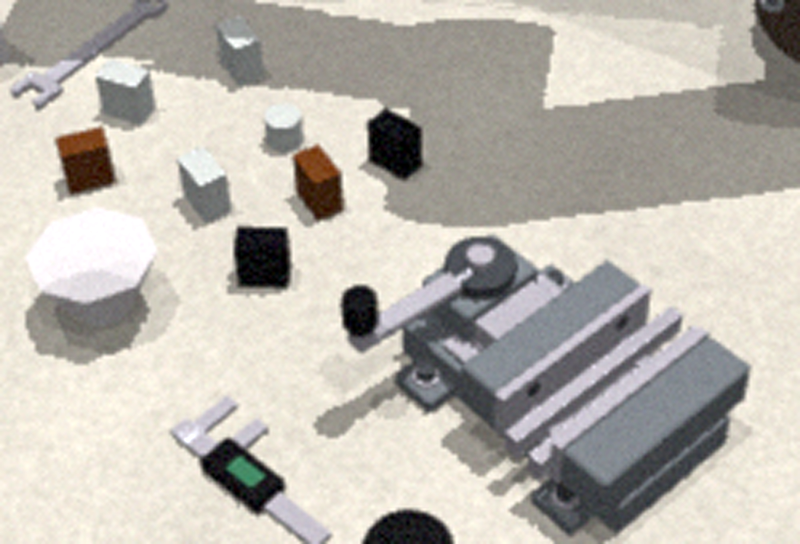

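Run:
```python
from h import *
t=dict(np.load("pics/top0.npz"));s=dict(np.load("pics/scene0.npz"))
for nm,q,box in (("top",t,(225,215,325,305)),("scene",s,(290,225,420,325))):
    C=cloud(q);u0,v0,u1,v1=box
    sub=np.zeros((480,640),bool);sub[v0:v1,u0:u1]=1
    z=C[...,2]
    for lab,lo,hi in (("jaw",.072,.079),("par",.050,.059),("arm",.076,.085),("knob",.115,.126),("hub",.085,.112)):
        m=(sub&(z>lo)&(z<hi)).astype(np.uint8)
        n,l,st,ce=cv2.connectedComponentsWithStats(m,connectivity=4)
        for i in range(1,n):
            if st[i,4]>25:
                P=C[l==i];rc=cv2.minAreaRect((P[:,:2]*1000).astype(np.float32))
                print(nm,lab,st[i],P.mean(0).round(4),"rect",np.round(rc[0],1),np.round(rc[1],1),round(rc[2],1))
C=cloud(t)
for c in ((413,258),(464,272),(450,312)):
    m=np.zeros((480,640),bool);m[c[1]-14:c[1]+14,c[0]-14:c[0]+14]=1
    for q in (t,):
        P=C[m&(C[...,2]>.041)]
        rc=cv2.minAreaRect((P[:,:2]*1000).astype(np.float32));b=cv2.boxPoints(rc)
        e=[b[1]-b[0],b[2]-b[1]];L=max(e,key=np.linalg.norm)
        print("blank",np.round(rc[0],1),np.round(rc[1],1),"longaxis dir deg",np.degrees(np.arctan2(L[1],L[0])).round(1)%180)
```

```text
top jaw [230 233  27  61 937] [0.5634 0.1451 0.0752] rect [565.9 145.5] [ 49.4 149.3] 83.9
top jaw [267 238  26  61 848] [0.5554 0.0524 0.0753] rect [556.2  52.7] [ 44.  149.5] 83.9
top par [250 233  14  67 320] [0.559  0.1141 0.0549] rect [560.8 115. ] [ 15.  169.5] 83.7
top par [259 235  14  67 300] [0.5557 0.0901 0.0547] rect [556.3  90.2] [ 12.6 169.4] 83.8
top par [288 258  15  24 188] [0.5522 0.0147 0.0565] rect [552.4  15.1] [31.2 59.5] 83.7
top arm [301 232  22  51 473] [ 0.5719 -0.0308  0.0798] rect [585.2 -25.6] [125.4  52.4] 1.5
top knob [315 222  10  11  80] [ 0.6558 -0.0438  0.119 ] rect [656.1 -43. ] [24. 22.] 1.7
top hub [308 269   8   7  42] [ 0.5476 -0.0265  0.0882] rect [547.  -26.6] [15.1 17.4] 1.4
scene jaw [325 242  59  44 937] [0.5586 0.0523 0.0754] rect [555.4  51.4] [ 45.4 151.9] 84.0
scene jaw [311 247  28  12  60] [ 0.5768 -0.019   0.0759] rect [576.6 -19.5] [13.7 69.3] 61.3
scene jaw [ 353  262   61   50 1172] [0.5687 0.144  0.0751] rect [565.9 144. ] [ 51.5 151.3] 82.9
scene jaw [296 319  24   6  92] [0.7456 0.0807 0.0754] rect [744.2  79.7] [15.1 47.2] 41
[... 682 characters left out ...]
[0.6349 0.1505 0.0542] rect [634.2 150.3] [24.  47.8] 33.6
scene arm [290 234  52  35 477] [ 0.5791 -0.031   0.0802] rect [590.4 -42.1] [ 53.4 141.5] 71.5
scene arm [350 254   9   8  26] [0.5468 0.0466 0.0769] rect [545.9  47.2] [13.4 21.8] 86.5
scene knob [290 249   8  10  67] [ 0.6547 -0.043   0.1197] rect [652.7 -43.4] [27.  15.5] 43.1
scene hub [326 236   9   9  51] [ 0.5468 -0.0277  0.088 ] rect [546.2 -27.6] [19.3 20.3] 11.7
scene hub [290 257   9   8  44] [ 0.6595 -0.0365  0.1022] rect [657.9 -36.6] [ 9.9 20.4] 63.8
blank [ 590.3 -287.1] [40.7 25.4] longaxis dir deg 75.3
blank [ 524.3 -236.5] [ 27.9 423.6] longaxis dir deg 99.9
blank [ 482.5 -218.4] [386.7  28.4] longaxis dir deg 80.1
```

```bash
cat >> h.py <<'E'
SEAT=np.array([.561,.1015]);VY=-6.0
def vise(x,y): 
    a=np.radians(VY);return SEAT+np.array([np.cos(a)*x-np.sin(a)*y,np.sin(a)*x+np.cos(a)*y])
def plan(*targets):
    """targets (x,y,z,yaw) sequentially; prints tool shift from current measured pose"""
    o=get_obs();p=o["tool_pos"];yw=o["orientation"][2];a=np.radians(yw)
    print("t",round(o["clock"],2),"pos",p.round(4),"rpy",o["orientation"].round(2),"F",o["force"].round(1),"open",round(o["opening"],4))
    for x,y,z,w in targets:
        d=np.array([x,y,z])-p
        sp=-(w-yw);sp=(sp+90)%180-90
        print(" ->",np.round([d[0]*np.cos(a)+d[1]*np.sin(a),d[0]*np.sin(a)-d[1]*np.cos(a),-d[2],sp],4))
E
python3 -c "
from h import *
plan((.5568,-.4237,.2,19.2),(.5568,-.4237,.091,19.2))"
```

```text
t 0.1 pos [ 0.1882 -0.6479  0.2913] rpy [ 1.7991e+02 -1.0000e-02 -1.6380e+02] F [-0.4  0.2  0.1] open 0.0877
 -> [-0.4165  0.1125  0.0913 -3.0033]
 -> [-0.4165  0.1125  0.2003 -3.0033]
```

Emit:
{"api": "play_rows", "payload": {"series": [[70,-0.4165,0.1125,0.09,-3],[70,-0.4165,0.1125,0.09,-3],[70,-0.4165,0.1125,0.09,-3],[70,-0.4165,0.1125,0.09,-3],[70,-0.4165,0.1125,0.09,-3],[70,-0.4165,0.1125,0.09,-3],[70,-0.4165,0.1125,0.09,-3],[70,-0.4165,0.1125,0.09,-3],[70,-0.4165,0.1125,0.09,-3],[70,-0.4165,0.1125,0.09,-3]]}}

```text
clock: 1.1
tool_pos: [0.5603, -0.4206, 0.1996]
orientation: [179.9, -0.1, -160.6]
force: [0.1, -0.3, -0.0]
opening: 0.0614
```

```bash
python3 -c "
from h import *
plan((.5568,-.4237,.2,19.2),(.5568,-.4237,.091,19.2))"
```

```text
t 1.1 pos [ 0.5603 -0.4206  0.1996] rpy [ 1.7988e+02 -9.0000e-02 -1.6055e+02] F [ 0.1 -0.3 -0. ] open 0.0614
 -> [ 0.0043 -0.0018 -0.0004  0.2472]
 -> [ 0.0043 -0.0018  0.1086  0.2472]
```

Emit:
{"api": "play_rows", "payload": {"series": [[70,0,0,0.05,0],[70,0,0,0.05,0],[70,0,0,0.05,0]]}}

```text
clock: 1.4
tool_pos: [0.5561, -0.4241, 0.1517]
orientation: [179.9, -0.1, -160.8]
force: [0.8, -0.0, 0.1]
opening: 0.0616
```

```bash
python3 -c "
from h import *
plan((.5568,-.4237,.2,19.2),(.5568,-.4237,.091,19.2));s=shot('top');crop(s,360,180,560,340,4,'b1')"
```

```text
t 1.4 pos [ 0.5561 -0.4241  0.1517] rpy [ 1.7991e+02 -1.4000e-01 -1.6080e+02] F [ 0.8 -0.   0.1] open 0.0616
 -> [-0.0008  0.0001 -0.0483  0.0015]
 -> [-0.0008  0.0001  0.0607  0.0015]
```

View pics/b1.png

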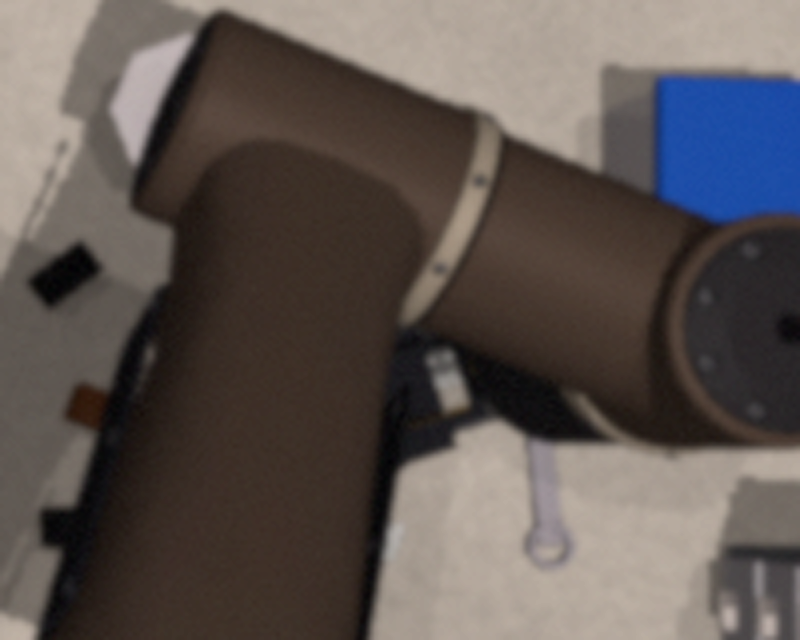

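Emit:
{"api": "play_rows", "payload": {"series": [[70,0,0,0.035,0],[70,-0.0005,0,0.06,0],[70,-0.0005,0,0.06,0],[20,-0.0005,0,0.06,0],[20,-0.0005,0,0.06,0],[20,-0.0005,0,0.06,0],[20,-0.0005,0,0.06,0],[20,-0.0005,0,0.06,0],[20,-0.0005,0,0.06,0]]}}

```text
clock: 2.35
tool_pos: [0.5583, -0.4243, 0.0942]
orientation: [-179.9, 0.1, -160.8]
force: [-1.5, 1.2, 7.6]
opening: 0.0397
```

```bash
python3 -c "
from h import *
s=shot('scene','b2');crop(s,160,100,400,300,3.3,'b2')
v=vise(-36,-3)
plan((.5568,-.4237,.22,19.2),(*v,.22,-6),(*v,.146,-6))"
```

```text
t 2.4 pos [ 0.5583 -0.4243  0.0942] rpy [-1.7987e+02  1.0000e-01 -1.6076e+02] F [-0.2  1.1  6.4] open 0.0396
 -> [ 0.0012  0.0011 -0.1258  0.0353]
 -> [33.6675 13.13   -0.1258 25.2353]
 -> [33.6675 13.13   -0.0518 25.2353]
```

View pics/b2.png

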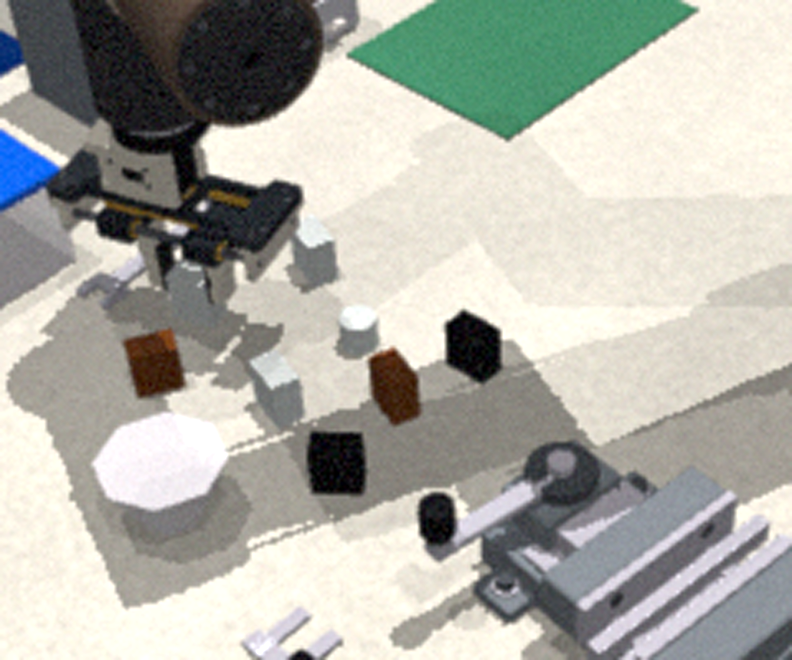

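```bash
sed -i 's/    a=np.radians(VY);return/    x,y=x*1e-3,y*1e-3;a=np.radians(VY);return/' h.py; python3 -c "
from h import *
v=vise(-36,-3);print(v)
plan((.5568,-.4237,.22,19.2),(*v,.22,-6),(*v,.15,-6))"
```

```text
[0.52488363 0.10227946]
t 2.4 pos [ 0.5583 -0.4243  0.0942] rpy [-1.7987e+02  1.0000e-01 -1.6076e+02] F [-0.2  1.1  6.4] open 0.0396
 -> [ 0.0012  0.0011 -0.1258  0.0353]
 -> [-0.142   0.5082 -0.1258 25.2353]
 -> [-0.142   0.5082 -0.0558 25.2353]
```

Emit:
{"api": "play_rows", "payload": {"series": [[20,0,0,-0.05,0],[20,0,0,-0.1,0],[20,0,0,-0.126,0],[20,-0.014,0.05,-0.126,3],[20,-0.028,0.1,-0.126,6],[20,-0.042,0.15,-0.126,10],[20,-0.056,0.2,-0.126,15],[20,-0.07,0.245,-0.126,20],[20,-0.083,0.29,-0.126,25],[20,-0.09,0.33,-0.126,25.2]]}}

```text
clock: 3.4
tool_pos: [0.5335, -0.0802, 0.2187]
orientation: [180.0, 0.1, 173.9]
force: [2.1, -0.6, -1.4]
opening: 0.0397
```

```bash
python3 -c "
from h import *
v=vise(-36,-3)
plan((*v,.22,-6),(*v,.15,-6))"
```

```text
t 3.4 pos [ 0.5335 -0.0802  0.2187] rpy [1.7997e+02 5.0000e-02 1.7387e+02] F [ 2.1 -0.6 -1.4] open 0.0397
 -> [ 0.0281  0.1805 -0.0013 -0.1346]
 -> [ 0.0281  0.1805  0.0687 -0.1346]
```

Emit:
{"api": "play_rows", "payload": {"series": [[20,0.007,0.045,0,0],[20,0.014,0.09,0,0],[20,0.02,0.13,0,0],[20,0.025,0.165,0,0],[20,0.028,0.18,0,0],[20,0.028,0.18,0,0],[20,0.028,0.18,0,0],[20,0.028,0.18,0,0]]}}

```text
clock: 4.2
tool_pos: [0.5247, 0.0985, 0.2182]
orientation: [-180.0, -0.0, 174.0]
force: [-0.0, 0.3, -1.7]
opening: 0.0398
```

```bash
python3 -c "
from h import *
v=vise(-36,-3)
plan((*v,.22,-6),(*v,.15,-6))
s=shot('scene');crop(s,260,140,460,340,3,'b3')
s=shot('top');crop(s,200,200,360,320,5,'b3t')"
```

```text
t 4.2 pos [0.5247 0.0985 0.2182] rpy [-1.7999e+02 -1.0000e-02  1.7395e+02] F [-0.   0.3 -1.7] open 0.0398
 -> [ 0.0002  0.0038 -0.0018 -0.0496]
 -> [ 0.0002  0.0038  0.0682 -0.0496]
```

View pics/b3.png

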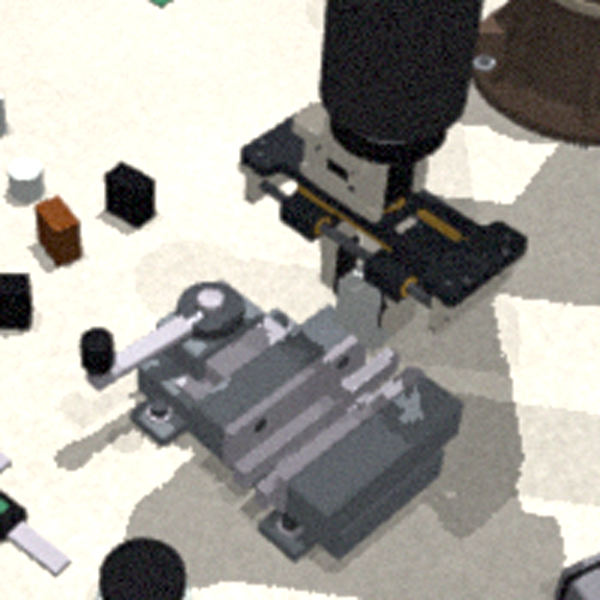

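View pics/b3t.png

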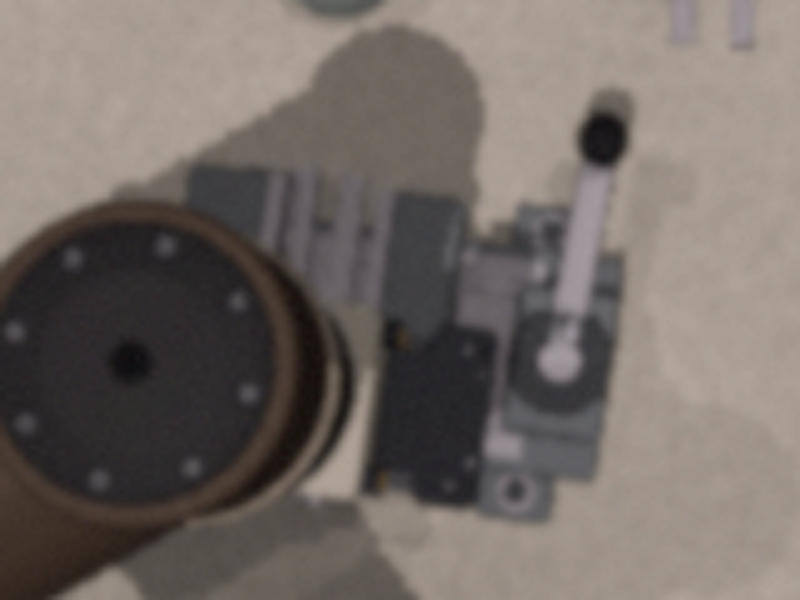

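Emit:
{"api": "play_rows", "payload": {"series": [[20,0,0.003,0.02,0],[20,0,0.003,0.04,0],[20,0,0.003,0.055,0],[20,0,0.003,0.065,0],[20,0,0.003,0.065,0],[20,0,0.003,0.065,0]]}}

```text
clock: 4.9
tool_pos: [0.5254, 0.1021, 0.1535]
orientation: [-180.0, 0.0, 174.0]
force: [0.9, -0.4, -0.7]
opening: 0.0396
```

```bash
python3 -c "
from h import *
v=vise(-36,-3)
plan((*v,.22,-6),(*v,.15,-6))
s=shot('scene');crop(s,260,140,460,340,3,'b4')"
```

```text
t 4.9 pos [0.5254 0.1021 0.1535] rpy [-1.7999e+02  2.0000e-02  1.7398e+02] F [ 0.9 -0.4 -0.7] open 0.0396
 -> [ 0.0006  0.0001 -0.0665 -0.0175]
 -> [ 0.0006  0.0001  0.0035 -0.0175]
```

View pics/b4.png

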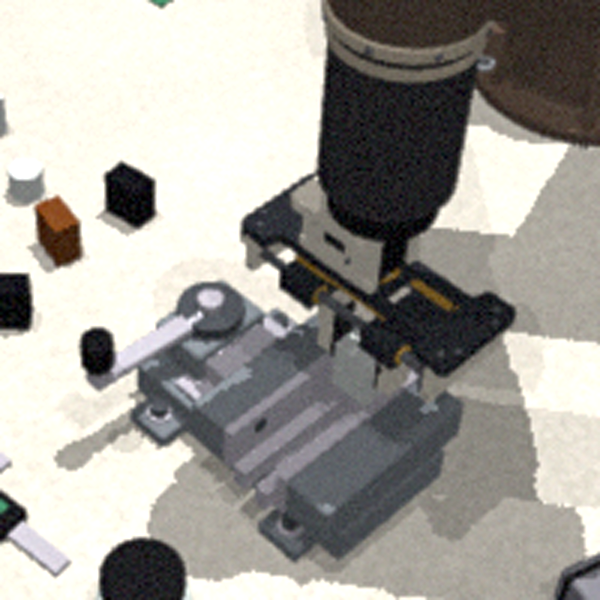

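Entering cleanly between the jaws, parallels visible. Lower slowly to touch.

Emit:
{"api": "play_rows", "payload": {"series": [[20,0,0,0.002,0],[20,0,0,0.003,0],[20,0,0,0.004,0],[20,0,0,0.004,0]]}}

```text
clock: 5.35
tool_pos: [0.5251, 0.1025, 0.1493]
orientation: [180.0, 0.0, 174.0]
force: [0.1, 0.1, -1.0]
opening: 0.0397
```

Emit:
{"api": "play_rows", "payload": {"series": [[20,0,0,0.001,0],[20,0,0,0.002,0],[20,0,0,0.002,0]]}}

```text
clock: 5.65
tool_pos: [0.5253, 0.1025, 0.1491]
orientation: [180.0, 0.1, 174.1]
force: [-7.3, 0.2, 17.2]
opening: 0.0396
```

Emit:
{"api": "play_rows", "payload": {"series": [[20,0,0,-0.001,0],[70,0,0,-0.001,0],[70,0,0,-0.001,0],[70,0,0,-0.001,0],[70,0,0,-0.001,0],[70,0,0,-0.03,0],[70,0,0,-0.07,0],[70,0,0,-0.07,0],[70,0,0,-0.07,0]]}}

```text
clock: 6.55
tool_pos: [0.5255, 0.1027, 0.2181]
orientation: [179.9, 0.1, 174.0]
force: [-0.0, 0.2, -0.6]
opening: 0.0615
```

```bash
python3 -c "
from h import *
plan((.4532,-.3892,.22,-17.2),(.4532,-.3892,.092,-17.2))
s=shot('scene');crop(s,260,140,460,340,3,'b5')"
```

```text
t 6.55 pos [0.5255 0.1027 0.2181] rpy [1.7991e+02 1.1000e-01 1.7400e+02] F [-0.   0.2 -0.6] open 0.0615
 -> [ 2.05000e-02 -4.96800e-01 -1.90000e-03  1.11994e+01]
 -> [ 0.0205 -0.4968  0.1261 11.1994]
```

View pics/b5.png

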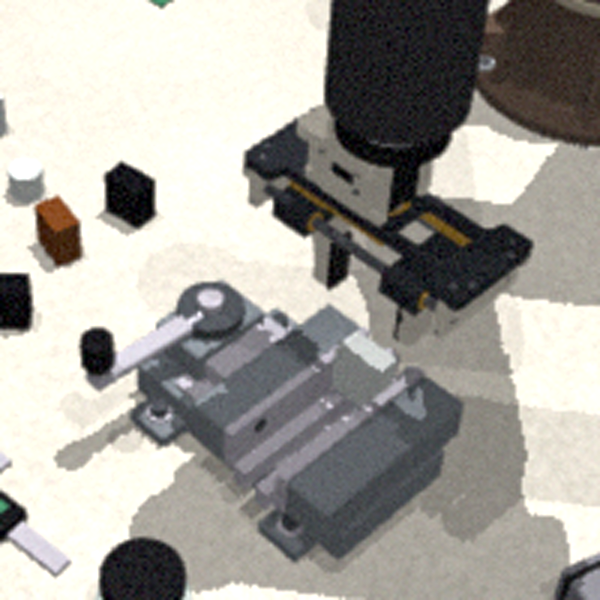

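Emit:
{"api": "play_rows", "payload": {"series": [[70,0.002,-0.045,0,1],[70,0.004,-0.09,0,2],[70,0.006,-0.14,0,3],[70,0.008,-0.19,0,4],[70,0.01,-0.24,0,5],[70,0.012,-0.29,0,7],[70,0.014,-0.34,0,9],[70,0.016,-0.39,0,11],[70,0.018,-0.44,0,11.2],[70,0.02,-0.475,0,11.2]]}}

```text
clock: 7.6
tool_pos: [0.4542, -0.3704, 0.2155]
orientation: [180.0, -0.1, 162.7]
force: [1.5, 0.9, -0.6]
opening: 0.0615
```

Emit:
{"api": "play_rows", "payload": {"series": [[70,0,-0.021,0,0],[70,0,-0.021,0.04,0],[70,0,-0.021,0.06,0],[70,0,-0.021,0.06,0],[70,0,-0.021,0.06,0]]}}

```text
clock: 8.1
tool_pos: [0.4491, -0.388, 0.1566]
orientation: [-180.0, -0.1, 162.8]
force: [1.1, 0.4, 0.6]
opening: 0.0611
```

```bash
python3 -c "
from h import *
plan((.4532,-.3892,.22,-17.2),(.4532,-.3892,.092,-17.2))
s=shot('scene');crop(s,160,80,360,280,3,'b6')"
```

```text
t 8.1 pos [ 0.4491 -0.388   0.1566] rpy [-1.7999e+02 -1.2000e-01  1.6282e+02] F [1.1 0.4 0.6] open 0.0611
 -> [-0.0042  0.     -0.0634  0.019 ]
 -> [-0.0042  0.      0.0646  0.019 ]
```

View pics/b6.png

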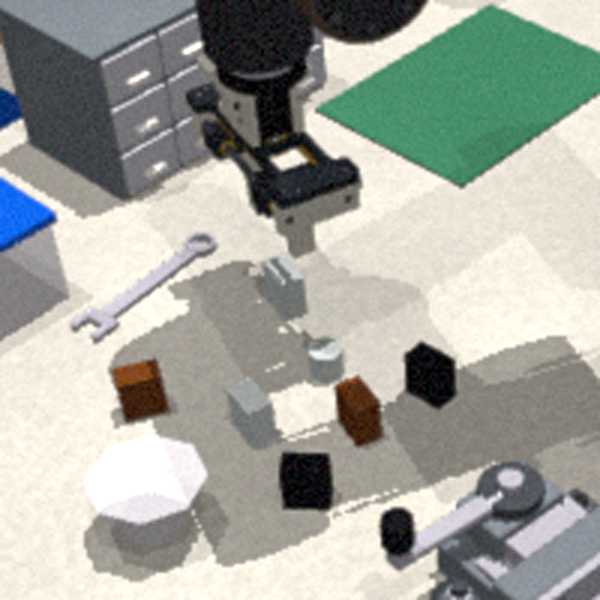

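Emit:
{"api": "play_rows", "payload": {"series": [[70,-0.004,0,0.035,0],[70,-0.004,0,0.064,0],[70,-0.004,0,0.064,0],[20,-0.004,0,0.064,0],[20,-0.004,0,0.064,0],[20,-0.004,0,0.064,0],[20,-0.004,0,0.064,0],[20,-0.004,0,0.064,0]]}}

```text
clock: 8.95
tool_pos: [0.4542, -0.3897, 0.095]
orientation: [-180.0, 0.2, 162.8]
force: [0.2, 0.8, 7.2]
opening: 0.0398
```

```bash
python3 -c "
from h import *
v=vise(0,-3)
plan((.4532,-.3892,.22,-17.2),(*v,.22,-6))"
```

```text
t 8.95 pos [ 0.4542 -0.3897  0.095 ] rpy [-1.7996e+02  1.7000e-01  1.6283e+02] F [0.2 0.8 7.2] open 0.0398
 -> [ 0.0011  0.0002 -0.125   0.0313]
 -> [  0.0423   0.4979  -0.125  -11.1687]
```

Emit:
{"api": "play_rows", "payload": {"series": [[20,0,0,-0.045,0],[20,0,0,-0.09,0],[20,0.001,0,-0.13,0],[20,0.005,0.045,-0.13,-1],[20,0.009,0.09,-0.13,-2],[20,0.013,0.14,-0.13,-4],[20,0.017,0.19,-0.13,-6],[20,0.021,0.24,-0.13,-8],[20,0.025,0.29,-0.13,-10],[20,0.03,0.335,-0.13,-11.2]]}}

```text
clock: 9.95
tool_pos: [0.5236, -0.058, 0.2239]
orientation: [180.0, 0.1, 174.1]
force: [1.1, -0.3, -1.0]
opening: 0.04
```

```bash
python3 -c "
from h import *
v=vise(0,-3)
plan((*v,.22,-6))"
```

```text
t 9.95 pos [ 0.5236 -0.058   0.2239] rpy [1.7997e+02 6.0000e-02 1.7410e+02] F [ 1.1 -0.3 -1. ] open 0.04
 -> [-0.0208  0.1595  0.0039  0.0951]
```

Emit:
{"api": "play_rows", "payload": {"series": [[20,-0.006,0.045,0,0],[20,-0.012,0.09,0,0],[20,-0.018,0.13,0,0],[20,-0.021,0.155,0,0],[20,-0.021,0.157,0,0],[20,-0.021,0.157,0,0],[20,-0.021,0.157,0,0],[20,-0.021,0.157,0,0]]}}

```text
clock: 10.75
tool_pos: [0.5606, 0.0927, 0.2234]
orientation: [180.0, 0.0, 173.9]
force: [0.2, 0.1, -1.1]
opening: 0.0395
```

```bash
python3 -c "
from h import *
v=vise(0,-3)
plan((*v,.15,-6))"
```

```text
t 10.75 pos [0.5606 0.0927 0.2234] rpy [179.99   0.   173.93] F [ 0.2  0.1 -1.1] open 0.0395
 -> [ 0.0005  0.0058  0.0734 -0.0656]
```

Emit:
{"api": "play_rows", "payload": {"series": [[20,0,0.0055,0.02,0],[20,0,0.0055,0.045,0],[20,0,0.0055,0.06,0],[20,0,0.0055,0.07,0],[20,0,0.0055,0.072,0],[20,0,0.0055,0.073,0],[20,0,0.0055,0.074,0],[20,0,0.0055,0.074,0]]}}

```text
clock: 11.55
tool_pos: [0.5619, 0.0992, 0.1501]
orientation: [180.0, 0.1, 174.0]
force: [-0.3, -1.1, 0.4]
opening: 0.0397
```

Emit:
{"api": "play_rows", "payload": {"series": [[20,0,0,0.001,0],[20,0,0,0.0015,0],[20,0,0,0.0015,0]]}}

```text
clock: 11.85
tool_pos: [0.562, 0.0992, 0.15]
orientation: [180.0, 0.1, 174.1]
force: [-5.0, -0.7, 14.2]
opening: 0.0398
```

Emit:
{"api": "play_rows", "payload": {"series": [[20,0,0,-0.001,0],[70,0,0,-0.001,0],[70,0,0,-0.001,0],[70,0,0,-0.001,0],[70,0,0,-0.001,0],[70,0,0,-0.03,0],[70,0,0,-0.07,0],[70,0,0,-0.07,0],[70,0,0,-0.07,0]]}}

```text
clock: 12.75
tool_pos: [0.5618, 0.0994, 0.2187]
orientation: [179.9, 0.1, 174.0]
force: [-0.1, 0.6, -0.9]
opening: 0.0614
```

```bash
python3 -c "
from h import *
plan((.5903,-.2871,.22,-14.7),(.5903,-.2871,.0925,-14.7))
s=shot('scene');crop(s,160,140,460,340,2.6,'b7')"
```

```text
t 12.75 pos [0.5618 0.0994 0.2187] rpy [1.7991e+02 1.1000e-01 1.7400e+02] F [-0.1  0.6 -0.9] open 0.0614
 -> [-6.8700e-02 -3.8140e-01 -1.3000e-03  8.6976e+00]
 -> [-0.0687 -0.3814  0.1262  8.6976]
```

View pics/b7.png

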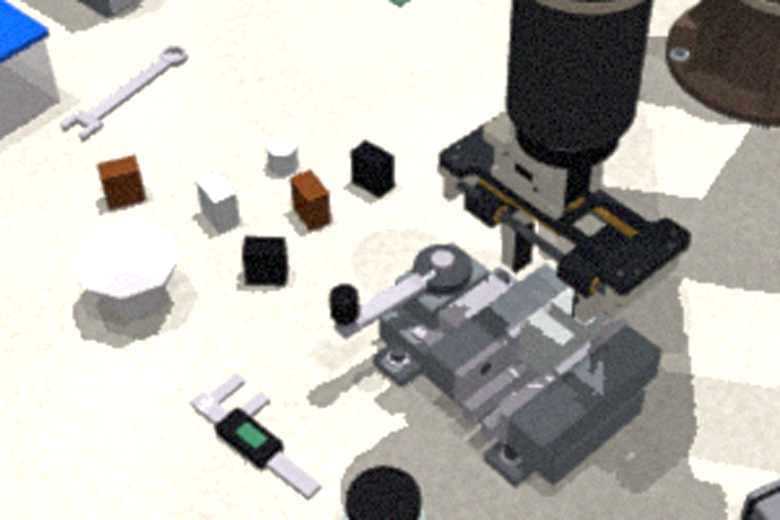

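Both are in. Now the third blank (still at its place, crop (218,203)).

Emit:
{"api": "play_rows", "payload": {"series": [[70,-0.008,-0.045,0,1],[70,-0.016,-0.09,0,2],[70,-0.025,-0.137,0,4],[70,-0.034,-0.185,0,6],[70,-0.043,-0.233,0,8],[70,-0.051,-0.28,0,8.7],[70,-0.059,-0.325,0,8.7],[70,-0.065,-0.36,0,8.7],[70,-0.0685,-0.379,0,8.7],[70,-0.0685,-0.379,0,8.7]]}}

```text
clock: 13.8
tool_pos: [0.589, -0.2874, 0.2154]
orientation: [-180.0, -0.2, 165.1]
force: [-0.3, 0.2, -1.2]
opening: 0.0614
```

Emit:
{"api": "play_rows", "payload": {"series": [[70,0,0,0.03,0],[70,0,0,0.06,0],[70,0,0,0.06,0],[70,0,0,0.06,0]]}}

```text
clock: 14.2
tool_pos: [0.5897, -0.2844, 0.1571]
orientation: [-180.0, -0.1, 165.4]
force: [-0.1, 0.4, 1.1]
opening: 0.0611
```

```bash
python3 -c "
from h import *
plan((.5903,-.2871,.22,-14.7),(.5903,-.2871,.093,-14.7))
s=shot('scene');crop(s,160,80,360,280,3,'b8')"
```

```text
t 14.2 pos [ 0.5897 -0.2844  0.1571] rpy [-1.7997e+02 -1.3000e-01  1.6535e+02] F [-0.1  0.4  1.1] open 0.0611
 -> [-0.0012 -0.0024 -0.0629  0.0518]
 -> [-0.0012 -0.0024  0.0641  0.0518]
```

View pics/b8.png

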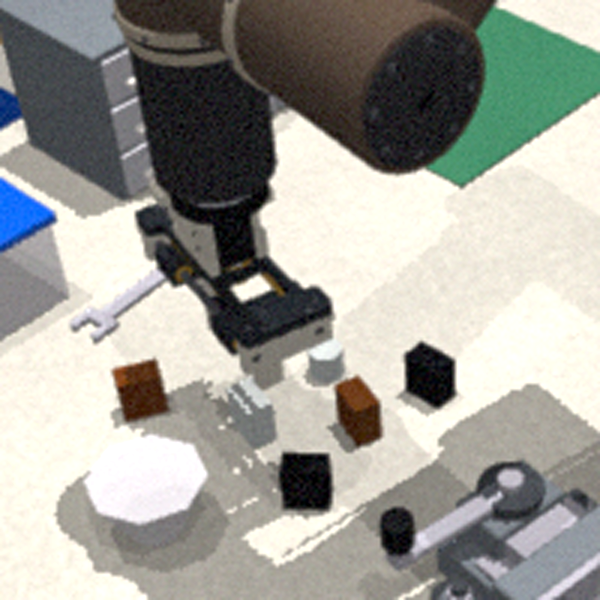

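Emit:
{"api": "play_rows", "payload": {"series": [[70,-0.001,-0.0024,0.035,0],[70,-0.001,-0.0024,0.064,0],[70,-0.001,-0.0024,0.064,0],[20,-0.001,-0.0024,0.064,0],[20,-0.001,-0.0024,0.064,0],[20,-0.001,-0.0024,0.064,0],[20,-0.001,-0.0024,0.064,0],[20,-0.001,-0.0024,0.064,0]]}}

```text
clock: 15.05
tool_pos: [0.5914, -0.2878, 0.0957]
orientation: [-180.0, 0.2, 165.3]
force: [-0.6, -0.3, 6.6]
opening: 0.0395
```

```bash
python3 -c "
from h import *
v=vise(36,-3)
plan((*v,.22,-6))"
```

```text
t 15.05 pos [ 0.5914 -0.2878  0.0957] rpy [-179.99    0.18  165.33] F [-0.6 -0.3  6.6] open 0.0395
 -> [ 0.0919  0.3714 -0.1243 -8.6683]
```

Emit:
{"api": "play_rows", "payload": {"series": [[20,0,0,-0.045,0],[20,0,0,-0.09,0],[20,0,0,-0.135,0],[20,0.011,0.045,-0.145,-1],[20,0.022,0.09,-0.145,-2],[20,0.034,0.138,-0.145,-4],[20,0.046,0.186,-0.145,-6],[20,0.058,0.234,-0.145,-8],[20,0.07,0.28,-0.145,-8.7],[20,0.08,0.32,-0.145,-8.7]]}}

```text
clock: 16.05
tool_pos: [0.5936, 0.0447, 0.2394]
orientation: [180.0, 0.0, 174.1]
force: [0.4, 0.1, -1.3]
opening: 0.0396
```

Emit:
{"api": "play_rows", "payload": {"series": [[20,0.008,0.035,0,0],[20,0.011,0.05,0.01,0],[20,0.011,0.05,0.015,0],[20,0.011,0.05,0.015,0],[20,0.011,0.05,0.015,0]]}}

```text
clock: 16.55
tool_pos: [0.5884, 0.0921, 0.2236]
orientation: [-180.0, -0.0, 173.9]
force: [0.5, 0.5, -1.2]
opening: 0.0395
```

```bash
python3 -c "
from h import *
v=vise(36,-4)
plan((*v,.15,-6))"
```

```text
t 16.55 pos [0.5884 0.0921 0.2236] rpy [-1.7997e+02 -2.0000e-02  1.7395e+02] F [ 0.5  0.5 -1.2] open 0.0395
 -> [-0.0078  0.0025  0.0736 -0.0524]
```

Emit:
{"api": "play_rows", "payload": {"series": [[20,-0.008,0.0025,0,0],[20,-0.008,0.0025,0,0],[20,-0.008,0.0025,0.03,0],[20,-0.008,0.0025,0.055,0],[20,-0.008,0.0025,0.068,0],[20,-0.008,0.0025,0.072,0],[20,-0.008,0.0025,0.074,0],[20,-0.008,0.0025,0.075,0],[20,-0.008,0.0025,0.075,0]]}}

```text
clock: 17.45
tool_pos: [0.5965, 0.0941, 0.1507]
orientation: [-179.9, -0.0, 174.0]
force: [-5.2, -2.9, 9.1]
opening: 0.04
```

Contact at the expected height. Release and look.

Emit:
{"api": "play_rows", "payload": {"series": [[20,0,0,-0.001,0],[70,0,0,-0.001,0],[70,0,0,-0.001,0],[70,0,0,-0.001,0],[70,0,0,-0.001,0],[70,0,0,-0.03,0],[70,0,0,-0.08,0],[70,0,0,-0.1,0],[70,0,0,-0.1,0]]}}

```text
clock: 18.35
tool_pos: [0.5983, 0.0954, 0.2529]
orientation: [179.8, 0.4, 174.0]
force: [0.5, 0.2, 0.3]
opening: 0.0616
```

Emit:
{"api": "play_rows", "payload": {"series": [[70,-0.03,-0.04,0,0],[70,-0.05,-0.08,0,0],[70,-0.06,-0.12,0,0],[70,-0.065,-0.14,0,0],[70,-0.065,-0.14,0,0],[70,-0.065,-0.14,0,0]]}}

```text
clock: 18.95
tool_pos: [0.6464, -0.0516, 0.2477]
orientation: [-180.0, -0.1, 173.9]
force: [-0.7, 1.0, -0.1]
opening: 0.0613
```

```bash
python3 -c "
from h import *
plan((.655,-.043,.2,84),(.655,-.043,.153,84))
s=shot('scene');crop(s,260,140,460,340,3,'b9')
C=cloud(s);z=C[...,2]
m=((z>.09)&(z<.112)).astype(np.uint8);m[:, :330]=0;m[:,410:]=0;m[:235]=0;m[320:]=0
n,l,st,ce=cv2.connectedComponentsWithStats(m)
a=np.radians(VY)
for i in range(1,n):
  if st[i,4]>20:
    P=C[l==i];d=P[:,:2].mean(0)-SEAT
    r=cv2.minAreaRect((P[:,:2]*1000).astype(np.float32))
    d2=np.array(r[0])/1000-SEAT
    print(st[i],np.percentile(P[:,2],[10,50,95]).round(4),(d@np.array([np.cos(a),np.sin(a)])).round(4),(d2@np.array([np.cos(a),np.sin(a)])).round(4),(d2@np.array([-np.sin(a),np.cos(a)])).round(4),np.round(r[1:][0],1),r[2])
"
```

```text
t 18.95 pos [ 0.6464 -0.0516  0.2477] rpy [-1.7999e+02 -8.0000e-02  1.7393e+02] F [-0.7  1.  -0.1] open 0.0613
 -> [-7.70000e-03  9.50000e-03  4.77000e-02  8.99255e+01]
 -> [-7.70000e-03  9.50000e-03  9.47000e-02  8.99255e+01]
[372 250  20  18 207] [0.0933 0.0998 0.1027] -0.0368 -0.0391 -0.0025 [40.9 27.6] 83.59541320800781
[360 259  21  19 217] [0.0941 0.0994 0.1025] 0.0007 -0.0009 -0.0029 [43.1 29.3] 85.40997314453125
[348 267  21  20 220] [0.0937 0.0996 0.1021] 0.0367 0.0351 -0.003 [42.9 26.8] 82.72429656982422
```

View pics/b9.png

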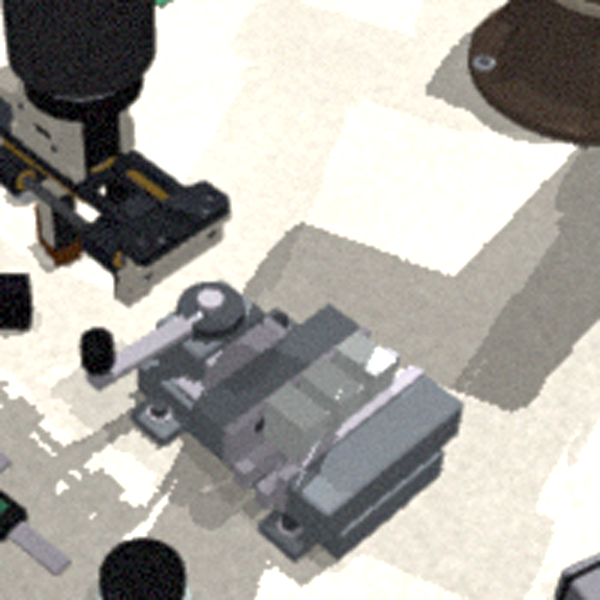

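```bash
python3 -c "
from h import *
print(get_obs()['joint_pos'].round(1))
plan((.6558,-.0435,.2,128),(.6558,-.0435,.153,128))"
```

```text
[  12.7   19.8   -6.4   -0.   -63.9 -108.7]
t 19.0 pos [ 0.6464 -0.0509  0.248 ] rpy [-1.8000e+02 -6.0000e-02  1.7398e+02] F [1.1 0.6 0.7] open 0.0615
 -> [-8.60000e-03  8.40000e-03  4.80000e-02  4.59839e+01]
 -> [-8.60000e-03  8.40000e-03  9.50000e-02  4.59839e+01]
```

Emit:
{"api": "play_rows", "payload": {"series": [[70,-0.0086,0.0084,0,8],[70,-0.0086,0.0084,0,16],[70,-0.0086,0.0084,0,24],[70,-0.0086,0.0084,0,32],[70,-0.0086,0.0084,0.02,40],[70,-0.0086,0.0084,0.04,46],[70,-0.0086,0.0084,0.05,46],[70,-0.0086,0.0084,0.05,46],[70,-0.0086,0.0084,0.05,46]]}}

```text
clock: 19.9
tool_pos: [0.6564, -0.0432, 0.1992]
orientation: [180.0, 0.0, 128.2]
force: [0.1, 0.5, 0.6]
opening: 0.0613
```

```bash
python3 -c "
from h import *
print(get_obs()['joint_pos'].round(1))
plan((.6558,-.0435,.2,128),(.6558,-.0435,.153,128))
s=shot('scene');crop(s,230,140,430,340,3,'k1')"
```

```text
[  13.2   22.8   -8.6    0.   -58.6 -155. ]
t 19.9 pos [ 0.6564 -0.0432  0.1992] rpy [1.7999e+02 3.0000e-02 1.2820e+02] F [0.1 0.5 0.6] open 0.0613
 -> [ 1.000e-04 -7.000e-04 -8.000e-04  1.982e-01]
 -> [ 1.000e-04 -7.000e-04  4.620e-02  1.982e-01]
```

View pics/k1.png

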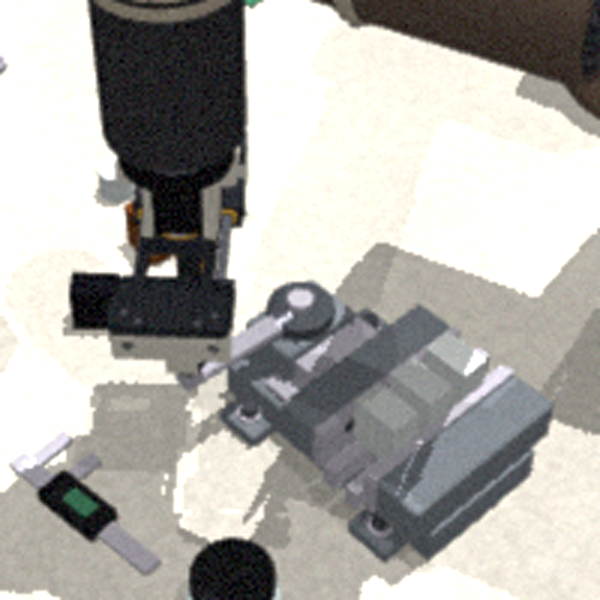

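Over the knob. Descend and grip (knob 26 mm should show as the opening).

Emit:
{"api": "play_rows", "payload": {"series": [[70,0,-0.0007,0.03,0],[70,0,-0.0007,0.046,0],[70,0,-0.0007,0.046,0],[10,0,-0.0007,0.046,0],[10,0,-0.0007,0.046,0],[10,0,-0.0007,0.046,0],[10,0,-0.0007,0.046,0],[10,0,-0.0007,0.046,0],[10,0,-0.0007,0.046,0]]}}

```text
clock: 20.85
tool_pos: [0.6552, -0.0444, 0.1531]
orientation: [-180.0, -0.0, 128.0]
force: [-3.2, -0.2, 4.9]
opening: 0.0252
```

```bash
cat > arc.py <<'E'
from h import *
plan()
o=get_obs();p=o["tool_pos"];a=np.radians(o["orientation"][2])
import sys
pv=np.array([.547,-.027]);d=p[:2]-pv
print("r",np.hypot(*d),"ang",np.degrees(np.arctan2(d[1],d[0])), "q",-6-np.degrees(np.arctan2(d[1],d[0])))
th0=np.arctan2(d[1],d[0])
for th in sys.argv[1:]:
    t=np.radians(float(th));e=pv+.11*np.array([np.cos(t),np.sin(t)])-p[:2]
    print(th,np.round([e[0]*np.cos(a)+e[1]*np.sin(a),e[0]*np.sin(a)-e[1]*np.cos(a)],4))
E
python3 arc.py -13 -20 -28 -36 -44 -52 -56 -60 -68 -76 -84 -92 -97
```

```text
t 20.85 pos [ 0.6552 -0.0444  0.1531] rpy [-179.96   -0.    128.01] F [-3.2 -0.2  4.9] open 0.0252
r 0.10954217605001033 ang -9.115155339804705 q 3.115155339804705
-13 [-0.0052 -0.0053]
-20 [-0.013  -0.0163]
-28 [-0.0202 -0.0298]
-36 [-0.0255 -0.0442]
-44 [-0.0287 -0.0592]
-52 [-0.0297 -0.0746]
-56 [-0.0295 -0.0822]
-60 [-0.0287 -0.0899]
-68 [-0.0255 -0.1049]
-76 [-0.0202 -0.1193]
-84 [-0.013  -0.1328]
-92 [-0.004  -0.1453]
-97 [ 0.0025 -0.1523]
```

Emit:
{"api": "play_rows", "payload": {"series": [[10,-0.0052,-0.0053,0,0],[10,-0.009,-0.0105,0,0],[10,-0.013,-0.0163,0,0],[10,-0.0168,-0.0228,0,0],[10,-0.0202,-0.0298,0,0],[10,-0.023,-0.037,0,0],[10,-0.0255,-0.0442,0,0],[10,-0.0287,-0.0592,0,0],[10,-0.0297,-0.0746,0,0],[10,-0.0287,-0.0899,0,0]]}}

```text
clock: 21.85
tool_pos: [0.6083, -0.1226, 0.1538]
orientation: [179.4, 0.5, 128.0]
force: [20.2, -4.9, -10.0]
opening: 0.0254
```

```bash
python3 arc.py  -64 -68 -72 -76 -80 -84 -88 -92 -94 -96 -97
```

```text
t 21.85 pos [ 0.6083 -0.1226  0.1538] rpy [179.44   0.46 128.02] F [ 20.2  -4.9 -10. ] open 0.0254
r 0.11356822278922468 ang -57.348366190478366 q 51.348366190478366
-64 [ 0.0055 -0.0123]
-68 [ 0.0073 -0.0197]
-72 [ 0.0097 -0.027 ]
-76 [ 0.0126 -0.0342]
-80 [ 0.016  -0.0411]
-84 [ 0.0198 -0.0477]
-88 [ 0.0241 -0.0541]
-92 [ 0.0288 -0.0601]
-94 [ 0.0314 -0.063 ]
-96 [ 0.034  -0.0658]
-97 [ 0.0353 -0.0672]
```

Emit:
{"api": "play_rows", "payload": {"series": [[10,0.0012,-0.0076,0,0],[10,0.0032,-0.015,0,0],[10,0.0056,-0.0223,0,0],[10,0.0085,-0.0294,0,0],[10,0.0119,-0.0363,0,0],[10,0.0157,-0.0429,0,0],[10,0.02,-0.0494,0,0],[10,0.0247,-0.0554,0,0],[10,0.0285,-0.0597,0,0],[10,0.0285,-0.0597,0,0]]}}

```text
clock: 22.85
tool_pos: [0.5415, -0.1365, 0.154]
orientation: [179.6, 0.3, 128.0]
force: [9.6, -3.6, -4.2]
opening: 0.0255
```

```bash
python3 arc.py -96 -97
```

```text
t 22.85 pos [ 0.5415 -0.1365  0.154 ] rpy [179.6    0.32 128.  ] F [ 9.6 -3.6 -4.2] open 0.0255
r 0.1096496029928033 ang -92.86707114784599 q 86.86707114784599
-96 [ 0.0038 -0.0047]
-97 [ 0.0051 -0.006 ]
```

Emit:
{"api": "play_rows", "payload": {"series": [[10,0.0015,-0.002,0,0],[10,0.003,-0.004,0,0],[10,0.0045,-0.0055,0,0],[10,0.006,-0.007,0,0],[10,0.006,-0.007,0,0],[10,0.006,-0.007,0,0]]}}

```text
clock: 23.45
tool_pos: [0.534, -0.1361, 0.1541]
orientation: [179.5, 0.4, 128.0]
force: [16.1, -5.0, -9.1]
opening: 0.0253
```

```bash
python3 arc.py -96 -97
```

```text
t 23.45 pos [ 0.534  -0.1361  0.1541] rpy [179.51   0.42 128.03] F [16.1 -5.  -9.1] open 0.0253
r 0.10987055538304868 ang -96.77806810633554 q 90.77806810633554
-96 [-0.0011  0.001 ]
-97 [ 0.0002 -0.0004]
```

Emit:
{"api": "play_rows", "payload": {"series": [[10,0.0015,-0.0015,0,0],[10,0.003,-0.003,0,0],[10,0.003,-0.003,0,0],[10,0.003,-0.003,0,0]]}}

```text
clock: 23.85
tool_pos: [0.5334, -0.1358, 0.1543]
orientation: [179.2, 0.7, 128.1]
force: [29.7, -10.2, -22.8]
opening: 0.0254
```

```bash
python3 arc.py -96 -97
```

```text
t 23.85 pos [ 0.5334 -0.1358  0.1543] rpy [179.24   0.69 128.13] F [ 29.7 -10.2 -22.8] open 0.0254
r 0.10965508669528573 ang -97.13110602118549 q 91.13110602118549
-96 [-0.0018  0.0013]
-97 [-0.0004 -0.0001]
```

Emit:
{"api": "play_rows", "payload": {"series": [[10,-0.004,0.004,0,0],[10,-0.004,0.004,0,0],[70,-0.004,0.004,0,0],[70,-0.004,0.004,0,0],[70,-0.004,0.004,0,0],[70,-0.004,0.004,0,0],[70,-0.004,0.004,-0.04,0],[70,-0.004,0.004,-0.08,0],[70,-0.004,0.004,-0.12,0],[70,-0.004,0.004,-0.12,0]]}}

```text
clock: 24.85
tool_pos: [0.5322, -0.1365, 0.2786]
orientation: [179.6, 0.4, 128.1]
force: [0.3, -0.1, -0.7]
opening: 0.0615
```

```bash
cat > blanks.py <<'E'
from h import *
import sys
s=shot(sys.argv[1]);crop(s,*(250,180,430,330,4.4) if sys.argv[1]=='scene' else (210,200,350,305,5.6),sys.argv[2])
C=cloud(s);z=C[...,2];a=np.radians(VY)
D=C[...,:2]-SEAT;X=D@np.array([np.cos(a),np.sin(a)]);Y=D@np.array([-np.sin(a),np.cos(a)])
for x in (-36,0,36):
    m=(abs(X-x/1e3)<.011)&(abs(Y)<.017)&(z>.09)&(z<.12)
    if m.sum()<15: print(x,"hidden",m.sum());continue
    A=np.c_[X[m]-x/1e3,Y[m],np.ones(m.sum())];
    zz=z[m];k=abs(zz-np.median(zz))<.004
    c=np.linalg.lstsq(A[k],zz[k],rcond=None)[0]
    print(x,"n",k.sum(),"z centre",c[2].round(4),"tilt x,y deg",np.degrees(c[:2]).round(1))
m=(z>.112)&(z<.128)&(abs(D[...,0]+.02)<.14)&(abs(D[...,1]+.2)<.12)
if m.sum()>20:
    k=C[m].mean(0);d=k[:2]-np.array([.547,-.027]);print("knob",k.round(4),"q",(-6-np.degrees(np.arctan2(d[1],d[0]))).round(1))
plan()
E
python3 blanks.py scene k2; python3 blanks.py top k2t
```

```text
-36 n 118 z centre 0.1026 tilt x,y deg [-2.7 -4.9]
0 n 129 z centre 0.1025 tilt x,y deg [-1.7 -2.7]
36 n 126 z centre 0.1023 tilt x,y deg [-1.1 -1.5]
knob [ 0.5371 -0.1353  0.1187] q 89.2
t 24.9 pos [ 0.531  -0.1362  0.2756] rpy [179.74   0.19 128.01] F [ 0.1 -0.8 -0.9] open 0.0611
-36 hidden 0
0 hidden 0
36 n 58 z centre 0.1028 tilt x,y deg [-2.2 -2.8]
t 24.95 pos [ 0.53   -0.1361  0.2736] rpy [1.7988e+02 6.0000e-02 1.2800e+02] F [-0.5 -0.1 -0.8] open 0.0612
```

View pics/k2.png

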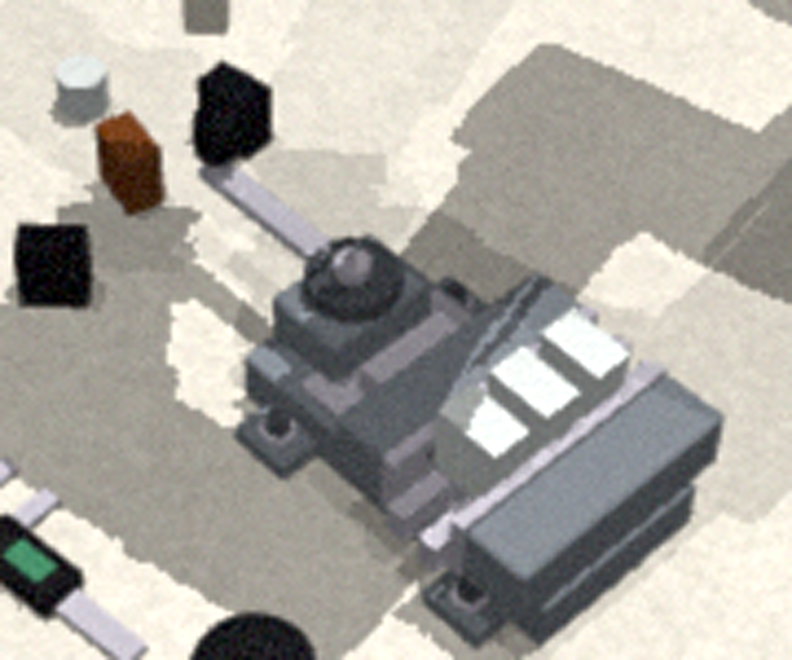

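```bash
cat > mal.py <<'E'
from h import *
for n,box in (("top",(100,230,215,340)),("scene",(400,290,540,390))):
    s=shot(n);crop(s,*box,5,"m_"+n)
    C=cloud(s);z=C[...,2]
    m=(z>.008)&(z<.2)&(C[...,0]>.35)&(C[...,0]<.66)&(C[...,1]>.21)&(C[...,1]<.5)
    l=cv2.connectedComponentsWithStats(m.astype(np.uint8))
    i=1+np.argmax(l[2][1:,4]);m=l[1]==i
    P=C[m];print(n,l[2][i],"zmax",np.percentile(P[:,2],99).round(4))
    H=P[P[:,2]>.0355];r=cv2.minAreaRect((H[:,:2]*1000).astype(np.float32));print(" head",np.round(r[0],1),np.round(r[1],1),round(r[2],1),len(H))
    G=P[P[:,2]<.0355];G=G[np.hypot(*(G[:,:2]-H[:,:2].mean(0)).T)>.05]
    r=cv2.minAreaRect((G[:,:2]*1000).astype(np.float32));print(" handle",np.round(r[0],1),np.round(r[1],1),round(r[2],1),len(G),"z",np.percentile(G[:,2],95).round(4),"mean",G.mean(0).round(4))
    vx,vy,x0,y0=cv2.fitLine(G[:,:2].astype(np.float32),cv2.DIST_HUBER,0,.01,.01).ravel();print("dir",np.degrees(np.arctan2(vy,vx)))
plan()
E
python3 mal.py
```

```text
top [ 141  257   46   64 1070] zmax 0.0453
 head [493.  366.2] [ 81.2 156. ] 67.2 536
 handle [456.4 381.4] [27.  84.4] 66.6 330 z 0.0346 mean [0.4556 0.3794 0.0293]
dir -24.205814
scene [ 445  316   75   51 1595] zmax 0.0433
 head [494.5 365.6] [ 80.2 154.4] 66.4 715
 handle [458.1 379.8] [26.7 88.4] 69.0 435 z 0.0343 mean [0.4597 0.3818 0.0294]
dir -22.655039
t 25.05 pos [ 0.5292 -0.1361  0.2717] rpy [-1.7994e+02 -6.0000e-02  1.2799e+02] F [-0.1 -0.   0.5] open 0.0614
```

View pics/m_top.png

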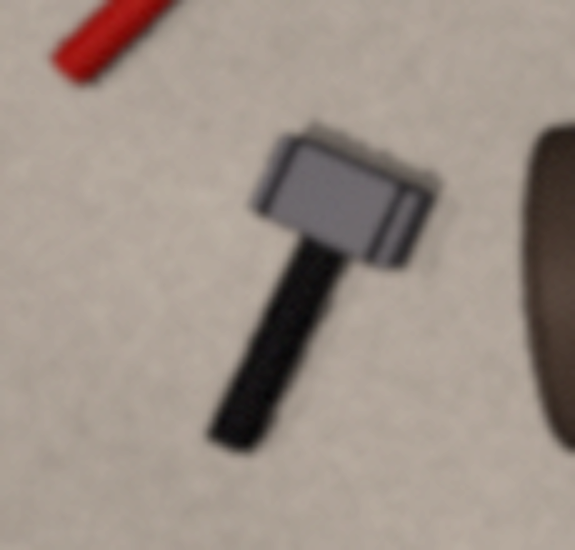

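View pics/m_scene.png

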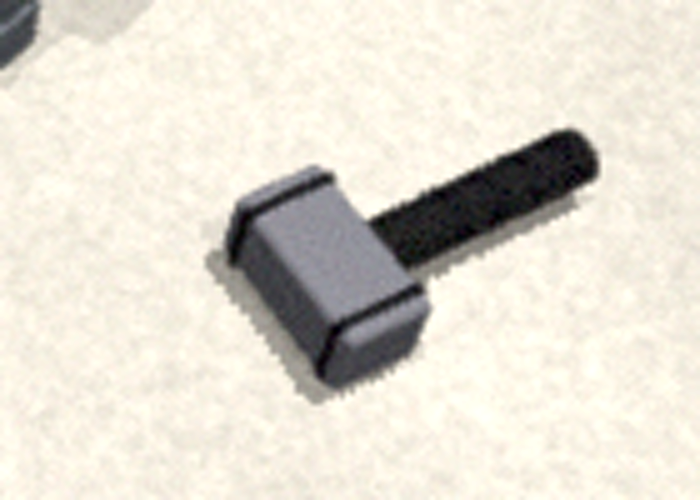

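```bash
python3 -c "
from h import *
plan((.4522,.3835,.25,-23),(.4522,.3835,.072,-23))"
```

```text
t 25.05 pos [ 0.5292 -0.1361  0.2717] rpy [-1.7994e+02 -6.0000e-02  1.2799e+02] F [-0.1 -0.   0.5] open 0.0614
 -> [ 4.57000e-01  2.59100e-01  2.17000e-02 -2.90137e+01]
 -> [  0.457    0.2591   0.1997 -29.0137]
```

Emit:
{"api": "play_rows", "payload": {"series": [[70,0.04,0.022,0,-8],[70,0.08,0.045,0,-16],[70,0.12,0.068,0,-24],[70,0.16,0.091,0,-32],[70,0.2,0.113,0,-40],[70,0.24,0.136,0,-48],[70,0.28,0.159,0,-56],[70,0.32,0.182,0,-64],[70,0.36,0.204,0,-72],[70,0.4,0.227,0,-80]]}}

```text
clock: 26.05
tool_pos: [0.4614, 0.3202, 0.2712]
orientation: [-179.9, -0.1, -151.7]
force: [1.3, -0.5, 1.1]
opening: 0.0612
```

```bash
python3 -c "
from h import *
plan((.4522,.3835,.25,-23),(.4522,.3835,.072,-23))
print(get_obs()['joint_pos'].round(1))"
```

```text
t 26.05 pos [0.4614 0.3202 0.2712] rpy [-1.7994e+02 -1.3000e-01 -1.5166e+02] F [ 1.3 -0.5  1.1] open 0.0612
 -> [-2.19000e-02  6.01000e-02  2.12000e-02  5.13426e+01]
 -> [-2.19000e-02  6.01000e-02  1.99200e-01  5.13426e+01]
[  54.7   10.9  -15.5   -0.   -63.8 -116.4]
```

Emit:
{"api": "play_rows", "payload": {"series": [[70,-0.022,0.06,0,-8.5],[70,-0.022,0.06,0,-17],[70,-0.022,0.06,0,-25.5],[70,-0.022,0.06,0,-34],[70,-0.022,0.06,0,-42],[70,-0.022,0.06,0,-50],[70,-0.022,0.06,0,-58],[70,-0.022,0.06,0,-66],[70,-0.022,0.06,0,-74],[70,-0.022,0.06,0,-82]]}}

```text
clock: 27.05
tool_pos: [0.4534, 0.3816, 0.2708]
orientation: [179.9, -0.1, -69.7]
force: [-0.2, 0.6, 0.4]
opening: 0.0615
```

```bash
python3 -c "
from h import *
plan((.4522,.3835,.25,-23),(.4522,.3835,.072,-23))"
```

```text
t 27.05 pos [0.4534 0.3816 0.2708] rpy [ 1.7985e+02 -1.0000e-01 -6.9670e+01] F [-0.2  0.6  0.4] open 0.0615
 -> [-2.20000e-03  5.00000e-04  2.08000e-02 -4.66747e+01]
 -> [-2.20000e-03  5.00000e-04  1.98800e-01 -4.66747e+01]
```

Emit:
{"api": "play_rows", "payload": {"series": [[70,-0.002,0,0,-8],[70,-0.002,0,0.02,-16],[70,-0.002,0,0.04,-24],[70,-0.002,0,0.07,-32],[70,-0.002,0,0.1,-40],[70,-0.002,0,0.11,-46.7],[70,-0.002,0,0.11,-46.7],[70,-0.002,0,0.11,-46.7],[70,-0.002,0,0.11,-46.7]]}}

```text
clock: 27.95
tool_pos: [0.4534, 0.3843, 0.1632]
orientation: [-180.0, -0.0, -23.4]
force: [-1.4, 0.5, 0.2]
opening: 0.0615
```

```bash
python3 -c "
from h import *
plan((.4522,.3835,.25,-23),(.4522,.3835,.072,-23))
s=shot('scene');crop(s,400,260,560,400,4.5,'m2')"
```

```text
t 27.95 pos [0.4534 0.3843 0.1632] rpy [-1.7996e+02 -2.0000e-02 -2.3440e+01] F [-1.4  0.5  0.2] open 0.0615
 -> [-0.0008  0.0012 -0.0868 -0.4382]
 -> [-0.0008  0.0012  0.0912 -0.4382]
```

View pics/m2.png

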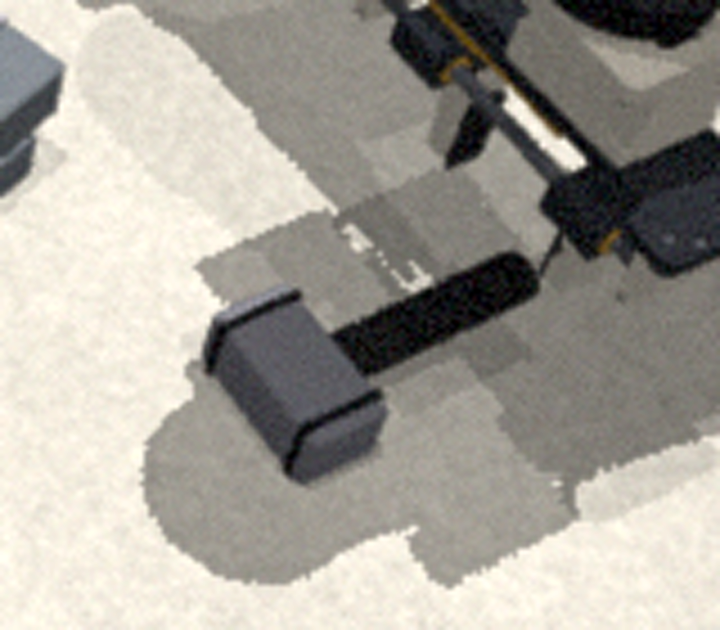

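Emit:
{"api": "play_rows", "payload": {"series": [[70,-0.001,0.001,0.04,-0.4],[70,-0.001,0.001,0.075,-0.4],[70,-0.001,0.001,0.088,-0.4],[70,-0.001,0.001,0.0905,-0.4],[70,-0.001,0.001,0.0905,-0.4],[15,-0.001,0.001,0.0905,-0.4],[15,-0.001,0.001,0.0905,-0.4],[15,-0.001,0.001,0.0905,-0.4],[15,-0.001,0.001,0.0905,-0.4],[15,-0.001,0.001,0.0905,-0.4]]}}

```text
clock: 29.0
tool_pos: [0.4518, 0.3835, 0.0725]
orientation: [-180.0, -0.0, -22.9]
force: [0.2, -1.2, -0.1]
opening: 0.0271
```

Emit:
{"api": "play_rows", "payload": {"series": [[15,0,0,0,0],[15,0,0,0,0]]}}

```text
clock: 29.2
tool_pos: [0.4518, 0.3835, 0.0722]
orientation: [180.0, 0.0, -22.9]
force: [-0.4, 1.0, 2.2]
opening: 0.0251
```

Emit:
{"api": "play_rows", "payload": {"series": [[15,0.001,0,-0.008,0],[15,0.004,0,-0.016,0],[15,0.006,0,-0.024,0],[15,0.0095,0,-0.032,0],[15,0.013,0,-0.039,0],[15,0.017,0,-0.046,0],[15,0.022,0,-0.053,0],[15,0.027,0,-0.06,0],[15,0.027,0,-0.06,0]]}}

```text
clock: 30.1
tool_pos: [0.4776, 0.373, 0.1332]
orientation: [-179.9, -0.0, -22.9]
force: [-1.0, 0.3, -3.1]
opening: 0.0255
```

```bash
python3 -c "
from h import *
plan()
s=shot('scene');crop(s,400,260,560,400,4.5,'m3')"
```

```text
t 30.1 pos [0.4776 0.373  0.1332] rpy [-1.7991e+02 -3.0000e-02 -2.2920e+01] F [-1.   0.3 -3.1] open 0.0255
```

View pics/m3.png

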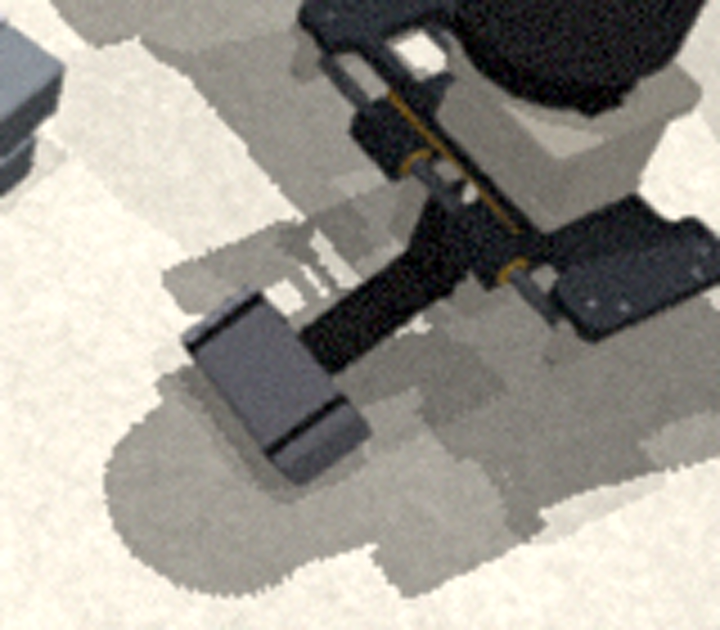

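Emit:
{"api": "play_rows", "payload": {"series": [[15,0.005,0,-0.006,0],[15,0.011,0,-0.012,0],[15,0.017,0,-0.0175,0],[15,0.024,0,-0.0225,0],[15,0.031,0,-0.027,0],[15,0.038,0,-0.0315,0],[15,0.045,0,-0.035,0],[15,0.053,0,-0.0385,0],[15,0.053,0,-0.0385,0]]}}

```text
clock: 31.05
tool_pos: [0.5267, 0.3521, 0.1712]
orientation: [-180.0, -0.0, -22.9]
force: [0.1, -0.3, -5.4]
opening: 0.0257
```

```bash
python3 -c "
from h import *
plan()
s=shot('scene');crop(s,380,230,560,370,4.4,'m4')"
```

```text
t 31.05 pos [0.5267 0.3521 0.1712] rpy [-1.7995e+02 -3.0000e-02 -2.2940e+01] F [ 0.1 -0.3 -5.4] open 0.0257
```

View pics/m4.png

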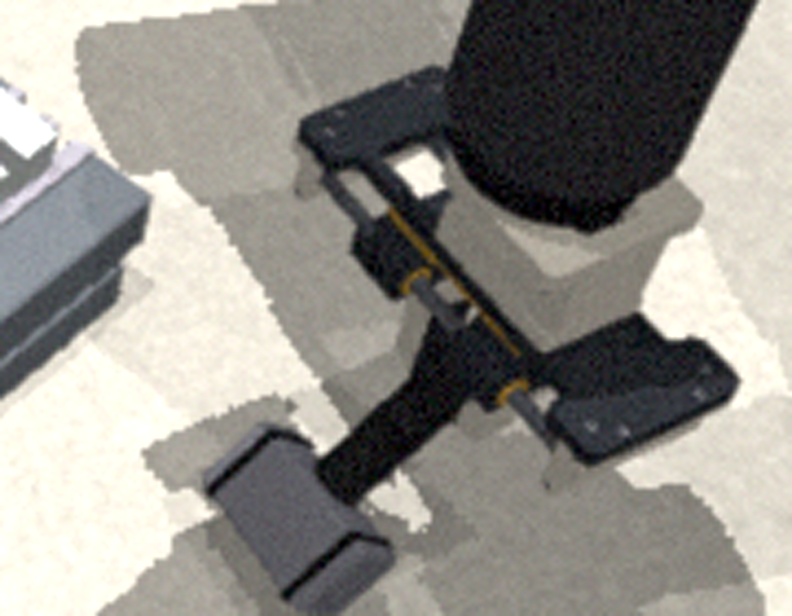

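Emit:
{"api": "play_rows", "payload": {"series": [[15,0.02,0,-0.045,0],[15,0.02,0,-0.045,0],[15,0.02,0,-0.045,0]]}}

```text
clock: 31.4
tool_pos: [0.5442, 0.3448, 0.2165]
orientation: [-179.9, -0.0, -22.9]
force: [-0.7, 0.8, -6.5]
opening: 0.0251
```

```bash
cat > mh.py <<'E'
from h import *
import sys
plan()
s=shot('scene')
crop(s,360,180,540,340,4,sys.argv[1])
# tilt via head points in scene cloud
C=cloud(s);o=get_obs();p=o['tool_pos'];a=np.radians(o['orientation'][2]);ex=np.array([np.cos(a),np.sin(a)])
D=C[...,:2]-p[:2];X=D@ex;Y=D@np.array([-ex[1],ex[0]]);Z=C[...,2]
m=(abs(Y)<.06)&(X>-.08)&(X<.16)&(Z>.004)&(Z<p[2]-.075)
P=np.c_[X[m],Z[m]];print("n",len(P),"x",np.percentile(P[:,0],[1,99]).round(3),"z",np.percentile(P[:,1],[1,99]).round(3))
m2=m&(abs(Y)<.009)
r=s['frame'].astype(int).sum(2)
E
python3 mh.py m5
```

```text
t 31.4 pos [0.5442 0.3448 0.2165] rpy [-1.7987e+02 -2.0000e-02 -2.2930e+01] F [-0.7  0.8 -6.5] open 0.0251
n 1453 x [0.01  0.112] z [0.004 0.138]
```

View pics/m5.png

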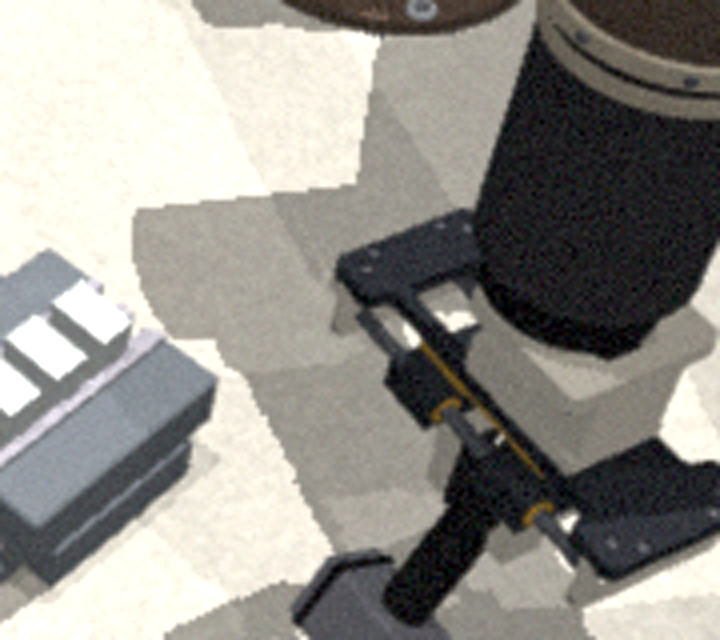

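Emit:
{"api": "play_rows", "payload": {"series": [[15,-0.01,0,0.01,0],[15,-0.025,0,0.02,0],[15,-0.04,0,0.03,0],[15,-0.04,0,0.03,0],[15,0.005,0,0.01,0],[15,0.025,0,0,0],[15,0.04,0,-0.005,0],[15,0.05,0,-0.005,0],[15,0.05,0,-0.005,0]]}}

```text
clock: 32.35
tool_pos: [0.5901, 0.3245, 0.2194]
orientation: [179.9, 0.0, -23.0]
force: [-0.7, 0.1, -5.7]
opening: 0.0252
```

```bash
sed -i 's/360,180,540,340/380,200,540,360/' mh.py; python3 mh.py m6
```

```text
t 32.35 pos [0.5901 0.3245 0.2194] rpy [ 1.7993e+02  5.0000e-02 -2.2960e+01] F [-0.7  0.1 -5.7] open 0.0252
n 1402 x [-0.005  0.119] z [0.004 0.141]
```

View pics/m6.png

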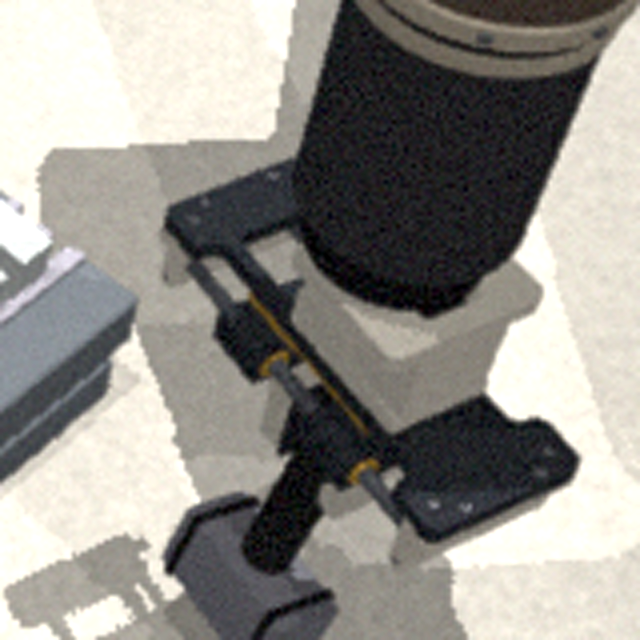

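```bash
cat >> mh.py <<'E'
m=(abs(Y)<.05)&(X>-.06)&(X<.14)&(Z>.012)&(Z<p[2]-.085)
Q=np.c_[X[m],Y[m],Z[m]]
rng=np.random.default_rng(0)
# 2D directions: for angle theta, histogram peak of projection (planes contain Y axis)
best=[]
for th in np.arange(20,110,1.):
    t=np.radians(th);n=np.array([-np.cos(t),np.sin(t)]) # handle direction (from head to grip)
    for lab,nn in (("hand",n),("side",np.array([n[1],-n[0]]))):
        pr=Q[:,[0,2]]@nn;h,e=np.histogram(pr,np.arange(-.3,.3,.002));best.append((h.max(),lab,th,e[h.argmax()].round(3)))
for lab in ("hand","side"):
    print(lab,sorted([b for b in best if b[1]==lab])[-4:])
E
python3 mh.py m7
```

```text
t 32.4 pos [0.5894 0.3247 0.2193] rpy [ 1.7991e+02  7.0000e-02 -2.2940e+01] F [-2.   0.4 -5.3] open 0.0254
n 1409 x [-0.008  0.11 ] z [0.004 0.141]
hand [(np.int64(219), 'hand', np.float64(81.0), np.float64(0.084)), (np.int64(220), 'hand', np.float64(78.0), np.float64(0.082)), (np.int64(235), 'hand', np.float64(74.0), np.float64(0.08)), (np.int64(242), 'hand', np.float64(77.0), np.float64(0.082))]
side [(np.int64(289), 'side', np.float64(78.0), np.float64(0.05)), (np.int64(292), 'side', np.float64(76.0), np.float64(0.052)), (np.int64(293), 'side', np.float64(75.0), np.float64(0.054)), (np.int64(300), 'side', np.float64(77.0), np.float64(0.052))]
```

Emit:
{"api": "play_rows", "payload": {"series": [[15,0,0,0.015,0],[15,0,0,0.03,0],[15,0,0,0.037,0],[15,0,0,0.04,0],[15,0,0,0.04,0],[15,0,0,0.04,0]]}}

```text
clock: 33.05
tool_pos: [0.5902, 0.3254, 0.181]
orientation: [-180.0, -0.0, -22.9]
force: [1.0, 0.0, -6.0]
opening: 0.0253
```

```bash
sed -i 's/380,200,540,360/370,220,530,380/' mh.py; python3 mh.py m8
```

```text
t 33.05 pos [0.5902 0.3254 0.181 ] rpy [-1.7996e+02 -2.0000e-02 -2.2890e+01] F [ 1.  0. -6.] open 0.0253
n 1321 x [-0.006  0.11 ] z [0.004 0.103]
hand [(np.int64(212), 'hand', np.float64(80.0), np.float64(0.046)), (np.int64(213), 'hand', np.float64(75.0), np.float64(0.044)), (np.int64(217), 'hand', np.float64(77.0), np.float64(0.044)), (np.int64(222), 'hand', np.float64(76.0), np.float64(0.044))]
side [(np.int64(265), 'side', np.float64(78.0), np.float64(0.042)), (np.int64(267), 'side', np.float64(79.0), np.float64(0.042)), (np.int64(273), 'side', np.float64(75.0), np.float64(0.044)), (np.int64(279), 'side', np.float64(74.0), np.float64(0.044))]
```

View pics/m8.png

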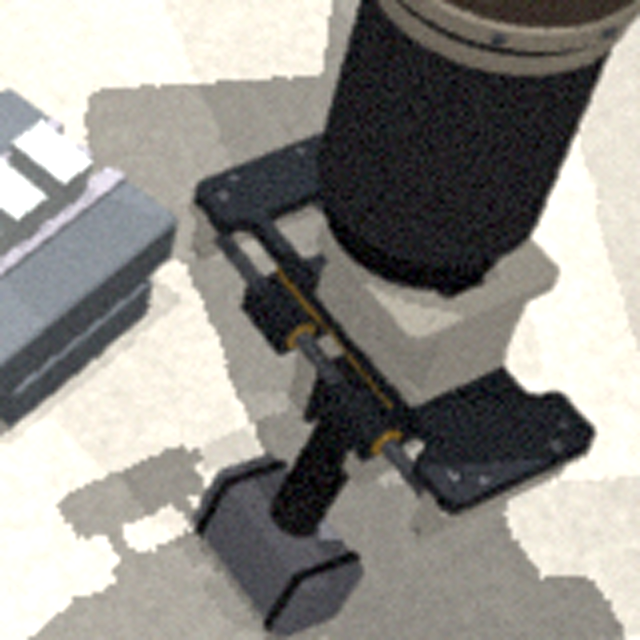

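Emit:
{"api": "play_rows", "payload": {"series": [[15,0,0,0.002,0],[15,0.004,0,0.004,0],[15,0.008,0,0.005,0],[15,0.012,0,0.006,0],[15,0.017,0,0.007,0],[15,0.022,0,0.008,0],[15,0.027,0,0.008,0],[15,0.027,0,0.008,0]]}}

```text
clock: 33.9
tool_pos: [0.6167, 0.3144, 0.1764]
orientation: [-179.8, -0.2, -22.9]
force: [-2.7, -3.3, 13.2]
opening: 0.0254
```

```bash
sed -i 's/370,220,530,380/370,220,530,380/' mh.py; python3 mh.py m9
```

```text
t 33.9 pos [0.6167 0.3144 0.1764] rpy [-179.82   -0.2   -22.87] F [-2.7 -3.3 13.2] open 0.0254
n 1134 x [-0.025  0.099] z [0.004 0.096]
hand [(np.int64(210), 'hand', np.float64(92.0), np.float64(0.044)), (np.int64(214), 'hand', np.float64(90.0), np.float64(0.044)), (np.int64(215), 'hand', np.float64(88.0), np.float64(0.044)), (np.int64(217), 'hand', np.float64(89.0), np.float64(0.044))]
side [(np.int64(195), 'side', np.float64(80.0), np.float64(0.018)), (np.int64(202), 'side', np.float64(85.0), np.float64(0.016)), (np.int64(204), 'side', np.float64(88.0), np.float64(0.014)), (np.int64(208), 'side', np.float64(84.0), np.float64(0.016))]
```

View pics/m9.png

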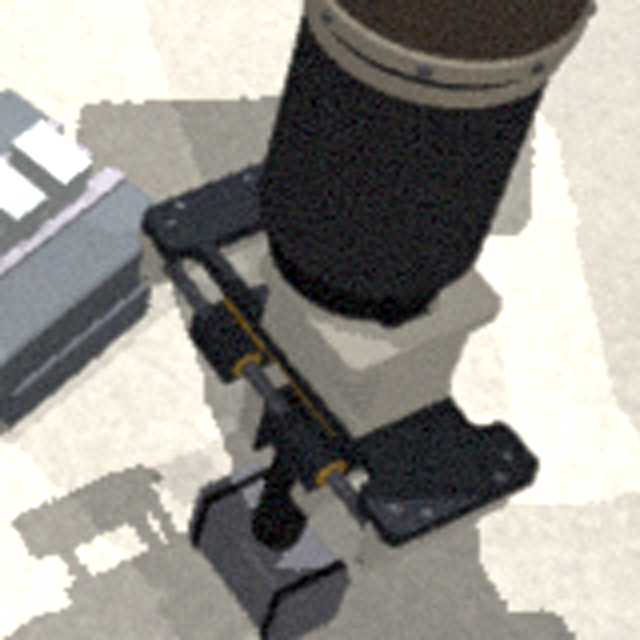

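Emit:
{"api": "play_rows", "payload": {"series": [[15,0,0,-0.0015,0],[60,0,0,-0.0015,0],[60,0,0,-0.0015,0],[60,0,0,-0.0015,0],[60,0,0,-0.0015,0],[60,0,0,-0.0015,0]]}}

```text
clock: 34.55
tool_pos: [0.6149, 0.3146, 0.1739]
orientation: [180.0, 0.0, -22.9]
force: [0.5, 0.6, 0.1]
opening: 0.0521
```

```bash
python3 mh.py m10
```

```text
t 34.55 pos [0.6149 0.3146 0.1739] rpy [179.99   0.   -22.89] F [0.5 0.6 0.1] open 0.0521
n 1131 x [-0.021  0.117] z [0.004 0.096]
hand [(np.int64(196), 'hand', np.float64(91.0), np.float64(0.044)), (np.int64(197), 'hand', np.float64(88.0), np.float64(0.044)), (np.int64(197), 'hand', np.float64(92.0), np.float64(0.044)), (np.int64(198), 'hand', np.float64(89.0), np.float64(0.044))]
side [(np.int64(172), 'side', np.float64(90.0), np.float64(0.016)), (np.int64(173), 'side', np.float64(86.0), np.float64(0.018)), (np.int64(176), 'side', np.float64(85.0), np.float64(0.018)), (np.int64(177), 'side', np.float64(81.0), np.float64(0.02))]
```

View pics/m10.png

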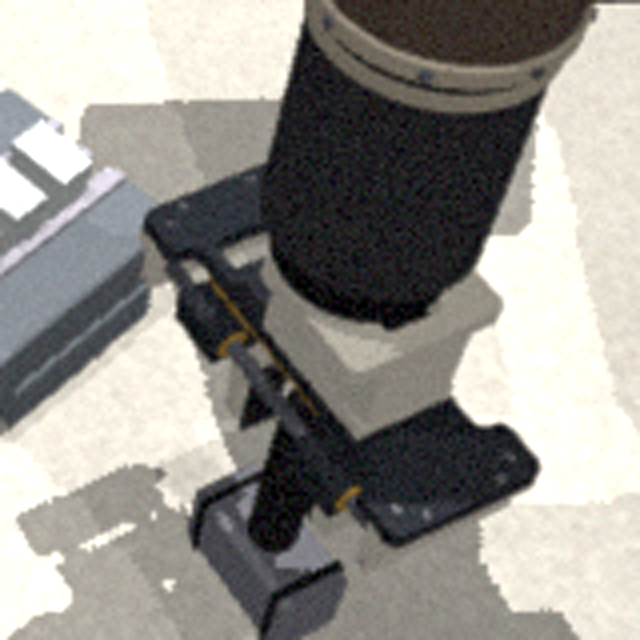

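Emit:
{"api": "play_rows", "payload": {"series": [[60,-0.003,0,0.002,0],[60,-0.003,0,0.002,0],[15,-0.003,0,0.002,0],[15,-0.003,0,0.002,0],[15,-0.003,0,0.002,0],[15,-0.003,0,0.002,0],[15,-0.003,0,0.002,0],[15,-0.003,0,0.002,0]]}}

```text
clock: 35.4
tool_pos: [0.6122, 0.3159, 0.1722]
orientation: [-180.0, -0.0, -22.9]
force: [0.1, 1.2, -0.2]
opening: 0.0253
```

```bash
python3 mh.py m11;  python3 -c "
from h import *
for x in (-36,0,36):
  v=vise(x,0);print(v);plan((*v,.3,-6))"; python3 blanks.py scene k3
```

```text
t 35.4 pos [0.6122 0.3159 0.1722] rpy [-1.7998e+02 -1.0000e-02 -2.2900e+01] F [ 0.1  1.2 -0.2] open 0.0253
n 1121 x [-0.019  0.11 ] z [0.004 0.093]
hand [(np.int64(184), 'hand', np.float64(94.0), np.float64(0.042)), (np.int64(189), 'hand', np.float64(90.0), np.float64(0.042)), (np.int64(190), 'hand', np.float64(92.0), np.float64(0.042)), (np.int64(192), 'hand', np.float64(93.0), np.float64(0.042))]
side [(np.int64(171), 'side', np.float64(88.0), np.float64(0.02)), (np.int64(177), 'side', np.float64(92.0), np.float64(0.018)), (np.int64(178), 'side', np.float64(87.0), np.float64(0.02)), (np.int64(179), 'side', np.float64(89.0), np.float64(0.02))]
[0.52519721 0.10526302]
t 35.45 pos [0.6122 0.3159 0.1722] rpy [-1.7999e+02 -1.0000e-02 -2.2900e+01] F [ 0.7  1.2 -0.5] open 0.0254
 -> [ 1.80000e-03  2.27800e-01 -1.27800e-01 -1.68968e+01]
[0.561  0.1015]
t 35.45 pos [0.6122 0.3159 0.1722] rpy [-1.7999e+02 -1.0000e-02 -2.2900e+01] F [ 0.7  1.2 -0.5] open 0.0254
 -> [  0.0362   0.2174  -0.1278 -16.8968]
[0.59680279 0.09773698]
t 35.45 pos [0.6122 0.3159 0.1722] rpy [-1.7999e+02 -1.0000e-02 -2.2900e+01] F [ 0.7  1.2 -0.5] open 0.0254
 -> [  0.0707   0.2069  -0.1278 -16.8968]
-36 n 119 z centre 0.1024 tilt x,y deg [-2.3 -1.3]
0 n 128 z centre 0.1023 tilt x,y deg [ 0.4 -2.7]
36 n 133 z centre 0.1024 tilt x,y deg [-2.6 -2.3]
knob [ 0.5369 -0.1356  0.1187] q 89.3
t 35.5 pos [0.6122 0.3158 0.1722] rpy [-1.7999e+02 -1.0000e-02 -2.2900e+01] F [ 1.   1.  -1.4] open 0.0255
```

Emit:
{"api": "play_rows", "payload": {"series": [[15,0,0,-0.01,0],[15,0,0,-0.03,0],[15,0,0,-0.055,0],[15,0,0,-0.08,0],[15,0,0,-0.105,0],[15,0,0,-0.125,0],[15,0,0,-0.138,0],[15,0,0.005,-0.14,-1],[15,0,0.013,-0.14,-2],[15,0,0.025,-0.14,-4]]}}

```text
clock: 36.5
tool_pos: [0.6014, 0.292, 0.3102]
orientation: [179.9, 0.1, -18.8]
force: [0.1, 0.2, -5.0]
opening: 0.0254
```

Emit:
{"api": "play_rows", "payload": {"series": [[15,0,0.018,0,-2],[15,0,0.038,0,-4],[15,0,0.06,0,-6],[15,0,0.082,0,-8],[15,0,0.104,0,-10],[15,0,0.126,0,-12],[15,0,0.148,0,-13],[15,0,0.168,0,-13],[15,0,0.182,0,-13],[15,0,0.19,0,-13]]}}

```text
clock: 37.5
tool_pos: [0.5402, 0.1116, 0.3119]
orientation: [180.0, 0.0, -6.0]
force: [0.3, -0.0, -5.6]
opening: 0.0251
```

```bash
sed -i 's/370,220,530,380/280,120,440,280/' mh.py; python3 mh.py m12; python3 -c "
from h import *
for x in (-36,0,36):
  v=vise(x,0);plan((*v,.3,-6))"
```

```text
t 37.5 pos [0.5402 0.1116 0.3119] rpy [ 1.7998e+02  3.0000e-02 -5.9500e+00] F [ 0.3 -0.  -5.6] open 0.0251
n 4799 x [-0.048  0.104] z [0.008 0.227]
hand [(np.int64(351), 'hand', np.float64(88.0), np.float64(0.074)), (np.int64(414), 'hand', np.float64(91.0), np.float64(0.074)), (np.int64(420), 'hand', np.float64(89.0), np.float64(0.074)), (np.int64(489), 'hand', np.float64(90.0), np.float64(0.074))]
side [(np.int64(254), 'side', np.float64(81.0), np.float64(0.044)), (np.int64(257), 'side', np.float64(88.0), np.float64(0.024)), (np.int64(262), 'side', np.float64(86.0), np.float64(0.03)), (np.int64(277), 'side', np.float64(91.0), np.float64(0.016))]
t 37.55 pos [0.54   0.1113 0.3121] rpy [ 1.7998e+02  3.0000e-02 -5.9500e+00] F [-0.7 -0.4 -5.3] open 0.0253
 -> [-0.0141  0.0075  0.0121  0.0467]
t 37.55 pos [0.54   0.1113 0.3121] rpy [ 1.7998e+02  3.0000e-02 -5.9500e+00] F [-0.7 -0.4 -5.3] open 0.0253
 -> [0.0219 0.0075 0.0121 0.0467]
t 37.55 pos [0.54   0.1113 0.3121] rpy [ 1.7998e+02  3.0000e-02 -5.9500e+00] F [-0.7 -0.4 -5.3] open 0.0253
 -> [0.0579 0.0076 0.0121 0.0467]
```

View pics/m12.png

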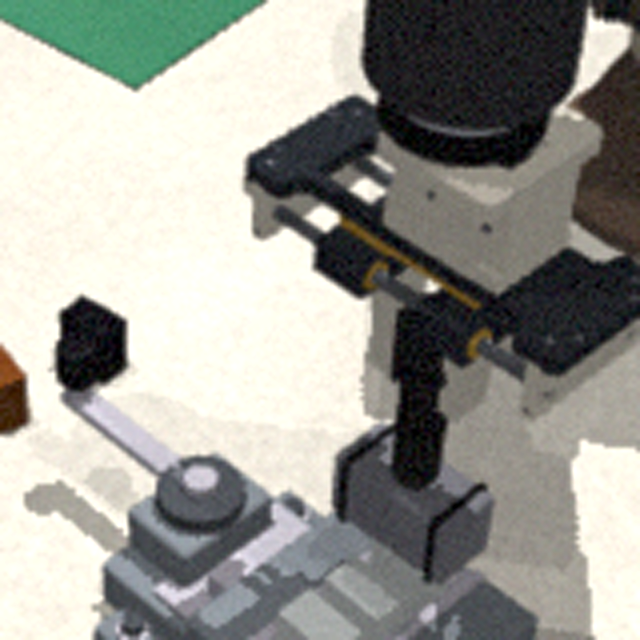

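Emit:
{"api": "play_rows", "payload": {"series": [[15,-0.006,0.003,0,0],[15,-0.014,0.0075,0.005,0],[15,-0.014,0.0075,0.015,0],[15,-0.014,0.0075,0.025,0],[15,-0.014,0.0075,0.03,0],[15,-0.014,0.0075,0.032,0],[15,-0.014,0.0075,0.033,0],[15,-0.014,0.0075,0.034,0],[15,-0.014,0.0075,0.034,0]]}}

```text
clock: 38.45
tool_pos: [0.5263, 0.107, 0.2782]
orientation: [-180.0, -0.0, -5.9]
force: [0.5, -0.4, -6.0]
opening: 0.0258
```

Emit:
{"api": "play_rows", "payload": {"series": [[15,0,0,0.001,0],[15,0,0,0.002,0],[15,0,0,0.003,0],[15,0,0,0.004,0],[15,0,0,0.004,0]]}}

```text
clock: 38.95
tool_pos: [0.526, 0.1069, 0.274]
orientation: [-180.0, 0.0, -5.9]
force: [-0.4, -0.7, -6.8]
opening: 0.0255
```

Emit:
{"api": "play_rows", "payload": {"series": [[15,0,0,0.001,0],[15,0,0,0.002,0],[15,0,0,0.003,0],[15,0,0,0.003,0]]}}

```text
clock: 39.35
tool_pos: [0.5265, 0.107, 0.2721]
orientation: [-180.0, -0.1, -5.9]
force: [-1.4, 0.2, 4.1]
opening: 0.0257
```

Emit:
{"api": "play_rows", "payload": {"series": [[15,0,0,0.001,0],[15,0,0,0.002,0],[15,0,0,0.003,0],[15,0,0,0.003,0]]}}

```text
clock: 39.75
tool_pos: [0.5279, 0.1071, 0.2718]
orientation: [-179.9, -0.3, -5.8]
force: [-3.6, -0.5, 18.6]
opening: 0.0254
```

Emit:
{"api": "play_rows", "payload": {"series": [[15,0,0,0.001,0],[15,0,0,0.002,0],[15,0,0,0.003,0],[15,0,0,0.003,0]]}}

```text
clock: 40.15
tool_pos: [0.5296, 0.1072, 0.2714]
orientation: [-179.9, -0.6, -5.8]
force: [-3.5, -2.1, 29.8]
opening: 0.0258
```

Emit:
{"api": "play_rows", "payload": {"series": [[15,0,0,-0.01,0],[15,0,0,-0.03,0],[15,0,0,-0.05,0],[15,0,0,-0.06,0],[15,0,0.0,-0.06,0]]}}

```text
clock: 40.65
tool_pos: [0.5264, 0.1072, 0.3259]
orientation: [-179.9, -0.1, -5.9]
force: [-0.0, 0.4, -5.4]
opening: 0.0255
```

```bash
python3 blanks.py scene k4;python3 mh.py m13
```

```text
-36 n 120 z centre 0.0999 tilt x,y deg [-3.3 -0.4]
0 n 128 z centre 0.1025 tilt x,y deg [-0. -2.]
36 n 127 z centre 0.1022 tilt x,y deg [-2. -2.]
knob [ 0.5373 -0.1352  0.119 ] q 89.1
t 40.7 pos [0.5259 0.1071 0.3247] rpy [-1.7997e+02  2.0000e-02 -5.9100e+00] F [-0.4  0.9 -5.9] open 0.0254
t 40.7 pos [0.5259 0.1071 0.3247] rpy [-1.7997e+02  2.0000e-02 -5.9100e+00] F [-0.4  0.9 -5.9] open 0.0254
n 4613 x [-0.037  0.118] z [0.009 0.238]
hand [(np.int64(334), 'hand', np.float64(92.0), np.float64(0.076)), (np.int64(353), 'hand', np.float64(91.0), np.float64(0.074)), (np.int64(378), 'hand', np.float64(89.0), np.float64(0.074)), (np.int64(379), 'hand', np.float64(90.0), np.float64(0.074))]
side [(np.int64(255), 'side', np.float64(90.0), np.float64(0.016)), (np.int64(257), 'side', np.float64(92.0), np.float64(0.01)), (np.int64(260), 'side', np.float64(88.0), np.float64(0.022)), (np.int64(270), 'side', np.float64(95.0), np.float64(0.0))]
```

View pics/k4.png

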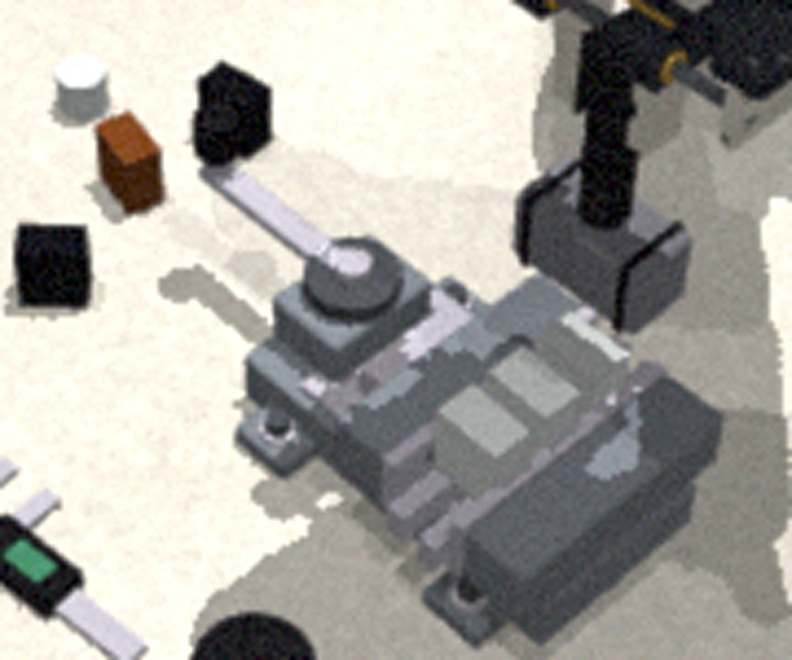

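```bash
python3 -c "
from h import *
for x in (0,36):
  v=vise(x,0);plan((*v,.278,-6))"
```

```text
t 40.75 pos [0.5256 0.1069 0.324 ] rpy [ 1.7999e+02  9.0000e-02 -5.9100e+00] F [-0.1  0.1 -6.1] open 0.0254
 -> [0.0358 0.0018 0.046  0.0893]
t 40.75 pos [0.5256 0.1069 0.324 ] rpy [ 1.7999e+02  9.0000e-02 -5.9100e+00] F [-0.1  0.1 -6.1] open 0.0254
 -> [0.0718 0.0018 0.046  0.0893]
```

Emit:
{"api": "play_rows", "payload": {"series": [[15,0.01,0,0,0],[15,0.022,0.001,0,0],[15,0.032,0.002,0,0],[15,0.036,0.002,0.01,0],[15,0.036,0.002,0.025,0],[15,0.036,0.002,0.037,0],[15,0.036,0.002,0.042,0],[15,0.036,0.002,0.045,0],[15,0.036,0.002,0.046,0],[15,0.036,0.002,0.047,0]]}}

```text
clock: 41.75
tool_pos: [0.562, 0.1014, 0.2787]
orientation: [-180.0, -0.1, -5.9]
force: [0.1, -0.2, -5.5]
opening: 0.0256
```

Emit:
{"api": "play_rows", "payload": {"series": [[15,0,0,0.001,0],[15,0,0,0.002,0],[15,0,0,0.003,0],[15,0,0,0.004,0],[15,0,0,0.005,0],[15,0,0,0.005,0]]}}

```text
clock: 42.35
tool_pos: [0.5616, 0.1013, 0.2729]
orientation: [-180.0, 0.0, -5.9]
force: [-0.4, 0.7, -5.2]
opening: 0.0258
```

Emit:
{"api": "play_rows", "payload": {"series": [[15,0,0,0.001,0],[15,0,0,0.002,0],[15,0,0,0.003,0],[15,0,0,0.003,0]]}}

```text
clock: 42.75
tool_pos: [0.5626, 0.1013, 0.2718]
orientation: [-180.0, -0.2, -5.9]
force: [-1.4, -0.7, 6.2]
opening: 0.0256
```

Emit:
{"api": "play_rows", "payload": {"series": [[15,0,0,0.001,0],[15,0,0,0.002,0],[15,0,0,0.003,0],[15,0,0,0.003,0]]}}

```text
clock: 43.15
tool_pos: [0.5637, 0.1013, 0.2717]
orientation: [-179.9, -0.4, -5.8]
force: [-3.8, -1.5, 20.2]
opening: 0.0255
```

Emit:
{"api": "play_rows", "payload": {"series": [[15,0,0,0.001,0],[15,0,0,0.002,0],[15,0,0,0.003,0],[15,0,0,0.004,0],[15,0,0,0.004,0]]}}

```text
clock: 43.65
tool_pos: [0.5659, 0.1013, 0.2711]
orientation: [-179.9, -0.8, -5.7]
force: [-4.1, -3.0, 33.8]
opening: 0.0252
```

Emit:
{"api": "play_rows", "payload": {"series": [[15,0,0,-0.01,0],[15,0,0,-0.03,0],[15,0,0,-0.05,0],[15,0,0,-0.06,0],[15,0,0.0,-0.06,0]]}}

```text
clock: 44.15
tool_pos: [0.5621, 0.1015, 0.324]
orientation: [-179.9, -0.1, -5.9]
force: [0.7, -0.0, -5.1]
opening: 0.0254
```

```bash
python3 blanks.py scene k5;python3 mh.py m14; python3 -c "
from h import *
for x in (0,36):
  v=vise(x,0);plan((*v,.278,-6))"
```

```text
-36 n 31 z centre 0.0983 tilt x,y deg [-10.3   4.6]
0 n 120 z centre 0.1002 tilt x,y deg [-2.8 -1. ]
36 n 129 z centre 0.1023 tilt x,y deg [-2.1 -1.7]
knob [ 0.5368 -0.1354  0.1187] q 89.4
t 44.2 pos [0.5616 0.1014 0.3228] rpy [-1.7997e+02  2.0000e-02 -5.9000e+00] F [-1.3 -0.5 -6. ] open 0.0255
t 44.2 pos [0.5616 0.1014 0.3228] rpy [-1.7997e+02  2.0000e-02 -5.9000e+00] F [-1.3 -0.5 -6. ] open 0.0255
n 4303 x [-0.069  0.082] z [0.006 0.237]
hand [(np.int64(313), 'hand', np.float64(92.0), np.float64(0.074)), (np.int64(335), 'hand', np.float64(89.0), np.float64(0.074)), (np.int64(344), 'hand', np.float64(91.0), np.float64(0.074)), (np.int64(360), 'hand', np.float64(90.0), np.float64(0.074))]
side [(np.int64(259), 'side', np.float64(91.0), np.float64(0.01)), (np.int64(272), 'side', np.float64(94.0), np.float64(0.0)), (np.int64(312), 'side', np.float64(92.0), np.float64(0.006)), (np.int64(319), 'side', np.float64(93.0), np.float64(0.004))]
t 44.25 pos [0.5612 0.1013 0.322 ] rpy [ 1.7999e+02  9.0000e-02 -5.9100e+00] F [-0.6 -0.5 -5.7] open 0.0253
 -> [-0.0003 -0.0002  0.044   0.0891]
t 44.25 pos [0.5612 0.1013 0.322 ] rpy [ 1.7999e+02  9.0000e-02 -5.9100e+00] F [-0.6 -0.5 -5.7] open 0.0253
 -> [ 0.0357 -0.0001  0.044   0.0891]
```

View pics/k5.png

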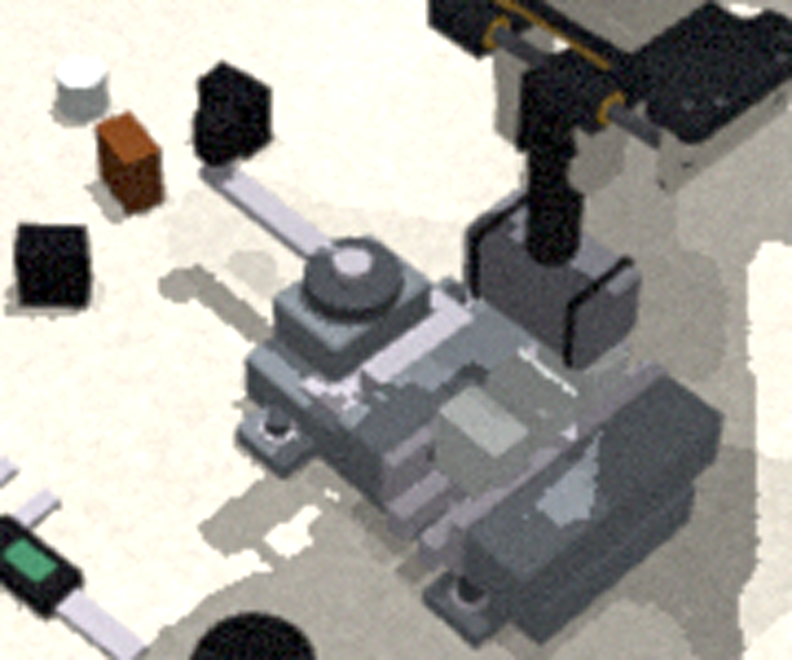

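Blank 0 is at 0.1002 (down from 0.1025). Third one.

Emit:
{"api": "play_rows", "payload": {"series": [[15,0.01,0,0,0],[15,0.022,0,0,0],[15,0.032,0,0,0],[15,0.036,0,0.01,0],[15,0.036,0,0.025,0],[15,0.036,0,0.037,0],[15,0.036,0,0.042,0],[15,0.036,0,0.045,0],[15,0.036,0,0.047,0],[15,0.036,0,0.048,0]]}}

```text
clock: 45.25
tool_pos: [0.5977, 0.0977, 0.2755]
orientation: [-180.0, -0.0, -5.9]
force: [-0.6, 0.5, -4.5]
opening: 0.0256
```

Emit:
{"api": "play_rows", "payload": {"series": [[15,0,0,0.001,0],[15,0,0,0.002,0],[15,0,0,0.003,0],[15,0,0,0.004,0],[15,0,0,0.005,0],[15,0,0,0.005,0]]}}

```text
clock: 45.85
tool_pos: [0.5987, 0.0969, 0.2722]
orientation: [180.0, -0.2, -5.9]
force: [0.7, -3.7, 8.5]
opening: 0.0258
```

Emit:
{"api": "play_rows", "payload": {"series": [[15,0,0,0.001,0],[15,0,0,0.002,0],[15,0,0,0.003,0],[15,0,0,0.003,0]]}}

```text
clock: 46.25
tool_pos: [0.5993, 0.0969, 0.2715]
orientation: [180.0, -0.4, -5.8]
force: [-3.6, -3.9, 20.9]
opening: 0.0252
```

Emit:
{"api": "play_rows", "payload": {"series": [[15,0,0,0.001,0],[15,0,0,0.002,0],[15,0,0,0.003,0],[15,0,0,0.003,0]]}}

```text
clock: 46.65
tool_pos: [0.6005, 0.0968, 0.2711]
orientation: [-180.0, -0.6, -5.8]
force: [-4.3, -5.0, 31.0]
opening: 0.0254
```

Emit:
{"api": "play_rows", "payload": {"series": [[15,0,0,0.001,0],[15,0,0,0.002,0],[15,0,0,0.002,0],[15,0,0,-0.01,0],[15,0,0,-0.03,0],[15,0,0,-0.05,0],[15,0,0,-0.06,0],[15,0,0.0,-0.06,0]]}}

```text
clock: 47.45
tool_pos: [0.5978, 0.098, 0.3247]
orientation: [-179.9, -0.1, -5.9]
force: [0.1, 1.2, -5.1]
opening: 0.0255
```

Emit:
{"api": "play_rows", "payload": {"series": [[15,-0.008,-0.01,0,0],[15,-0.02,-0.028,0,0],[15,-0.035,-0.05,0,0],[15,-0.035,-0.072,0,0],[15,-0.035,-0.095,0,0],[15,-0.035,-0.118,0,0],[15,-0.035,-0.138,0,0],[15,-0.035,-0.15,0,0],[15,-0.035,-0.15,0,0],[15,-0.035,-0.15,0,0]]}}

```text
clock: 48.45
tool_pos: [0.5781, 0.2504, 0.3237]
orientation: [180.0, 0.0, -5.9]
force: [0.2, -0.1, -5.6]
opening: 0.0255
```

```bash
python3 blanks.py scene k6;python3 blanks.py top k6t
```

```text
-36 n 113 z centre 0.1001 tilt x,y deg [-2.5 -1.5]
0 n 124 z centre 0.1001 tilt x,y deg [-0.3 -0.4]
36 n 124 z centre 0.1005 tilt x,y deg [-3.8  0.5]
knob [ 0.537  -0.1353  0.1185] q 89.3
t 48.5 pos [0.5781 0.25   0.3239] rpy [ 1.7996e+02  3.0000e-02 -5.9100e+00] F [ 0.  -0.2 -5.2] open 0.0254
-36 n 109 z centre 0.1003 tilt x,y deg [-0.7 -1.6]
0 n 116 z centre 0.1006 tilt x,y deg [ 2. -0.]
36 n 107 z centre 0.1007 tilt x,y deg [ 1.8 -0.9]
knob [ 0.5356 -0.1356  0.1195] q 90.0
t 48.55 pos [0.5781 0.2498 0.3241] rpy [ 1.7998e+02  1.0000e-02 -5.9300e+00] F [ 0.1 -0.3 -5.4] open 0.0254
```

View pics/k6.png

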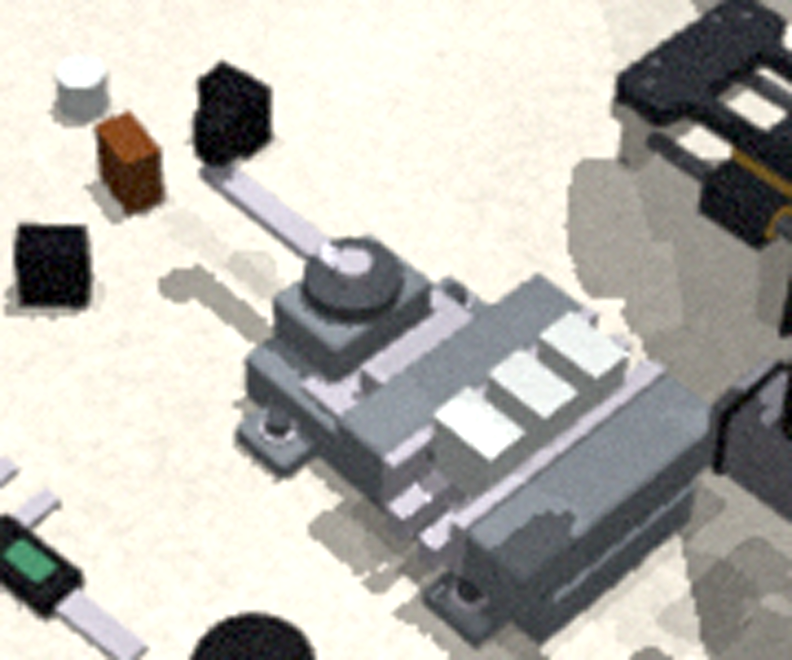

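```bash
cat > avg.py <<'E'
from h import *
a=np.radians(VY)
for n in ("scene","top"):
    S=[snapshot(n) for _ in range(12)];s=S[0];Zs=np.stack([q["z_map"] for q in S]);s["z_map"]=np.median(Zs,0)
    C=cloud(s);z=C[...,2];D=C[...,:2]-SEAT;X=D@np.array([np.cos(a),np.sin(a)]);Y=D@np.array([-np.sin(a),np.cos(a)])
    for x in (-36,0,36):
        m=(abs(X-x/1e3)<.009)&(abs(Y)<.016)&(z>.095)&(z<.11)
        A=np.c_[X[m]-x/1e3,Y[m],np.ones(m.sum())];zz=z[m]
        c,res,_,_=np.linalg.lstsq(A,zz,rcond=None);r=zz-A@c
        print(n,x,m.sum(),"z",c[2].round(5),"tilt",np.degrees(c[:2]).round(2),"rms",r.std().round(5))
    m=(z>.07)&(z<.08)&(Y>.03)&(Y<.06)&(abs(X)<.06);print(" fixed jaw top",z[m].mean().round(5))
E
python3 avg.py
```

```text
scene -36 93 z 0.10001 tilt [-3.7  -0.04] rms 0.00098
scene 0 92 z 0.10021 tilt [-1.21  0.47] rms 0.00057
scene 36 102 z 0.1006 tilt [-2.32  0.6 ] rms 0.00051
 fixed jaw top 0.07516
top -36 96 z 0.10011 tilt [0.17 0.07] rms 0.00077
top 0 97 z 0.1001 tilt [ 0.02 -1.08] rms 0.00083
top 36 96 z 0.10055 tilt [-3.84 -0.09] rms 0.00079
 fixed jaw top 0.07501
```

```bash
python3 -c "
from h import *
v=vise(33,0);plan((*v,.276,-6))"
```

```text
t 49.75 pos [0.5781 0.2504 0.3241] rpy [180.    0.   -5.9] F [-0.2 -0.4 -4.4] open 0.0252
 -> [0.0312 0.1499 0.0481 0.1037]
```

Emit:
{"api": "play_rows", "payload": {"series": [[15,0.002,0.01,0,0],[15,0.007,0.028,0,0],[15,0.012,0.05,0,0],[15,0.017,0.072,0,0],[15,0.022,0.095,0,0],[15,0.027,0.118,0,0],[15,0.031,0.138,0,0],[15,0.031,0.149,0,0],[15,0.031,0.15,0.01,0],[15,0.031,0.15,0.025,0]]}}

```text
clock: 50.75
tool_pos: [0.5938, 0.0973, 0.2996]
orientation: [-179.9, -0.1, -6.0]
force: [-0.3, 0.7, -4.5]
opening: 0.0256
```

Emit:
{"api": "play_rows", "payload": {"series": [[15,0,0,0.012,0],[15,0,0,0.018,0],[15,0,0,0.022,0],[15,0,0,0.023,0],[15,0,0,0.024,0],[15,0,0,0.025,0],[15,0,0,0.026,0],[15,0,0,0.026,0]]}}

```text
clock: 51.55
tool_pos: [0.5936, 0.098, 0.2732]
orientation: [-180.0, -0.0, -5.9]
force: [0.6, -0.0, -5.6]
opening: 0.0252
```

Emit:
{"api": "play_rows", "payload": {"series": [[15,0,0,0.004,0],[15,0,0,0.008,0],[15,0,0,0.011,0],[15,0,0,0.011,0]]}}

```text
clock: 51.95
tool_pos: [0.5977, 0.0978, 0.2706]
orientation: [-179.9, -0.8, -5.7]
force: [-4.1, -2.5, 32.4]
opening: 0.0258
```

Emit:
{"api": "play_rows", "payload": {"series": [[15,0,0,0.002,0],[15,0,0,0.002,0],[15,0,0,-0.01,0],[15,0,0,-0.013,0],[15,0,0,-0.013,0]]}}

```text
clock: 52.45
tool_pos: [0.5933, 0.098, 0.2748]
orientation: [-180.0, 0.0, -5.9]
force: [0.1, 0.2, -5.8]
opening: 0.0256
```

Emit:
{"api": "play_rows", "payload": {"series": [[15,0,0,-0.02,0],[15,0,0,-0.04,0],[15,-0.005,-0.01,-0.05,0],[15,-0.012,-0.028,-0.05,0],[15,-0.02,-0.05,-0.05,0],[15,-0.03,-0.072,-0.05,0],[15,-0.03,-0.095,-0.05,0],[15,-0.03,-0.118,-0.05,0],[15,-0.03,-0.138,-0.05,0],[15,-0.03,-0.15,-0.05,0]]}}

```text
clock: 53.45
tool_pos: [0.5795, 0.2524, 0.3244]
orientation: [180.0, 0.0, -5.8]
force: [-0.4, -0.1, -4.9]
opening: 0.0255
```

```bash
python3 avg.py; python3 -c "
from h import *
plan()"
```

```text
scene -36 97 z 0.09996 tilt [-4.03  0.01] rms 0.00085
scene 0 89 z 0.10015 tilt [ 0.66 -0.6 ] rms 0.00052
scene 36 98 z 0.10065 tilt [-3.78  0.14] rms 0.00057
 fixed jaw top 0.07519
top -36 97 z 0.1 tilt [-1.1   0.14] rms 0.00075
top 0 99 z 0.09994 tilt [-0.98 -0.19] rms 0.00082
top 36 95 z 0.10064 tilt [-2.53 -0.81] rms 0.00074
 fixed jaw top 0.07494
t 54.65 pos [0.5791 0.2503 0.3252] rpy [180.   -0.   -5.9] F [-0.2 -0.3 -5.7] open 0.0258
```

```bash
python3 -c "
from h import *
v=vise(21,0);plan((*v,.276,-6))"
```

```text
t 54.65 pos [0.5791 0.2503 0.3252] rpy [180.   -0.   -5.9] F [-0.2 -0.3 -5.7] open 0.0258
 -> [0.0182 0.1499 0.0492 0.1046]
```

Emit:
{"api": "play_rows", "payload": {"series": [[15,0.002,0.01,0,0],[15,0.005,0.028,0,0],[15,0.008,0.05,0,0],[15,0.011,0.072,0,0],[15,0.014,0.095,0,0],[15,0.017,0.118,0,0],[15,0.018,0.138,0,0],[15,0.018,0.149,0,0],[15,0.018,0.15,0.01,0],[15,0.018,0.15,0.025,0]]}}

```text
clock: 55.65
tool_pos: [0.582, 0.0989, 0.3005]
orientation: [-179.9, -0.1, -5.9]
force: [0.2, -0.1, -4.9]
opening: 0.0256
```

Emit:
{"api": "play_rows", "payload": {"series": [[15,0,0,0.012,0],[15,0,0,0.018,0],[15,0,0,0.022,0],[15,0,0,0.024,0],[15,0,0,0.025,0],[15,0,0,0.026,0],[15,0,0,0.027,0],[15,0,0,0.027,0]]}}

```text
clock: 56.45
tool_pos: [0.5816, 0.0992, 0.2733]
orientation: [-180.0, -0.0, -5.9]
force: [0.6, -0.8, -5.4]
opening: 0.0257
```

Emit:
{"api": "play_rows", "payload": {"series": [[15,0,0,0.002,0],[15,0,0,0.003,0],[15,0,0,0.005,0],[15,0,0,0.007,0],[15,0,0,0.009,0],[15,0,0,0.009,0]]}}

```text
clock: 57.05
tool_pos: [0.5836, 0.099, 0.2684]
orientation: [-180.0, -0.4, -5.8]
force: [-1.9, -1.8, 16.6]
opening: 0.0256
```

Emit:
{"api": "play_rows", "payload": {"series": [[15,0,0,0.002,0],[15,0,0,0.004,0],[15,0,0,0.005,0],[15,0,0,0.005,0]]}}

```text
clock: 57.45
tool_pos: [0.5863, 0.099, 0.2673]
orientation: [-179.9, -0.8, -5.7]
force: [-0.6, -2.9, 30.7]
opening: 0.0256
```

Emit:
{"api": "play_rows", "payload": {"series": [[15,0,0,0.002,0],[15,0,0,0.002,0],[15,0,0,-0.01,0],[15,0,0,-0.013,0],[15,0,0,-0.015,0]]}}

```text
clock: 57.95
tool_pos: [0.5811, 0.0992, 0.2735]
orientation: [180.0, 0.1, -5.9]
force: [-0.6, -0.1, -6.0]
opening: 0.0253
```

Emit:
{"api": "play_rows", "payload": {"series": [[15,0,0,-0.02,0],[15,0,0,-0.04,0],[15,-0.005,-0.01,-0.05,0],[15,-0.012,-0.028,-0.05,0],[15,-0.02,-0.05,-0.05,0],[15,-0.02,-0.072,-0.05,0],[15,-0.02,-0.095,-0.05,0],[15,-0.02,-0.118,-0.05,0],[15,-0.02,-0.138,-0.05,0],[15,-0.02,-0.15,-0.05,0]]}}

```text
clock: 58.95
tool_pos: [0.5774, 0.2528, 0.3235]
orientation: [180.0, 0.0, -5.8]
force: [0.3, -0.4, -5.7]
opening: 0.0257
```

```bash
python3 avg.py; sed -i 's/280,120,440,280/360,200,520,360/' mh.py; python3 mh.py m15
```

```text
scene -36 97 z 0.10004 tilt [-3.77  0.42] rms 0.00101
scene 0 93 z 0.10018 tilt [-0.31 -0.04] rms 0.00055
scene 36 99 z 0.10069 tilt [-3.77 -0.09] rms 0.00055
 fixed jaw top 0.07512
top -36 98 z 0.10004 tilt [1.19 0.7 ] rms 0.00078
top 0 96 z 0.10003 tilt [0.56 0.11] rms 0.00083
top 36 96 z 0.10069 tilt [-3.29  0.38] rms 0.00083
 fixed jaw top 0.07492
t 60.15 pos [0.5772 0.2505 0.3242] rpy [180.    -0.    -5.89] F [ 0.1  0.  -4.8] open 0.0254
n 1241 x [-0.039  0.126] z [0.004 0.245]
hand [(np.int64(255), 'hand', np.float64(98.0), np.float64(0.196)), (np.int64(256), 'hand', np.float64(103.0), np.float64(0.192)), (np.int64(259), 'hand', np.float64(101.0), np.float64(0.194)), (np.int64(274), 'hand', np.float64(100.0), np.float64(0.194))]
side [(np.int64(261), 'side', np.float64(103.0), np.float64(-0.042)), (np.int64(270), 'side', np.float64(97.0), np.float64(-0.024)), (np.int64(290), 'side', np.float64(99.0), np.float64(-0.03)), (np.int64(291), 'side', np.float64(101.0), np.float64(-0.036))]
```

View pics/m15.png

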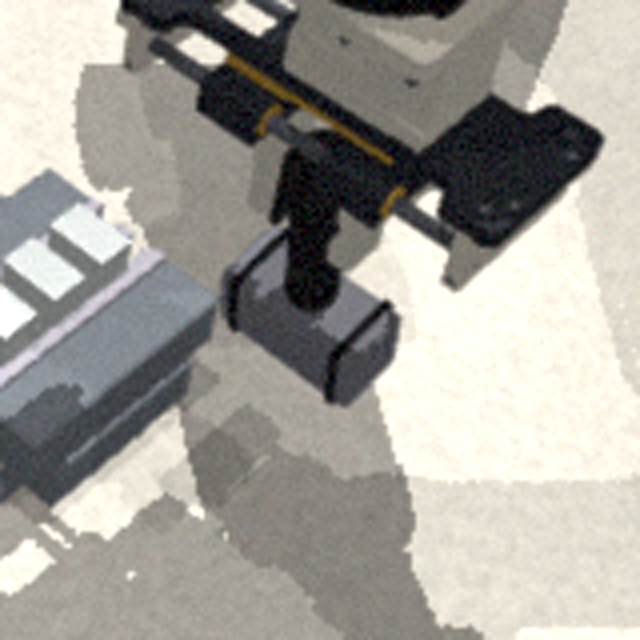

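Emit:
{"api": "play_rows", "payload": {"series": [[15,0,-0.01,0.02,0],[15,0,-0.02,0.045,0],[15,0,-0.03,0.07,0],[15,0,-0.04,0.095,0],[15,0,-0.04,0.12,0],[15,0,-0.04,0.138,0],[15,0,-0.04,0.145,0],[15,0,-0.04,0.148,0],[15,0,-0.04,0.15,0],[15,0,-0.04,0.15,0]]}}

```text
clock: 61.2
tool_pos: [0.5817, 0.2905, 0.1751]
orientation: [-179.9, -0.1, -5.9]
force: [0.4, -0.5, -4.7]
opening: 0.0256
```

Emit:
{"api": "play_rows", "payload": {"series": [[15,-0.002,0,0.001,0],[15,-0.005,0,0.002,0],[15,-0.009,0,0.003,0],[15,-0.013,0,0.004,0],[15,-0.017,0,0.004,0],[15,-0.02,0,0.004,0],[15,-0.022,0,0.004,0],[15,-0.022,0,0.004,0]]}}

```text
clock: 62.0
tool_pos: [0.5591, 0.2926, 0.1703]
orientation: [-180.0, -0.0, -5.9]
force: [0.8, 0.2, -4.5]
opening: 0.0256
```

```bash
sed -i 's/360,200,520,360/360,220,520,380/' mh.py; python3 mh.py m16
```

```text
t 62.0 pos [0.5591 0.2926 0.1703] rpy [-179.99   -0.     -5.88] F [ 0.8  0.2 -4.5] open 0.0256
n 960 x [-0.037  0.107] z [0.004 0.089]
hand [(np.int64(194), 'hand', np.float64(99.0), np.float64(0.044)), (np.int64(196), 'hand', np.float64(98.0), np.float64(0.044)), (np.int64(196), 'hand', np.float64(103.0), np.float64(0.042)), (np.int64(207), 'hand', np.float64(102.0), np.float64(0.042))]
side [(np.int64(157), 'side', np.float64(102.0), np.float64(-0.008)), (np.int64(164), 'side', np.float64(103.0), np.float64(-0.008)), (np.int64(167), 'side', np.float64(98.0), np.float64(-0.006)), (np.int64(180), 'side', np.float64(99.0), np.float64(-0.006))]
```

View pics/m16.png

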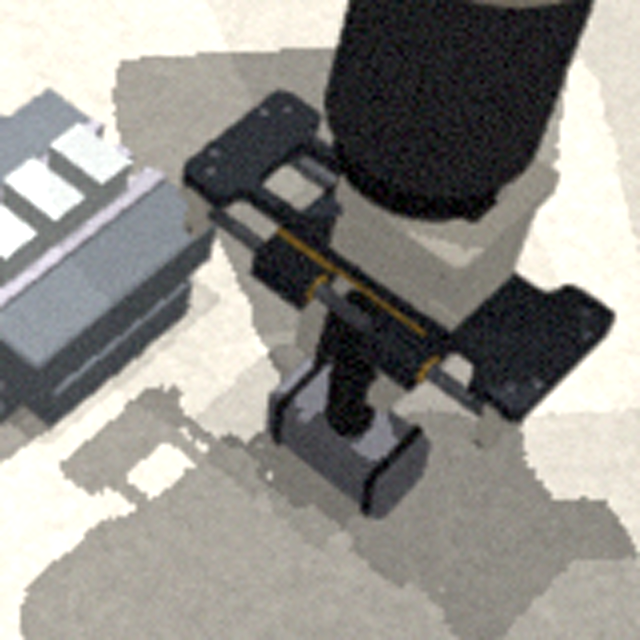

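Emit:
{"api": "play_rows", "payload": {"series": [[15,0,0,0.001,0],[15,0,0,0.002,0],[15,0,0,0.003,0],[15,0,0,0.004,0],[15,0,0,0.005,0],[15,0,0,0.005,0]]}}

```text
clock: 62.65
tool_pos: [0.5609, 0.2926, 0.169]
orientation: [-179.9, -0.2, -5.8]
force: [-5.0, -4.9, 19.1]
opening: 0.0253
```

Emit:
{"api": "play_rows", "payload": {"series": [[15,-0.003,0,-0.001,0],[15,-0.006,0,-0.001,0],[15,-0.01,0,-0.001,0],[15,-0.014,0,-0.001,0],[15,-0.018,0,-0.001,0],[15,-0.021,0,-0.001,0],[15,-0.021,0,-0.001,0]]}}

```text
clock: 63.35
tool_pos: [0.5396, 0.295, 0.1679]
orientation: [-179.9, -0.2, -5.9]
force: [2.5, -2.2, 7.5]
opening: 0.0259
```

```bash
python3 mh.py m17
```

```text
t 63.35 pos [0.5396 0.295  0.1679] rpy [-1.7991e+02 -1.7000e-01 -5.8500e+00] F [ 2.5 -2.2  7.5] open 0.0259
n 1069 x [-0.024  0.125] z [0.004 0.09 ]
hand [(np.int64(186), 'hand', np.float64(89.0), np.float64(0.044)), (np.int64(187), 'hand', np.float64(92.0), np.float64(0.044)), (np.int64(188), 'hand', np.float64(90.0), np.float64(0.044)), (np.int64(190), 'hand', np.float64(91.0), np.float64(0.044))]
side [(np.int64(167), 'side', np.float64(87.0), np.float64(0.016)), (np.int64(168), 'side', np.float64(89.0), np.float64(0.014)), (np.int64(174), 'side', np.float64(90.0), np.float64(0.014)), (np.int64(183), 'side', np.float64(91.0), np.float64(0.014))]
```

Emit:
{"api": "play_rows", "payload": {"series": [[60,0,0,-0.002,0],[60,0,0,-0.002,0],[60,0,0,-0.002,0],[60,-0.003,0,-0.002,0],[15,-0.003,0,-0.002,0],[15,-0.003,0,-0.002,0],[15,-0.003,0,-0.002,0],[15,-0.003,0,-0.002,0],[15,-0.003,0,-0.002,0]]}}

```text
clock: 64.3
tool_pos: [0.5355, 0.2951, 0.1681]
orientation: [-180.0, -0.0, -5.9]
force: [-0.3, 0.5, -1.2]
opening: 0.0258
```

```bash
python3 mh.py m18; python3 -c "
from h import *
v=vise(26,0);plan((*v,.31,-6))"
```

```text
t 64.3 pos [0.5355 0.2951 0.1681] rpy [-179.99   -0.     -5.9 ] F [-0.3  0.5 -1.2] open 0.0258
n 1091 x [-0.021  0.133] z [0.004 0.09 ]
hand [(np.int64(177), 'hand', np.float64(91.0), np.float64(0.042)), (np.int64(181), 'hand', np.float64(94.0), np.float64(0.042)), (np.int64(185), 'hand', np.float64(92.0), np.float64(0.042)), (np.int64(190), 'hand', np.float64(93.0), np.float64(0.042))]
side [(np.int64(197), 'side', np.float64(93.0), np.float64(0.016)), (np.int64(202), 'side', np.float64(92.0), np.float64(0.016)), (np.int64(209), 'side', np.float64(88.0), np.float64(0.018)), (np.int64(211), 'side', np.float64(89.0), np.float64(0.018))]
t 64.35 pos [0.5355 0.2951 0.1681] rpy [-179.99   -0.     -5.9 ] F [ 0.3  0.1 -0.7] open 0.0254
 -> [ 0.0712  0.19   -0.1419  0.1009]
```

Emit:
{"api": "play_rows", "payload": {"series": [[15,0,0,-0.01,0],[15,0,0,-0.03,0],[15,0,0,-0.055,0],[15,0,0,-0.08,0],[15,0,0,-0.105,0],[15,0,0,-0.125,0],[15,0.002,0.005,-0.138,0],[15,0.006,0.015,-0.142,0],[15,0.012,0.03,-0.142,0],[15,0.019,0.048,-0.142,0]]}}

```text
clock: 65.35
tool_pos: [0.5492, 0.2436, 0.3088]
orientation: [179.9, 0.1, -5.9]
force: [0.5, -0.0, -4.8]
opening: 0.0255
```

Emit:
{"api": "play_rows", "payload": {"series": [[15,0.008,0.02,0,0],[15,0.016,0.042,0,0],[15,0.024,0.064,0,0],[15,0.032,0.086,0,0],[15,0.04,0.106,0,0],[15,0.047,0.125,0,0],[15,0.051,0.137,0,0],[15,0.052,0.141,0,0],[15,0.052,0.142,0,0],[15,0.052,0.142,0,0]]}}

```text
clock: 66.35
tool_pos: [0.5864, 0.0988, 0.3099]
orientation: [180.0, 0.0, -5.9]
force: [-1.2, -0.4, -5.6]
opening: 0.0258
```

```bash
sed -i 's/360,220,520,380/300,140,460,300/' mh.py;python3 mh.py m19; python3 -c "
from h import *
v=vise(26,0);plan((*v,.272,-6))"
```

```text
t 66.35 pos [0.5864 0.0988 0.3099] rpy [ 1.8e+02  2.0e-02 -5.9e+00] F [-1.2 -0.4 -5.6] open 0.0258
n 3932 x [-0.075  0.157] z [0.006 0.227]
hand [(np.int64(270), 'hand', np.float64(88.0), np.float64(0.074)), (np.int64(299), 'hand', np.float64(91.0), np.float64(0.074)), (np.int64(318), 'hand', np.float64(90.0), np.float64(0.074)), (np.int64(319), 'hand', np.float64(89.0), np.float64(0.074))]
side [(np.int64(293), 'side', np.float64(91.0), np.float64(0.014)), (np.int64(316), 'side', np.float64(88.0), np.float64(0.024)), (np.int64(320), 'side', np.float64(89.0), np.float64(0.02)), (np.int64(343), 'side', np.float64(87.0), np.float64(0.026))]
t 66.4 pos [0.5864 0.0991 0.31  ] rpy [-1.80e+02  1.00e-02 -5.87e+00] F [ 0.4  0.3 -5.1] open 0.0254
 -> [0.0004 0.0002 0.038  0.1261]
```

Emit:
{"api": "play_rows", "payload": {"series": [[15,0,0,0.01,0],[15,0,0,0.022,0],[15,0,0,0.031,0],[15,0,0,0.035,0],[15,0,0,0.037,0],[15,0,0,0.038,0],[15,0,0,0.039,0],[15,0,0,0.039,0]]}}

```text
clock: 67.2
tool_pos: [0.5867, 0.0987, 0.2714]
orientation: [-180.0, -0.0, -5.9]
force: [-0.2, -0.2, -4.3]
opening: 0.0257
```

Emit:
{"api": "play_rows", "payload": {"series": [[15,0,0,0.001,0],[15,0,0,0.002,0],[15,0,0,0.003,0],[15,0,0,0.003,0]]}}

```text
clock: 67.6
tool_pos: [0.5869, 0.0987, 0.2691]
orientation: [-180.0, -0.1, -5.9]
force: [-0.9, -0.4, 2.4]
opening: 0.0256
```

Emit:
{"api": "play_rows", "payload": {"series": [[15,-0.0004,0,0.001,0],[15,-0.0008,0,0.002,0],[15,-0.0012,0,0.003,0],[15,-0.0012,0,0.003,0]]}}

```text
clock: 68.0
tool_pos: [0.5862, 0.0989, 0.2681]
orientation: [-180.0, -0.2, -5.8]
force: [-4.2, 0.4, 14.3]
opening: 0.0258
```

Emit:
{"api": "play_rows", "payload": {"series": [[15,-0.0004,0,0.001,0],[15,-0.0008,0,0.002,0],[15,-0.0012,0,0.003,0],[15,-0.0012,0,0.003,0]]}}

```text
clock: 68.4
tool_pos: [0.5865, 0.0989, 0.2679]
orientation: [-179.9, -0.5, -5.8]
force: [-5.9, -1.1, 26.4]
opening: 0.0255
```

Emit:
{"api": "play_rows", "payload": {"series": [[15,-0.0004,0,0.001,0],[15,-0.0008,0,0.002,0],[15,-0.0012,0,0.003,0],[15,-0.0012,0,0.003,0]]}}

```text
clock: 68.8
tool_pos: [0.5869, 0.099, 0.2676]
orientation: [-179.9, -0.8, -5.7]
force: [-5.1, -1.6, 36.7]
opening: 0.0257
```

Emit:
{"api": "play_rows", "payload": {"series": [[15,0,0,0.001,0],[15,0,0,0.001,0],[15,0.0018,0,-0.006,0],[15,0.0036,0,-0.014,0],[15,0.0036,0,-0.03,0],[15,0.0036,0,-0.05,0],[15,0.0036,0,-0.06,0],[15,0.0036,0,-0.06,0]]}}

```text
clock: 69.6
tool_pos: [0.5871, 0.0989, 0.3199]
orientation: [-180.0, -0.1, -5.9]
force: [-0.1, -0.6, -5.2]
opening: 0.0254
```

Emit:
{"api": "play_rows", "payload": {"series": [[15,-0.005,-0.01,0,0],[15,-0.01,-0.028,0,0],[15,-0.015,-0.05,0,0],[15,-0.02,-0.072,0,0],[15,-0.025,-0.095,0,0],[15,-0.03,-0.118,0,0],[15,-0.03,-0.138,0,0],[15,-0.03,-0.15,0,0],[15,-0.03,-0.15,0,0],[15,-0.03,-0.15,0,0]]}}

```text
clock: 70.6
tool_pos: [0.5721, 0.2509, 0.3185]
orientation: [179.9, 0.1, -5.9]
force: [0.4, -0.1, -5.1]
opening: 0.0253
```

```bash
python3 avg.py; sed -i 's/300,140,460,300/360,200,520,360/' mh.py; python3 mh.py m20
```

```text
scene -36 100 z 0.09984 tilt [-5.52  0.06] rms 0.00118
scene 0 91 z 0.1002 tilt [-0.41  0.04] rms 0.00049
scene 36 98 z 0.10022 tilt [-0.24  0.23] rms 0.00051
 fixed jaw top 0.07516
top -36 96 z 0.10017 tilt [-0.11 -0.04] rms 0.00083
top 0 96 z 0.09992 tilt [-2.33 -0.12] rms 0.00093
top 36 96 z 0.09999 tilt [-0.96 -0.74] rms 0.00091
 fixed jaw top 0.07504
t 71.8 pos [0.5722 0.251  0.3192] rpy [180.    0.   -5.9] F [ 0.3 -0.2 -5.3] open 0.0259
n 1379 x [-0.048  0.122] z [0.004 0.241]
hand [(np.int64(253), 'hand', np.float64(91.0), np.float64(0.194)), (np.int64(259), 'hand', np.float64(92.0), np.float64(0.194)), (np.int64(270), 'hand', np.float64(94.0), np.float64(0.194)), (np.int64(273), 'hand', np.float64(93.0), np.float64(0.194))]
side [(np.int64(284), 'side', np.float64(93.0), np.float64(0.004)), (np.int64(289), 'side', np.float64(91.0), np.float64(0.01)), (np.int64(306), 'side', np.float64(92.0), np.float64(0.008)), (np.int64(310), 'side', np.float64(90.0), np.float64(0.014))]
```

```bash
python3 -c "
from h import *
v=vise(-37,0);plan((*v,.272,-6))
v=vise(0,0);plan((*v,.272,-6))"
```

```text
t 71.85 pos [0.5722 0.251  0.3192] rpy [-180.    -0.    -5.9] F [ 0.5 -0.  -5.3] open 0.026
 -> [-0.0328  0.1498  0.0472  0.1041]
t 71.85 pos [0.5722 0.251  0.3192] rpy [-180.    -0.    -5.9] F [ 0.5 -0.  -5.3] open 0.026
 -> [0.0042 0.1499 0.0472 0.1041]
```

Emit:
{"api": "play_rows", "payload": {"series": [[15,-0.003,0.01,0,0],[15,-0.007,0.028,0,0],[15,-0.012,0.05,0,0],[15,-0.017,0.072,0,0],[15,-0.022,0.095,0,0],[15,-0.028,0.118,0,0],[15,-0.032,0.138,0,0],[15,-0.033,0.149,0,0],[15,-0.033,0.15,0.01,0],[15,-0.033,0.15,0.02,0]]}}

```text
clock: 72.85
tool_pos: [0.5242, 0.1049, 0.2988]
orientation: [-179.9, -0.0, -5.9]
force: [-0.5, 0.0, -4.5]
opening: 0.0252
```

Emit:
{"api": "play_rows", "payload": {"series": [[15,0,0,0.012,0],[15,0,0,0.02,0],[15,0,0,0.024,0],[15,0,0,0.026,0],[15,0,0,0.027,0],[15,0,0,0.028,0],[15,0,0,0.029,0],[15,0,0,0.03,0],[15,0,0,0.03,0]]}}

```text
clock: 73.75
tool_pos: [0.5239, 0.1051, 0.2692]
orientation: [-180.0, -0.0, -5.9]
force: [0.1, 0.1, -5.4]
opening: 0.0258
```

Emit:
{"api": "play_rows", "payload": {"series": [[15,0,0,0.0005,0],[15,0,0,0.001,0],[15,0,0,0.0015,0],[15,0,0,0.0015,0]]}}

```text
clock: 74.15
tool_pos: [0.524, 0.1052, 0.2679]
orientation: [-180.0, -0.0, -5.9]
force: [-1.1, -1.5, -3.0]
opening: 0.0256
```

Emit:
{"api": "play_rows", "payload": {"series": [[15,-0.0008,0,0.002,0],[15,-0.0016,0,0.004,0],[15,-0.0024,0,0.006,0],[15,-0.0032,0,0.008,0],[15,-0.0032,0,0.008,0]]}}

```text
clock: 74.65
tool_pos: [0.5247, 0.1055, 0.2671]
orientation: [-179.9, -0.7, -5.7]
force: [-5.1, -4.6, 34.4]
opening: 0.0258
```

Emit:
{"api": "play_rows", "payload": {"series": [[15,0.0016,0,-0.004,0],[15,0.0032,0,-0.01,0],[15,0.0032,0,-0.018,0],[15,0.015,0,-0.022,0],[15,0.03,0,-0.022,0],[15,0.04,0,-0.018,0],[15,0.04,0,-0.013,0],[15,0.04,0,-0.01,0],[15,0.04,0,-0.0095,0],[15,0.04,0,-0.0095,0]]}}

```text
clock: 75.65
tool_pos: [0.5602, 0.1013, 0.2688]
orientation: [180.0, 0.0, -5.9]
force: [-0.1, 0.7, -4.9]
opening: 0.0255
```

Emit:
{"api": "play_rows", "payload": {"series": [[15,0,0,0.0005,0],[15,0,0,0.001,0],[15,0,0,0.0015,0],[15,0,0,0.0015,0]]}}

```text
clock: 76.05
tool_pos: [0.5605, 0.1014, 0.2678]
orientation: [-180.0, -0.0, -5.9]
force: [-0.0, 0.2, -5.4]
opening: 0.0257
```

Emit:
{"api": "play_rows", "payload": {"series": [[15,-0.0008,0,0.002,0],[15,-0.0016,0,0.004,0],[15,-0.0024,0,0.006,0],[15,-0.0032,0,0.008,0],[15,-0.0036,0,0.009,0],[15,-0.0036,0,0.009,0]]}}

```text
clock: 76.65
tool_pos: [0.561, 0.1016, 0.2671]
orientation: [-179.9, -0.8, -5.7]
force: [-4.1, -4.2, 34.9]
opening: 0.0257
```

Emit:
{"api": "play_rows", "payload": {"series": [[15,0.0016,0,-0.004,0],[15,0.0036,0,-0.01,0],[15,0.0036,0,-0.02,0],[15,0.02,0,-0.022,0],[15,0.033,0,-0.022,0],[15,0.038,0,-0.018,0],[15,0.038,0,-0.013,0],[15,0.038,0,-0.0105,0],[15,0.038,0,-0.009,0],[15,0.038,0,-0.009,0]]}}

```text
clock: 77.65
tool_pos: [0.5943, 0.0978, 0.2677]
orientation: [180.0, 0.0, -5.9]
force: [-1.7, -1.6, -3.0]
opening: 0.0254
```

Emit:
{"api": "play_rows", "payload": {"series": [[15,0,0,0.0005,0],[15,0,0,0.001,0],[15,0,0,0.0015,0],[15,0,0,0.0015,0]]}}

```text
clock: 78.05
tool_pos: [0.5951, 0.0977, 0.2676]
orientation: [-180.0, -0.1, -5.9]
force: [-3.4, -1.1, 6.5]
opening: 0.0257
```

Emit:
{"api": "play_rows", "payload": {"series": [[15,-0.0008,0,0.002,0],[15,-0.0016,0,0.004,0],[15,-0.0024,0,0.006,0],[15,-0.0032,0,0.008,0],[15,-0.0036,0,0.009,0],[15,-0.0036,0,0.009,0]]}}

```text
clock: 78.65
tool_pos: [0.5958, 0.0979, 0.2668]
orientation: [-179.9, -0.9, -5.7]
force: [-5.6, -3.7, 40.7]
opening: 0.0254
```

Emit:
{"api": "play_rows", "payload": {"series": [[15,0.0016,0,-0.004,0],[15,0.0036,0,-0.01,0],[15,0.0036,0,-0.02,0],[15,0.0036,0,-0.04,0],[15,0.0036,0,-0.06,0],[15,0.0036,0,-0.065,0],[15,0,-0.015,-0.065,0],[15,-0.005,-0.035,-0.065,0],[15,-0.01,-0.055,-0.065,0],[15,-0.015,-0.078,-0.065,0]]}}

```text
clock: 79.65
tool_pos: [0.5834, 0.1784, 0.3204]
orientation: [179.9, 0.1, -5.9]
force: [0.3, 0.9, -5.1]
opening: 0.0256
```

Emit:
{"api": "play_rows", "payload": {"series": [[15,-0.005,-0.022,0,0],[15,-0.01,-0.045,0,0],[15,-0.015,-0.068,0,0],[15,-0.02,-0.09,0,0],[15,-0.025,-0.108,0,0],[15,-0.03,-0.12,0,0],[15,-0.03,-0.125,0,0],[15,-0.03,-0.125,0,0]]}}

```text
clock: 80.45
tool_pos: [0.5671, 0.3052, 0.3217]
orientation: [180.0, 0.0, -5.9]
force: [-0.5, 0.1, -5.3]
opening: 0.0256
```

```bash
python3 avg.py;  python3 mh.py m21
```

```text
scene -36 89 z 0.10021 tilt [-2.65 -0.17] rms 0.00069
scene 0 93 z 0.10034 tilt [-1.52 -0.87] rms 0.00048
scene 36 96 z 0.10047 tilt [-1.8   0.03] rms 0.00051
 fixed jaw top 0.07517
top -36 96 z 0.10008 tilt [-2.17 -0.57] rms 0.00088
top 0 97 z 0.10036 tilt [-0.96  0.56] rms 0.00084
top 36 96 z 0.10034 tilt [-2.8   0.02] rms 0.00079
 fixed jaw top 0.07503
t 81.65 pos [0.5673 0.3048 0.3222] rpy [-180.     -0.     -5.89] F [ 0.5 -0.  -4.6] open 0.0258
n 1422 x [-0.028  0.117] z [0.004 0.245]
hand [(np.int64(285), 'hand', np.float64(92.0), np.float64(0.198)), (np.int64(298), 'hand', np.float64(93.0), np.float64(0.198)), (np.int64(298), 'hand', np.float64(95.0), np.float64(0.198)), (np.int64(307), 'hand', np.float64(94.0), np.float64(0.198))]
side [(np.int64(279), 'side', np.float64(96.0), np.float64(-0.008)), (np.int64(308), 'side', np.float64(90.0), np.float64(0.01)), (np.int64(309), 'side', np.float64(94.0), np.float64(-0.002)), (np.int64(315), 'side', np.float64(92.0), np.float64(0.004))]
```

View pics/m21.png

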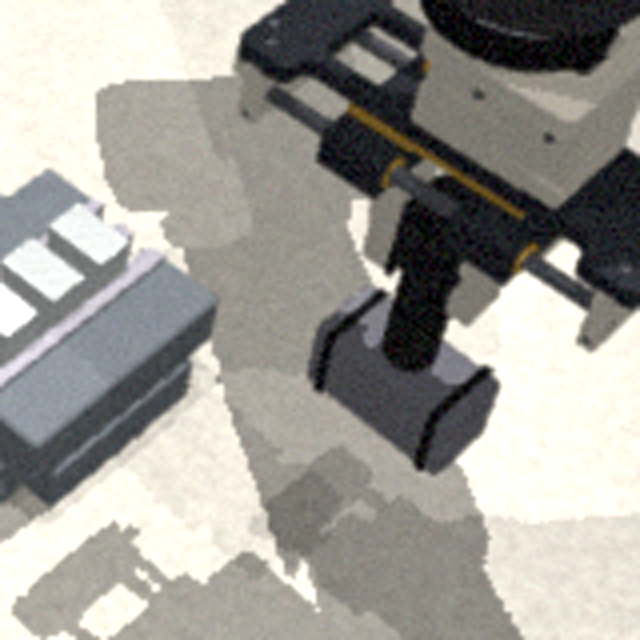

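Emit:
{"api": "play_rows", "payload": {"series": [[15,0,0,0.02,0],[15,0,0,0.045,0],[15,0,0,0.07,0],[15,0,0,0.095,0],[15,0,0,0.12,0],[15,0,0,0.138,0],[15,0,0,0.146,0],[15,0,0,0.15,0],[15,0,0,0.153,0],[15,0,0,0.153,0]]}}

```text
clock: 82.7
tool_pos: [0.5675, 0.305, 0.1697]
orientation: [-180.0, -0.0, -5.9]
force: [0.2, 0.0, -5.0]
opening: 0.0258
```

Emit:
{"api": "play_rows", "payload": {"series": [[15,0,0,0.001,0],[15,0,0,0.002,0],[15,-0.003,0,0.003,0],[15,-0.006,0,0.003,0],[15,-0.008,0,0.003,0],[15,-0.008,0,0.003,0]]}}

```text
clock: 83.3
tool_pos: [0.5599, 0.3061, 0.1673]
orientation: [-179.9, -0.1, -5.9]
force: [2.6, 0.4, 2.3]
opening: 0.0256
```

```bash
sed -i 's/360,200,520,360/360,220,520,380/' mh.py; python3 mh.py m22
```

```text
t 83.3 pos [0.5599 0.3061 0.1673] rpy [-1.7991e+02 -1.2000e-01 -5.8600e+00] F [2.6 0.4 2.3] open 0.0256
n 1074 x [-0.025  0.14 ] z [0.004 0.089]
hand [(np.int64(195), 'hand', np.float64(90.0), np.float64(0.044)), (np.int64(195), 'hand', np.float64(93.0), np.float64(0.044)), (np.int64(198), 'hand', np.float64(92.0), np.float64(0.044)), (np.int64(199), 'hand', np.float64(91.0), np.float64(0.044))]
side [(np.int64(162), 'side', np.float64(94.0), np.float64(0.01)), (np.int64(165), 'side', np.float64(88.0), np.float64(0.012)), (np.int64(169), 'side', np.float64(89.0), np.float64(0.012)), (np.int64(177), 'side', np.float64(93.0), np.float64(0.01))]
```

Emit:
{"api": "play_rows", "payload": {"series": [[60,0,0,-0.001,0],[60,0,0,-0.001,0],[60,-0.004,0,-0.001,0],[60,-0.006,0,-0.001,0],[60,-0.006,0,-0.001,0],[15,-0.006,0,-0.001,0],[15,-0.006,0,-0.001,0],[15,-0.006,0,-0.001,0],[15,-0.006,0,-0.001,0],[15,-0.006,0,-0.001,0]]}}

```text
clock: 84.35
tool_pos: [0.5534, 0.3063, 0.1671]
orientation: [-180.0, -0.0, -5.9]
force: [-0.1, 1.8, -1.1]
opening: 0.0252
```

```bash
python3 mh.py m23; python3 -c "
from h import *
v=vise(34,0);plan((*v,.3,-6))"
```

```text
t 84.35 pos [0.5534 0.3063 0.1671] rpy [-179.98   -0.     -5.9 ] F [-0.1  1.8 -1.1] open 0.0252
n 1098 x [-0.022  0.125] z [0.004 0.089]
hand [(np.int64(193), 'hand', np.float64(87.0), np.float64(0.042)), (np.int64(197), 'hand', np.float64(90.0), np.float64(0.042)), (np.int64(199), 'hand', np.float64(88.0), np.float64(0.042)), (np.int64(202), 'hand', np.float64(89.0), np.float64(0.042))]
side [(np.int64(168), 'side', np.float64(90.0), np.float64(0.016)), (np.int64(177), 'side', np.float64(88.0), np.float64(0.018)), (np.int64(180), 'side', np.float64(87.0), np.float64(0.018)), (np.int64(189), 'side', np.float64(91.0), np.float64(0.016))]
t 84.4 pos [0.5534 0.3063 0.1671] rpy [-179.99   -0.     -5.9 ] F [ 0.5  1.7 -1.2] open 0.0256
 -> [ 0.0626  0.203  -0.1329  0.099 ]
```

Emit:
{"api": "play_rows", "payload": {"series": [[15,0,0,-0.01,0],[15,0,0,-0.03,0],[15,0,0,-0.055,0],[15,0,0,-0.08,0],[15,0,0,-0.105,0],[15,0,0,-0.122,0],[15,0.002,0.006,-0.131,0],[15,0.006,0.018,-0.133,0],[15,0.012,0.036,-0.133,0],[15,0.019,0.058,-0.133,0]]}}

```text
clock: 85.4
tool_pos: [0.5659, 0.2447, 0.2986]
orientation: [179.9, 0.1, -5.9]
force: [0.4, 0.4, -5.6]
opening: 0.0255
```

Emit:
{"api": "play_rows", "payload": {"series": [[15,0.008,0.022,0,0],[15,0.015,0.045,0,0],[15,0.022,0.067,0,0],[15,0.029,0.089,0,0],[15,0.036,0.11,0,0],[15,0.041,0.128,0,0],[15,0.0435,0.14,0,0],[15,0.0435,0.145,0.005,0],[15,0.0435,0.145,0.015,0],[15,0.0435,0.145,0.02,0]]}}

```text
clock: 86.4
tool_pos: [0.5939, 0.0979, 0.2783]
orientation: [180.0, 0.1, -5.9]
force: [0.2, -0.0, -5.6]
opening: 0.0253
```

Emit:
{"api": "play_rows", "payload": {"series": [[15,0,0,0.004,0],[15,0,0,0.008,0],[15,0,0,0.01,0],[15,0,0,0.01,0]]}}

```text
clock: 86.8
tool_pos: [0.5946, 0.0982, 0.2698]
orientation: [180.0, 0.0, -5.9]
force: [-1.3, 0.0, -6.3]
opening: 0.0256
```

```bash
python3 -c "
from h import *
v=vise(34,0);plan((*v,.267,-6))"
```

```text
t 86.8 pos [0.5946 0.0982 0.2698] rpy [ 1.7999e+02  2.0000e-02 -5.8700e+00] F [-1.3  0.  -6.3] open 0.0256
 -> [0.0003 0.0002 0.0028 0.1344]
```

Emit:
{"api": "play_rows", "payload": {"series": [[15,0,0,0.001,0],[15,0,0,0.002,0],[15,0,0,0.003,0],[15,0,0,0.003,0]]}}

```text
clock: 87.2
tool_pos: [0.5948, 0.0979, 0.2677]
orientation: [-180.0, -0.0, -5.9]
force: [-0.7, -0.6, -1.9]
opening: 0.0256
```

Emit:
{"api": "play_rows", "payload": {"series": [[15,-0.0007,0,0.001,0],[15,-0.0014,0,0.002,0],[15,-0.0021,0,0.003,0],[15,-0.0021,0,0.003,0]]}}

```text
clock: 87.6
tool_pos: [0.5936, 0.0981, 0.267]
orientation: [-180.0, -0.2, -5.9]
force: [-3.0, 0.1, 10.4]
opening: 0.0256
```

Emit:
{"api": "play_rows", "payload": {"series": [[15,-0.0007,0,0.001,0],[15,-0.0014,0,0.002,0],[15,-0.0021,0,0.003,0],[15,-0.0021,0,0.003,0]]}}

```text
clock: 88.0
tool_pos: [0.593, 0.0983, 0.2668]
orientation: [-179.9, -0.5, -5.8]
force: [-3.8, 0.1, 23.6]
opening: 0.0254
```

Emit:
{"api": "play_rows", "payload": {"series": [[15,-0.0007,0,0.001,0],[15,-0.0012,0,0.002,0],[15,-0.0012,0,0.002,0],[15,0.001,0,-0.003,0],[15,0.0042,0,-0.008,0],[15,0.0042,0,-0.02,0],[15,0.0042,0,-0.04,0],[15,0.0042,0,-0.05,0],[15,0.0042,0,-0.05,0]]}}

```text
clock: 88.9
tool_pos: [0.5953, 0.0981, 0.3126]
orientation: [-179.9, -0.1, -5.9]
force: [0.3, -0.4, -5.5]
opening: 0.026
```

Emit:
{"api": "play_rows", "payload": {"series": [[15,-0.005,-0.01,0,0],[15,-0.01,-0.028,0,0],[15,-0.015,-0.05,0,0],[15,-0.02,-0.072,0,0],[15,-0.025,-0.095,0,0],[15,-0.03,-0.118,0,0],[15,-0.03,-0.138,0,0],[15,-0.03,-0.15,0,0],[15,-0.03,-0.15,0,0],[15,-0.03,-0.15,0,0]]}}

```text
clock: 89.9
tool_pos: [0.5802, 0.2501, 0.3106]
orientation: [179.9, 0.0, -5.9]
force: [-0.1, -0.3, -4.7]
opening: 0.0254
```

```bash
sed -i 's/range(12)/range(20)/' avg.py; python3 avg.py; python3 mh.py m24
```

```text
scene -36 89 z 0.10029 tilt [-1.57 -0.5 ] rms 0.00043
scene 0 95 z 0.1004 tilt [-1.69 -0.02] rms 0.00045
scene 36 97 z 0.10021 tilt [ 0.67 -0.46] rms 0.00041
 fixed jaw top 0.07514
top -36 97 z 0.1001 tilt [-1.08  0.23] rms 0.00065
top 0 98 z 0.10022 tilt [-1.29 -0.27] rms 0.00065
top 36 96 z 0.10003 tilt [ 0.13 -0.06] rms 0.0006
 fixed jaw top 0.07496
t 91.9 pos [0.5802 0.2501 0.3112] rpy [-180.    -0.    -5.9] F [-0.2 -0.3 -5.8] open 0.0255
n 1365 x [-0.029  0.122] z [0.004 0.233]
hand [(np.int64(226), 'hand', np.float64(91.0), np.float64(0.188)), (np.int64(226), 'hand', np.float64(95.0), np.float64(0.186)), (np.int64(229), 'hand', np.float64(93.0), np.float64(0.186)), (np.int64(233), 'hand', np.float64(94.0), np.float64(0.186))]
side [(np.int64(256), 'side', np.float64(88.0), np.float64(0.022)), (np.int64(262), 'side', np.float64(89.0), np.float64(0.018)), (np.int64(267), 'side', np.float64(90.0), np.float64(0.016)), (np.int64(267), 'side', np.float64(92.0), np.float64(0.01))]
```

```bash
python3 -c "
from h import *
v=vise(-3,0);plan((*v,.27,-6))
v=vise(-40,0);plan((*v,.27,-6))"
```

```text
t 91.95 pos [0.5802 0.2501 0.3111] rpy [180.    0.   -5.9] F [ 0.2 -0.1 -4.6] open 0.0252
 -> [-0.0069  0.1498  0.0411  0.1027]
t 91.95 pos [0.5802 0.2501 0.3111] rpy [180.    0.   -5.9] F [ 0.2 -0.1 -4.6] open 0.0252
 -> [-0.0439  0.1497  0.0411  0.1027]
```

Emit:
{"api": "play_rows", "payload": {"series": [[15,0,0.01,0,0],[15,-0.001,0.028,0,0],[15,-0.002,0.05,0,0],[15,-0.004,0.072,0,0],[15,-0.006,0.095,0,0],[15,-0.007,0.118,0,0],[15,-0.007,0.138,0,0],[15,-0.007,0.149,0.005,0],[15,-0.007,0.15,0.015,0],[15,-0.007,0.15,0.025,0]]}}

```text
clock: 92.95
tool_pos: [0.5579, 0.1012, 0.2854]
orientation: [-180.0, -0.0, -6.0]
force: [0.3, 0.9, -5.5]
opening: 0.0256
```

Emit:
{"api": "play_rows", "payload": {"series": [[15,0,0,0.008,0],[15,0,0,0.013,0],[15,0,0,0.016,0],[15,0,0,0.017,0],[15,0,0,0.018,0],[15,0,0,0.018,0]]}}

```text
clock: 93.55
tool_pos: [0.558, 0.1018, 0.2683]
orientation: [-180.0, -0.0, -5.9]
force: [-0.6, 0.6, -5.4]
opening: 0.0255
```

Emit:
{"api": "play_rows", "payload": {"series": [[15,0,0,0.001,0],[15,-0.0007,0,0.002,0],[15,-0.0014,0,0.003,0],[15,-0.0021,0,0.004,0],[15,-0.0028,0,0.005,0],[15,-0.0028,0,0.005,0]]}}

```text
clock: 94.15
tool_pos: [0.5567, 0.102, 0.2668]
orientation: [-179.9, -0.3, -5.8]
force: [-1.8, -1.6, 14.3]
opening: 0.0256
```

Emit:
{"api": "play_rows", "payload": {"series": [[15,-0.0007,0,0.001,0],[15,-0.0014,0,0.002,0],[15,-0.0021,0,0.003,0],[15,-0.0028,0,0.004,0],[15,-0.0028,0,0.004,0]]}}

```text
clock: 94.65
tool_pos: [0.556, 0.1021, 0.2667]
orientation: [-179.9, -0.7, -5.8]
force: [-4.7, -3.6, 32.7]
opening: 0.0253
```

Emit:
{"api": "play_rows", "payload": {"series": [[15,0.0028,0,-0.004,0],[15,0.0056,0,-0.009,0],[15,0.0056,0,-0.02,0],[15,-0.005,0,-0.025,0],[15,-0.02,0,-0.025,0],[15,-0.031,0,-0.02,0],[15,-0.0315,0,-0.014,0],[15,-0.0315,0,-0.0105,0],[15,-0.0315,0,-0.01,0],[15,-0.0315,0,-0.009,0]]}}

```text
clock: 95.65
tool_pos: [0.5212, 0.1055, 0.2679]
orientation: [180.0, 0.0, -5.9]
force: [-0.2, 0.6, -6.1]
opening: 0.0257
```

Emit:
{"api": "play_rows", "payload": {"series": [[15,0,0,0.001,0],[15,-0.0007,0,0.002,0],[15,-0.0014,0,0.003,0],[15,-0.0021,0,0.004,0],[15,-0.0028,0,0.005,0],[15,-0.0028,0,0.005,0]]}}

```text
clock: 96.25
tool_pos: [0.5201, 0.1057, 0.2668]
orientation: [-179.9, -0.3, -5.8]
force: [-2.6, -1.9, 15.3]
opening: 0.0254
```

Emit:
{"api": "play_rows", "payload": {"series": [[15,-0.0007,0,0.001,0],[15,-0.0014,0,0.002,0],[15,-0.0021,0,0.003,0],[15,-0.0028,0,0.004,0],[15,-0.0028,0,0.004,0]]}}

```text
clock: 96.75
tool_pos: [0.5194, 0.106, 0.2666]
orientation: [-179.9, -0.7, -5.8]
force: [-3.9, -4.3, 34.7]
opening: 0.0257
```

Emit:
{"api": "play_rows", "payload": {"series": [[15,0.0028,0,-0.004,0],[15,0.0056,0,-0.009,0],[15,0.0056,0,-0.02,0],[15,0.0056,0,-0.04,0],[15,0.0056,0,-0.05,0],[15,0.0056,-0.01,-0.05,0],[15,0.0056,-0.028,-0.05,0],[15,0.0056,-0.05,-0.05,0],[15,0.0056,-0.072,-0.05,0],[15,0.0056,-0.095,-0.05,0]]}}

```text
clock: 97.75
tool_pos: [0.5303, 0.202, 0.3079]
orientation: [180.0, 0.1, -5.9]
force: [0.6, -0.6, -5.5]
opening: 0.0256
```

Emit:
{"api": "play_rows", "payload": {"series": [[15,0.01,-0.022,0,0],[15,0.02,-0.045,0,0],[15,0.03,-0.065,0,0],[15,0.04,-0.08,0,0],[15,0.045,-0.09,0,0],[15,0.045,-0.095,0,0],[15,0.045,-0.095,0,0]]}}

```text
clock: 98.45
tool_pos: [0.5847, 0.2906, 0.3082]
orientation: [179.9, 0.1, -5.9]
force: [-0.2, -0.4, -4.7]
opening: 0.0256
```

```bash
python3 avg.py; python3 mh.py m25
```

```text
scene -36 96 z 0.1001 tilt [-3.27 -0.62] rms 0.00073
scene 0 92 z 0.10023 tilt [-1.29 -0.29] rms 0.00046
scene 36 99 z 0.10017 tilt [ 0.27 -0.13] rms 0.00043
 fixed jaw top 0.07516
top -36 96 z 0.10004 tilt [ 0.34 -0.02] rms 0.00071
top 0 97 z 0.09998 tilt [-0.58  0.11] rms 0.00067
top 36 96 z 0.10006 tilt [0.46 0.47] rms 0.00058
 fixed jaw top 0.07503
t 100.45 pos [0.5852 0.2898 0.3092] rpy [180.   -0.   -5.9] F [-0.5 -0.3 -4.7] open 0.0252
n 1418 x [-0.024  0.109] z [0.004 0.232]
hand [(np.int64(234), 'hand', np.float64(91.0), np.float64(0.184)), (np.int64(236), 'hand', np.float64(93.0), np.float64(0.184)), (np.int64(241), 'hand', np.float64(95.0), np.float64(0.184)), (np.int64(246), 'hand', np.float64(94.0), np.float64(0.184))]
side [(np.int64(273), 'side', np.float64(89.0), np.float64(0.018)), (np.int64(284), 'side', np.float64(87.0), np.float64(0.024)), (np.int64(291), 'side', np.float64(92.0), np.float64(0.01)), (np.int64(297), 'side', np.float64(90.0), np.float64(0.016))]
```

Emit:
{"api": "play_rows", "payload": {"series": [[15,0,0,0.02,0],[15,0,0,0.045,0],[15,0,0,0.07,0],[15,0,0,0.095,0],[15,0,0,0.115,0],[15,0,0,0.13,0],[15,0,0,0.136,0],[15,0,0,0.139,0],[15,0,0,0.14,0],[15,0,0,0.14,0]]}}

```text
clock: 101.5
tool_pos: [0.5856, 0.2901, 0.17]
orientation: [-179.9, -0.1, -5.9]
force: [-0.4, -0.3, -4.6]
opening: 0.0255
```

Emit:
{"api": "play_rows", "payload": {"series": [[15,0,0,0.001,0],[15,0,0,0.002,0],[15,-0.002,0,0.003,0],[15,-0.004,0,0.004,0],[15,-0.004,0,0.004,0]]}}

```text
clock: 102.0
tool_pos: [0.5823, 0.2906, 0.1668]
orientation: [-179.9, -0.2, -5.9]
force: [2.6, -2.2, 3.5]
opening: 0.0254
```

```bash
python3 mh.py m26
```

```text
t 102.0 pos [0.5823 0.2906 0.1668] rpy [-1.7992e+02 -1.7000e-01 -5.8600e+00] F [ 2.6 -2.2  3.5] open 0.0254
n 1101 x [-0.023  0.117] z [0.004 0.088]
hand [(np.int64(195), 'hand', np.float64(90.0), np.float64(0.042)), (np.int64(200), 'hand', np.float64(92.0), np.float64(0.042)), (np.int64(204), 'hand', np.float64(94.0), np.float64(0.042)), (np.int64(205), 'hand', np.float64(93.0), np.float64(0.042))]
side [(np.int64(172), 'side', np.float64(91.0), np.float64(0.016)), (np.int64(177), 'side', np.float64(80.0), np.float64(0.02)), (np.int64(181), 'side', np.float64(82.0), np.float64(0.02)), (np.int64(182), 'side', np.float64(81.0), np.float64(0.02))]
```

On the bench and flat. Release slowly, raise straight up, and check.

Emit:
{"api": "play_rows", "payload": {"series": [[25,0,0,-0.001,0],[35,0,0,-0.001,0],[70,0,0,-0.001,0],[70,0,0,-0.001,0],[70,0,0,-0.001,0],[70,0,0,-0.001,0],[70,0,0,-0.02,0],[70,0,0,-0.05,0],[70,0,0,-0.09,0],[70,0,0,-0.13,0]]}}

```text
clock: 103.05
tool_pos: [0.581, 0.29, 0.2962]
orientation: [179.9, 0.0, -5.9]
force: [0.3, 0.7, 0.8]
opening: 0.0614
```

Emit:
{"api": "play_rows", "payload": {"series": [[70,-0.04,0,-0.01,0],[70,-0.08,0,-0.01,0],[70,-0.12,-0.02,-0.01,0],[70,-0.14,-0.04,-0.01,0],[70,-0.14,-0.06,-0.01,0],[70,-0.14,-0.06,-0.01,0],[70,-0.14,-0.06,-0.01,0]]}}

```text
clock: 103.75
tool_pos: [0.4484, 0.3647, 0.3047]
orientation: [180.0, 0.0, -5.9]
force: [0.7, 0.1, 0.2]
opening: 0.061
```

```bash
python3 avg.py; python3 -c "
from h import *
plan()
s=shot('scene','fin');t=shot('top','fint')
for s in (s,t):
  C=cloud(s);z=C[...,2];m=(z>.02)&(z<.17)&(abs(C[...,0]-.582)<.07)&(abs(C[...,1]-.29)<.07)
  P=C[m];top=P[P[:,2]>.15];h=P[(P[:,2]>.036)&(P[:,2]<.048)]
  print('handle top',top.mean(0).round(4),len(top),'head top',h.mean(0).round(4))"; python3 blanks.py top fb
```

```text
scene -36 96 z 0.10002 tilt [-2.66 -0.26] rms 0.00091
scene 0 91 z 0.1001 tilt [-0.13  0.02] rms 0.00046
scene 36 94 z 0.1002 tilt [ 0.73 -0.18] rms 0.0004
 fixed jaw top 0.07519
top -36 96 z 0.10005 tilt [ 0.28 -0.03] rms 0.00064
top 0 96 z 0.09994 tilt [-1.08  0.02] rms 0.00064
top 36 96 z 0.09996 tilt [ 0.33 -0.33] rms 0.00064
 fixed jaw top 0.07501
t 105.75 pos [0.4482 0.3643 0.3052] rpy [-180.     0.    -5.9] F [-0.1 -0.4  0.5] open 0.0612
handle top [nan nan nan] 0 head top [0.5234 0.3127 0.0399]
handle top [nan nan nan] 0 head top [0.5224 0.3119 0.0404]
-36 n 107 z centre 0.0999 tilt x,y deg [-2.6  0.5]
0 n 113 z centre 0.1002 tilt x,y deg [1.7 1. ]
36 n 107 z centre 0.0999 tilt x,y deg [-0.7 -1.7]
knob [ 0.5357 -0.1356  0.1192] q 90.0
t 105.9 pos [0.4482 0.3643 0.3052] rpy [-180.    -0.    -5.9] F [ 0.4 -0.3  0.7] open 0.0611<string>:8: RuntimeWarning: Mean of empty slice.
  ret = um.true_divide(
```

View pics/fin.png

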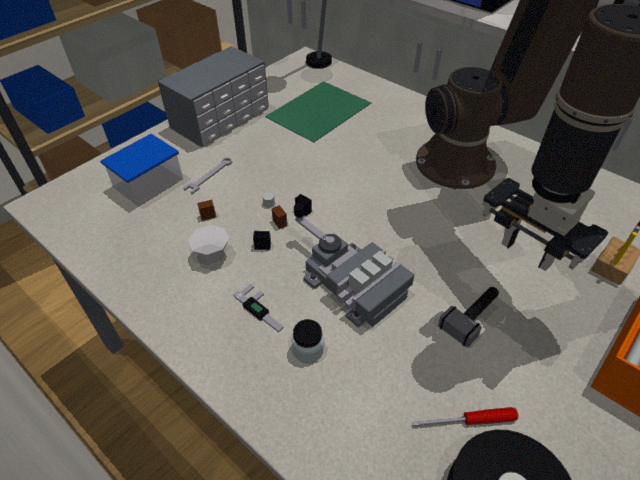

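View pics/fint.png

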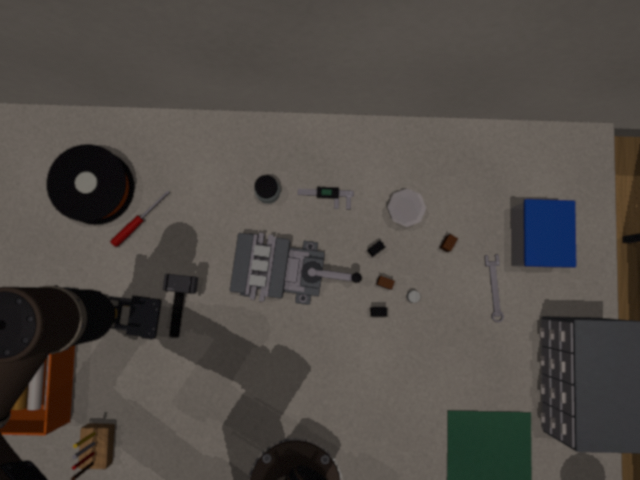

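Run:
```python
from h import *
for n in ("top","scene"):
    s=shot(n)
    C=cloud(s);z=C[...,2]
    m=(z>.006)&(z<.06)&(C[...,0]>.38)&(C[...,0]<.64)&(C[...,1]>.22)&(C[...,1]<.37)
    l=cv2.connectedComponentsWithStats(m.astype(np.uint8))
    i=1+np.argmax(l[2][1:,4]);P=C[l[1]==i]
    r=cv2.minAreaRect((P[P[:,2]>.012][:,:2]*1000).astype(np.float32));print(n,l[2][i],"rect",np.round(r[0],1),np.round(r[1],1),round(r[2],1),"zmax",np.percentile(P[:,2],98).round(4))
    crop(s,*((150,250,230,350,7) if n=="top" else (420,270,530,360,6)),"f_"+n)
plan()
```

```text
top [ 163  274   36   61 1035] rect [456.8 315.3] [ 80.  153.4] 86.1 zmax 0.0444
scene [ 438  288   60   59 1442] rect [457.7 313.7] [ 81.4 154.5] 86.1 zmax 0.0432
t 106.0 pos [0.4482 0.3643 0.3052] rpy [-180.    -0.    -5.9] F [ 0.5 -0.7 -0.4] open 0.0612
```

View pics/f_scene.png

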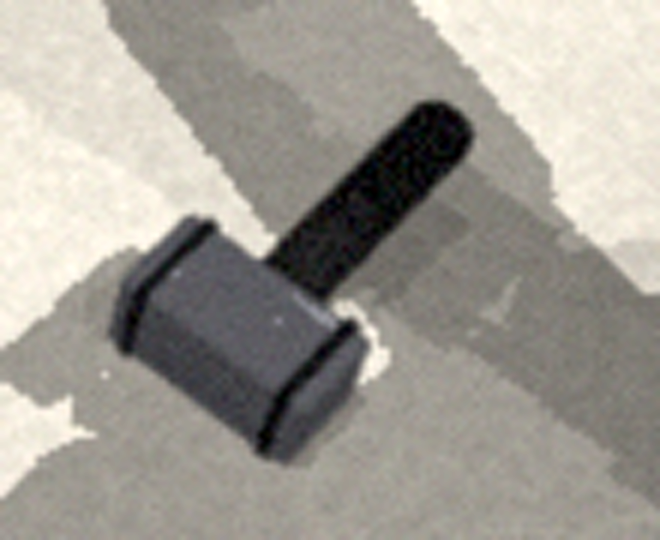

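```bash
python3 -c "
from h import *
plan((.4125,.3175,.16,-3.9),(.4125,.3175,.072,-3.9))
print(get_obs()['joint_pos'])"
```

```text
t 106.0 pos [0.4482 0.3643 0.3052] rpy [-180.    -0.    -5.9] F [ 0.5 -0.7 -0.4] open 0.0612
 -> [-0.0307  0.0502  0.1452 -1.9967]
 -> [-0.0307  0.0502  0.2332 -1.9967]
[ 5.85025755e+01  1.09439861e+01 -1.08136691e+01  2.07809765e-04
 -6.82411021e+01  2.56006703e+01]
```

Emit:
{"api": "play_rows", "payload": {"series": [[70,-0.015,0.025,0.02,-1],[70,-0.031,0.05,0.05,-2],[70,-0.031,0.05,0.09,-2],[70,-0.031,0.05,0.125,-2],[70,-0.031,0.05,0.145,-2],[70,-0.031,0.05,0.145,-2],[70,-0.031,0.05,0.145,-2]]}}

```text
clock: 106.7
tool_pos: [0.4125, 0.318, 0.1607]
orientation: [180.0, -0.0, -3.9]
force: [0.3, -0.4, 0.0]
opening: 0.0614
```

```bash
python3 -c "
from h import *
plan((.4125,.3175,.072,-3.9))"
```

```text
t 106.7 pos [0.4125 0.318  0.1607] rpy [ 1.7998e+02 -1.0000e-02 -3.8800e+00] F [ 0.3 -0.4  0. ] open 0.0614
 -> [0.     0.0005 0.0887 0.021 ]
```

Emit:
{"api": "play_rows", "payload": {"series": [[70,0,0.0005,0.04,0],[70,0,0.0005,0.073,0],[70,0,0.0005,0.085,0],[70,0,0.0005,0.0885,0],[70,0,0.0005,0.0885,0],[15,0,0.0005,0.0885,0],[15,0,0.0005,0.0885,0],[15,0,0.0005,0.0885,0],[15,0,0.0005,0.0885,0],[15,0,0.0005,0.0885,0]]}}

```text
clock: 107.7
tool_pos: [0.4122, 0.3174, 0.072]
orientation: [-180.0, -0.0, -3.9]
force: [-1.0, 1.1, -0.0]
opening: 0.027
```

Emit:
{"api": "play_rows", "payload": {"series": [[15,0,0,0,0],[15,0,0,0,0],[15,0.004,0,-0.016,0],[15,0.0095,0,-0.032,0],[15,0.017,0,-0.046,0],[15,0.027,0,-0.06,0],[15,0.038,0,-0.072,0],[15,0.051,0,-0.085,0],[15,0.065,0,-0.095,0],[15,0.08,0,-0.102,0]]}}

```text
clock: 108.7
tool_pos: [0.4917, 0.3112, 0.1733]
orientation: [179.9, 0.1, -3.9]
force: [0.8, 0.1, -5.1]
opening: 0.0254
```

```bash
sed -i 's/360,220,520,380/380,180,540,340/' mh.py;python3 mh.py n1
```

```text
t 108.7 pos [0.4917 0.3112 0.1733] rpy [ 1.7993e+02  9.0000e-02 -3.9200e+00] F [ 0.8  0.1 -5.1] open 0.0254
n 1245 x [0.016 0.118] z [0.004 0.098]
hand [(np.int64(122), 'hand', np.float64(108.0), np.float64(0.086)), (np.int64(123), 'hand', np.float64(53.0), np.float64(0.022)), (np.int64(136), 'hand', np.float64(50.0), np.float64(0.018)), (np.int64(141), 'hand', np.float64(49.0), np.float64(0.016))]
side [(np.int64(322), 'side', np.float64(48.0), np.float64(0.096)), (np.int64(324), 'side', np.float64(46.0), np.float64(0.096)), (np.int64(324), 'side', np.float64(47.0), np.float64(0.096)), (np.int64(325), 'side', np.float64(49.0), np.float64(0.096))]
```

View pics/n1.png

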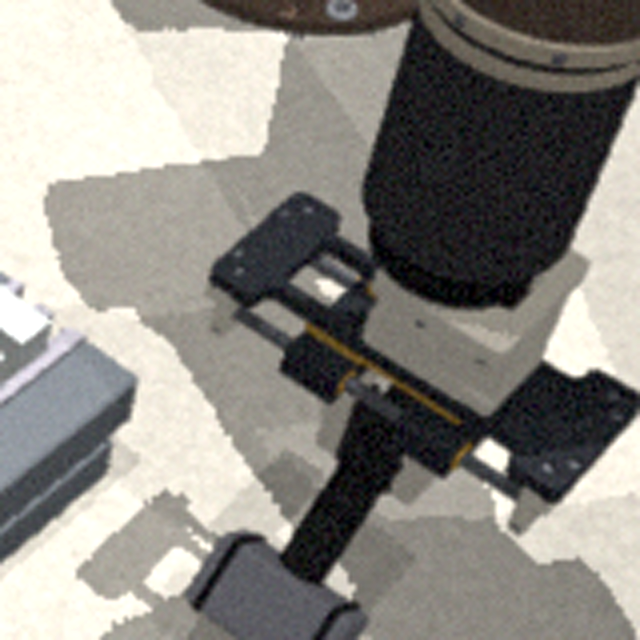

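Tilt ≈ 48° already. Two jerks as before (up, then back-and-forward).

Emit:
{"api": "play_rows", "payload": {"series": [[15,0.02,0,-0.045,0],[15,0.02,0,-0.045,0],[15,0.01,0,-0.035,0],[15,-0.005,0,-0.025,0],[15,-0.02,0,-0.015,0],[15,-0.02,0,-0.015,0],[15,0.025,0,-0.035,0],[15,0.045,0,-0.045,0],[15,0.06,0,-0.05,0],[15,0.07,0,-0.05,0]]}}

```text
clock: 109.75
tool_pos: [0.563, 0.3069, 0.2237]
orientation: [-180.0, -0.0, -3.9]
force: [-0.3, -0.3, -5.1]
opening: 0.0254
```

```bash
python3 mh.py n2
```

```text
t 109.75 pos [0.563  0.3069 0.2237] rpy [-1.7998e+02 -2.0000e-02 -3.9400e+00] F [-0.3 -0.3 -5.1] open 0.0254
n 1377 x [-0.008  0.117] z [0.004 0.146]
hand [(np.int64(204), 'hand', np.float64(77.0), np.float64(0.088)), (np.int64(205), 'hand', np.float64(76.0), np.float64(0.088)), (np.int64(213), 'hand', np.float64(80.0), np.float64(0.09)), (np.int64(216), 'hand', np.float64(79.0), np.float64(0.09))]
side [(np.int64(282), 'side', np.float64(80.0), np.float64(0.046)), (np.int64(283), 'side', np.float64(73.0), np.float64(0.054)), (np.int64(302), 'side', np.float64(78.0), np.float64(0.048)), (np.int64(304), 'side', np.float64(76.0), np.float64(0.05))]
```

Emit:
{"api": "play_rows", "payload": {"series": [[15,0,0,0.015,0],[15,0,0,0.03,0],[15,0,0,0.04,0],[15,0,0,0.044,0],[15,0,0,0.046,0],[15,0,0,0.047,0],[15,0,0,0.047,0]]}}

```text
clock: 110.5
tool_pos: [0.562, 0.3072, 0.1772]
orientation: [-180.0, -0.0, -3.9]
force: [-0.3, 0.2, -5.6]
opening: 0.0253
```

Emit:
{"api": "play_rows", "payload": {"series": [[15,0.004,0,0.001,0],[15,0.008,0,0.002,0],[15,0.012,0,0.003,0],[15,0.017,0,0.004,0],[15,0.022,0,0.004,0],[15,0.027,0,0.004,0],[15,0.027,0,0.004,0]]}}

```text
clock: 111.2
tool_pos: [0.5902, 0.3055, 0.1748]
orientation: [-179.9, -0.1, -3.9]
force: [-2.5, -0.5, 6.6]
opening: 0.0256
```

```bash
sed -i 's/380,180,540,340/370,220,530,380/' mh.py; python3 mh.py n3
```

```text
t 111.2 pos [0.5902 0.3055 0.1748] rpy [-1.7992e+02 -1.5000e-01 -3.8900e+00] F [-2.5 -0.5  6.6] open 0.0256
n 1154 x [-0.027  0.12 ] z [0.004 0.095]
hand [(np.int64(202), 'hand', np.float64(90.0), np.float64(0.044)), (np.int64(203), 'hand', np.float64(89.0), np.float64(0.044)), (np.int64(206), 'hand', np.float64(88.0), np.float64(0.044)), (np.int64(207), 'hand', np.float64(87.0), np.float64(0.044))]
side [(np.int64(204), 'side', np.float64(85.0), np.float64(0.014)), (np.int64(207), 'side', np.float64(86.0), np.float64(0.014)), (np.int64(217), 'side', np.float64(90.0), np.float64(0.012)), (np.int64(219), 'side', np.float64(89.0), np.float64(0.012))]
```

View pics/n3.png

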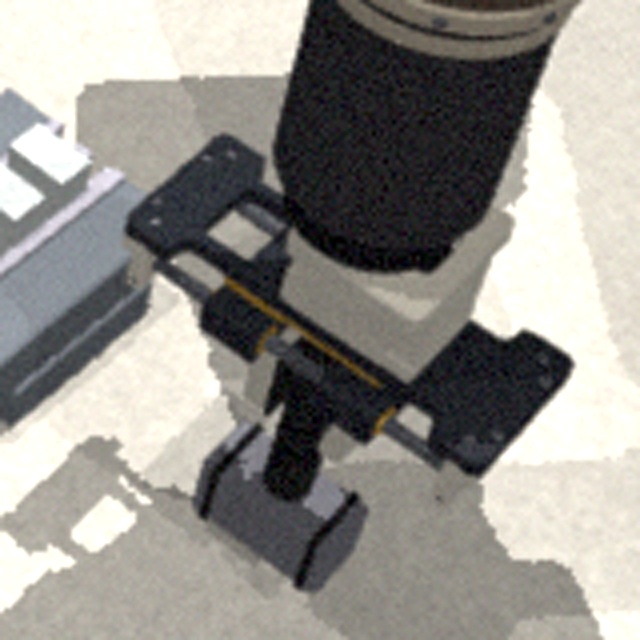

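Emit:
{"api": "play_rows", "payload": {"series": [[15,-0.001,0,-0.002,0],[15,-0.001,0,-0.002,0],[33,-0.001,0,-0.002,0],[40,-0.001,0,-0.002,0],[60,-0.001,0,-0.002,0],[80,-0.001,0,-0.002,0],[80,-0.001,0,-0.002,0],[80,-0.001,0,-0.002,0],[80,-0.001,0,-0.002,0]]}}

```text
clock: 112.15
tool_pos: [0.5878, 0.3053, 0.1747]
orientation: [180.0, -0.0, -3.9]
force: [-0.9, 0.5, -0.6]
opening: 0.0674
```

Emit:
{"api": "play_rows", "payload": {"series": [[80,0,0,-0.01,0],[80,0,0,-0.02,0],[80,0,0,-0.03,0],[80,0,0,-0.04,0],[80,0,0,-0.05,0],[80,0,0,-0.06,0],[80,0,0,-0.07,0],[80,0,0,-0.07,0]]}}

```text
clock: 112.95
tool_pos: [0.5884, 0.3057, 0.2467]
orientation: [-179.9, -0.1, -3.9]
force: [0.3, -0.6, 0.7]
opening: 0.0702
```

```bash
sed -i 's/380,180,540,340/370,220,530,380/' mh.py; python3 mh.py n4
```

```text
t 112.95 pos [0.5884 0.3057 0.2467] rpy [-1.7989e+02 -1.3000e-01 -3.8800e+00] F [ 0.3 -0.6  0.7] open 0.0702
n 1507 x [-0.023  0.092] z [0.004 0.161]
hand [(np.int64(191), 'hand', np.float64(90.0), np.float64(0.042)), (np.int64(192), 'hand', np.float64(88.0), np.float64(0.042)), (np.int64(196), 'hand', np.float64(92.0), np.float64(0.042)), (np.int64(198), 'hand', np.float64(89.0), np.float64(0.042))]
side [(np.int64(229), 'side', np.float64(83.0), np.float64(0.016)), (np.int64(259), 'side', np.float64(86.0), np.float64(0.016)), (np.int64(262), 'side', np.float64(85.0), np.float64(0.016)), (np.int64(273), 'side', np.float64(84.0), np.float64(0.016))]
```

View pics/n4.png

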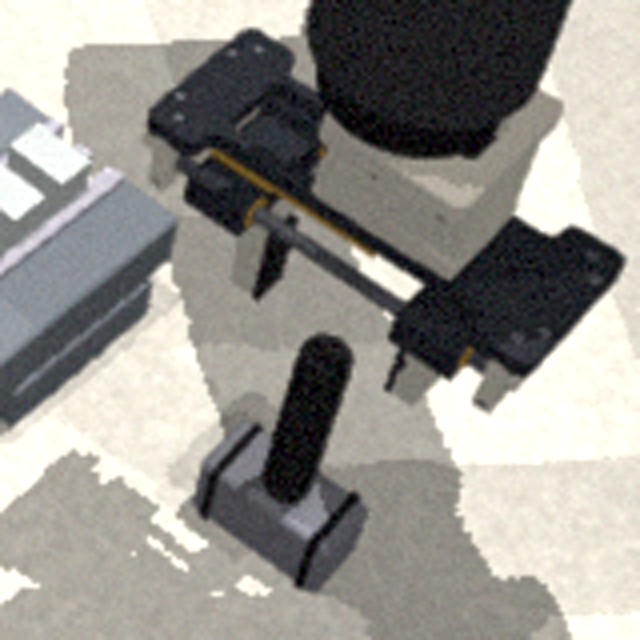

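Emit:
{"api": "play_rows", "payload": {"series": [[80,0,0,-0.03,0],[80,0,0,-0.06,0],[80,0,0,-0.09,0],[80,0,0,-0.11,0],[80,0,0,-0.11,0],[80,-0.03,0,-0.11,0],[80,-0.07,0,-0.11,0],[80,-0.11,0,-0.11,0],[80,-0.13,0,-0.11,0],[80,-0.13,0,-0.11,0]]}}

```text
clock: 114.0
tool_pos: [0.4557, 0.314, 0.3544]
orientation: [-180.0, 0.0, -3.8]
force: [0.1, -0.2, 0.8]
opening: 0.0701
```

Emit:
{"api": "play_rows", "payload": {"series": [[80,0,0,0,0],[80,0,0,0,0],[80,0,0,0,0],[80,0,0,0,0]]}}

```text
clock: 114.4
tool_pos: [0.4586, 0.314, 0.3541]
orientation: [180.0, 0.0, -3.9]
force: [0.0, -0.1, -0.0]
opening: 0.0703
```

```bash
python3 avg.py; python3 blanks.py top fb2; python3 -c "
from h import *
s=shot('scene','fin2');t=shot('top','fint2')
for s in (s,t):
  C=cloud(s);z=C[...,2];m=(z>.02)&(z<.17)&(abs(C[...,0]-.582)<.07)&(abs(C[...,1]-.30)<.07)
  P=C[m];top=P[P[:,2]>.15];h=P[(P[:,2]>.036)&(P[:,2]<.048)]
  print('handle top',top.mean(0).round(4),len(top),'head top',h.mean(0).round(4))
a=cv2.imread('pics/fint.png').astype(int);b=cv2.imread('pics/top0.png')"
```

```text
scene -36 95 z 0.10007 tilt [-3.26 -0.61] rms 0.00084
scene 0 91 z 0.10009 tilt [-0.71 -0.33] rms 0.00043
scene 36 96 z 0.10016 tilt [0.23 0.36] rms 0.00042
 fixed jaw top 0.07513
top -36 96 z 0.09996 tilt [ 0.02 -0.58] rms 0.00072
top 0 97 z 0.09994 tilt [ 0.29 -0.15] rms 0.00056
top 36 96 z 0.09989 tilt [0.61 0.73] rms 0.00071
 fixed jaw top 0.075
-36 n 110 z centre 0.1002 tilt x,y deg [ 0.9 -1.5]
0 n 113 z centre 0.0998 tilt x,y deg [0.1 1. ]
36 n 113 z centre 0.0999 tilt x,y deg [ 1.5 -0.5]
knob [ 0.5357 -0.1355  0.1197] q 89.9
t 116.45 pos [0.458  0.3141 0.3547] rpy [-180.    -0.    -3.9] F [ 0.5  0.1 -1.4] open 0.07
handle top [0.586  0.3058 0.1585] 152 head top [0.5879 0.3076 0.0433]
handle top [0.5838 0.3058 0.159 ] 103 head top [0.5811 0.295  0.0434]
```

View pics/fin2.png

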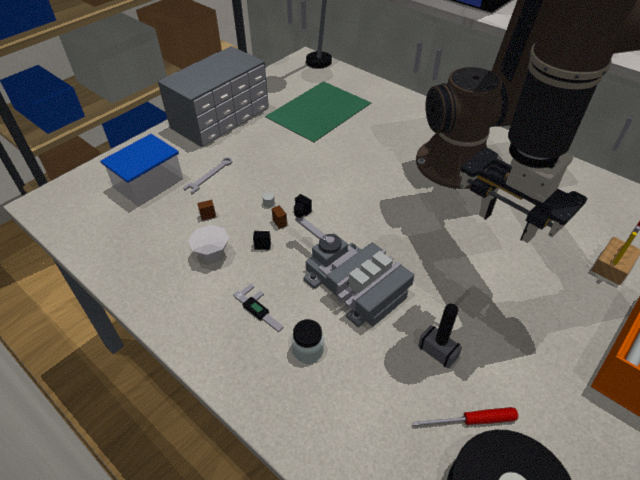

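The scene view shows the mallet upright at (440,335), the three blanks level in the vise at (372,268), the lever closed, and the other items unmoved. I'm handing the job in.

```bash
python3 -c "
from plant import close_job
print(close_job())"
```

```text
the job is handed in; nothing more can be done
None
```

The job is handed in at about 116 s: all three blanks are clamped and seated in the vise, and the mallet is standing on its head on the bench.

**What I did**
- I stood the three blanks on the parallels with 11 mm gaps between them, so the mallet could reach each one alone.
- I swung the lever until it met its stop, with about 30 N on the gripped knob.
- I stood the mallet up and used its flat head to drive each blank down.

**Last checks**
- **Blanks:** the tops are at 99.9–100.2 mm in both cameras, and a seated top is 100 mm. After clamping they stood at about 102.5 mm.
- **Lever:** it reads about 90°.
- **Mallet:** the handle top is at about 159 mm, so it is upright, and the gripper is clear of it.
- **Other items:** they look unmoved in the pictures. I did not measure them again.

**What went wrong or disagreed**
- **Rocked blanks:** early presses left the third blank about 0.6 mm high and tilted, because the mallet pivoted in the grip. A later press rocked the blanks slightly again. I re-gripped the mallet and pressed all three again while correcting for the arm's drift.
- **Mallet fell once:** it toppled after I first set it down. The cause was not clear; it may have been my release or the announced knock. I stood it up again and watched it stand free.
- **Camera mismatch:** the scene camera still shows about a 3° tilt on the blank at the −x end. The top camera shows none, and its height is right, so I took this as depth noise.
- **Parallels:** I did not test directly that they no longer slide.

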